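# Rack crimp sleeves with masking mandrels

## Robot

A 6-joint arm with a two-finger parallel gripper is mounted at the origin on a cart in front of the work surface, level with it; the furniture and walls round the work are solid. World frame = base frame: x ahead of the robot, y to its left, z up, the work surface at z = 0. Lengths are in mm, angles in degrees, forces in N, time in s.
With the tool pointing down it reaches from about 350 to 850 mm from the base axis. Payload 8.1 kg.
Tool frame: the origin (TCP) lies midway between the tips of the shut fingers; the grasp point (between the pads) lies 19 mm behind it; x points along the fingers, y is the direction in which the jaws open and shut, and the axes are right-handed (so a half turn about x gives the same grasp; the last joint's range is limited). The gripper opens to 85 mm and grips with 20 to 120 N. Pads are 22 mm wide; open, the fingers measure 114 mm over their backs; the gripper's body (76 mm by 85 mm) begins 54 mm behind the grasp point. The pads swing forward as they close: fully open they stand 13 mm farther back than shut.
Start: joints at [65.638, 7.471, 85.268, -0, 87.261, -4.893], TCP at [199.958, 565.705, 231.292] pointing down, gripper open.
Joint ranges: [-169.43, 169.43], [-51.17, 129.36], [1.28, 143.12], [-76.62, 256.62], [0, 156.53], [-152.29, 152.29]. Speed limits (degrees/s): [136.94, 136.94, 159.86, 180, 180, 180].

## Interface

Orientations are given as [roll, pitch, yaw] about the fixed x, y, z axes, in that order (R = Rz(yaw) Ry(pitch) Rx(roll)).
In Python, from bench import sense, snapshot, hand_in gives the robot as it stands.
- The arm moves only by the tool drive_tool, never from a script. Its argument "deltas" is a list of rows, each a list of 7 numbers: the closure in counts, from 0 (fully open) to 255 (shut), then the shift along the tool's x, y, z in m, then the turn, a rotation vector about the tool's x, y, z in rad. A call has exactly 10 rows; each row is the pose to reach, as a shift and turn from the pose commanded when the call began, along the tool's axes at that moment; what a row does not reach only later rows make up. A row lasts 1/12 s, in which the tool goes at most 41.7 mm and 7.16 degrees, less where a joint would pass 70% of its speed; a pose out of reach is approached as far as the arm can. A call with a gripper value outside its range is refused whole. The fingers move at their own pace and stop on an object; "squeeze" is the grip in N (left out, the last holds). Time passes only in rows, so rows that repeat a pose let the fingers close, or fill a call up. It gives the time, the measured TCP pose, the force and the opening at its end, in the units of the state.
- sense(): the state, without advancing time (a new reading comes with each control period).
- snapshot(name): name is "side" or "top"; returns a dict with "frame" (420x560x3 uint8, blue, green, red), "fx", "fy", "cx", "cy" (pixels), "rvec" (rotation vector, rad) and "tvec" (3), from world to camera coordinates, as OpenCV has them. Camera axes: x right, y down, z forward; pixel columns grow to the right and rows downward; lengths in mm; the calibration is good to about 2 mm. A picture is of the moment at which its call begins. There is no depth.
- hand_in(): hands the job in, once; it reports no verdict.
The state is a dict: "time": time; "joint_pos": joint angles; "qd": joint speeds; "joint_efforts": joint torques, N m; "tool_pos": TCP position; "tcp_rot": TCP orientation; "ft_force": force on the tool from outside, world axes, zero at the start; "wrist_torque": the same for the moment, N m; "finger_gap": finger opening in mm.
Only numpy, scipy, OpenCV 4.12 (cv2) and the standard library are available. Lean on these libraries where they do the work, as an engineer would, in place of code of your own. Each camera call takes 0.05 s, during which the arm holds its last target.

## Task

Make the crimp sleeves ready for coating: stand every brass sleeve from the mat upright in a nest of its own in the nest block, fully down on the floor of the nest, and pass a mandrel from the stand down through each sleeve into the hole beneath it until its collar rests on the sleeve. Mandrels that are not needed stay hanging in the stand; do not disturb the tin, the white carton or the dark die.

Things in the scene. Friction and masses are not known exactly. Their poses are not given: they have to be found in the camera images.
- nest_block: fixed square block, 138 x 138 x 38 mm high, aluminium with a blue top plate, standing flat on the bench; origin: centre of its underside, z up, x and y along its sides. It has four nests, at x, y = +-37.5 mm
- mandrel_stand: heavy grey stand (2.5 kg, loose, stays put unless knocked), 112 x 112 mm, 80 mm high: a 12 mm top plate on four legs at its corners, with four 18 mm holes at x, y = +-29 mm; small dark screw heads at the corners stand 1 mm proud; origin: centre of its underside, z up, x and y along its sides
- sleeve_mat: thin black mat, 150 x 150 mm, under 1 mm thick, on which the sleeves stand at the start (about 70 mm apart); origin: its centre. (Obstacle, always in the same place: the big grey case on the left, 187 mm high; its side towards the work runs from its near corner at x = 489, y = 261 mm to x = 843, y = 87 mm)
- nest_0 (a point): nest 0 of the nest block: a round recess 40 mm in diameter and 8 mm deep, open at the top, with an 18 mm hole in the middle of its floor that goes on down 30 mm to the bench top. This point is the centre of the recess floor, 30 mm above the bench; any sleeve may go in any nest
- nest_1 (a point): nest 1 of the nest block: a round recess 40 mm in diameter and 8 mm deep, open at the top, with an 18 mm hole in the middle of its floor that goes on down 30 mm to the bench top. This point is the centre of the recess floor, 30 mm above the bench; any sleeve may go in any nest
- nest_2 (a point): nest 2 of the nest block: a round recess 40 mm in diameter and 8 mm deep, open at the top, with an 18 mm hole in the middle of its floor that goes on down 30 mm to the bench top. This point is the centre of the recess floor, 30 mm above the bench; any sleeve may go in any nest
- nest_3 (a point): nest 3 of the nest block: a round recess 40 mm in diameter and 8 mm deep, open at the top, with an 18 mm hole in the middle of its floor that goes on down 30 mm to the bench top. This point is the centre of the recess floor, 30 mm above the bench; any sleeve may go in any nest
- sleeve_0_mid (a point): brass crimp sleeve 0 (may be absent): plain tube, outside 36 mm, bore 19 mm, 45 mm high, open at both ends and the same either way up, about 120 g, standing on end, loose; this point is its centre, on the axis 22.5 mm above its lower end; its z axis is the tube's axis. Seated in a nest it stands 37 mm above the block's top
- sleeve_1_mid (a point): brass crimp sleeve 1 (may be absent): plain tube, outside 36 mm, bore 19 mm, 45 mm high, open at both ends and the same either way up, about 120 g, standing on end, loose; this point is its centre, on the axis 22.5 mm above its lower end; its z axis is the tube's axis. Seated in a nest it stands 37 mm above the block's top
- sleeve_2_mid (a point): brass crimp sleeve 2 (may be absent): plain tube, outside 36 mm, bore 19 mm, 45 mm high, open at both ends and the same either way up, about 120 g, standing on end, loose; this point is its centre, on the axis 22.5 mm above its lower end; its z axis is the tube's axis. Seated in a nest it stands 37 mm above the block's top
- sleeve_3_mid (a point): brass crimp sleeve 3 (may be absent): plain tube, outside 36 mm, bore 19 mm, 45 mm high, open at both ends and the same either way up, about 120 g, standing on end, loose; this point is its centre, on the axis 22.5 mm above its lower end; its z axis is the tube's axis. Seated in a nest it stands 37 mm above the block's top
- mandrel_0_grip (a point): mandrel 0: steel pin 15 mm thick, 71 mm long, nose tapered over 12 mm; above it a 29 mm collar 6 mm thick, and on top a round red grip 22 mm thick, 38 mm high; 110 g, loose, hanging by its collar in a stand hole. This point: centre of the grip, 96 mm above the nose, 25 mm above the collar's underside (bench height 105 mm in the stand, 100 mm in a seated sleeve); z axis up along the pin
- mandrel_1_grip (a point): mandrel 1: steel pin 15 mm thick, 71 mm long, nose tapered over 12 mm; above it a 29 mm collar 6 mm thick, and on top a round red grip 22 mm thick, 38 mm high; 110 g, loose, hanging by its collar in a stand hole. This point: centre of the grip, 96 mm above the nose, 25 mm above the collar's underside (bench height 105 mm in the stand, 100 mm in a seated sleeve); z axis up along the pin
- mandrel_2_grip (a point): mandrel 2: steel pin 15 mm thick, 71 mm long, nose tapered over 12 mm; above it a 29 mm collar 6 mm thick, and on top a round red grip 22 mm thick, 38 mm high; 110 g, loose, hanging by its collar in a stand hole. This point: centre of the grip, 96 mm above the nose, 25 mm above the collar's underside (bench height 105 mm in the stand, 100 mm in a seated sleeve); z axis up along the pin
- mandrel_3_grip (a point): mandrel 3: steel pin 15 mm thick, 71 mm long, nose tapered over 12 mm; above it a 29 mm collar 6 mm thick, and on top a round red grip 22 mm thick, 38 mm high; 110 g, loose, hanging by its collar in a stand hole. This point: centre of the grip, 96 mm above the nose, 25 mm above the collar's underside (bench height 105 mm in the stand, 100 mm in a seated sleeve); z axis up along the pin
- park_0 (a point): hole 0 of the mandrel stand: centre of its mouth, 80 mm above the bench
- park_1 (a point): hole 1 of the mandrel stand: centre of its mouth, 80 mm above the bench
- park_2 (a point): hole 2 of the mandrel stand: centre of its mouth, 80 mm above the bench
- park_3 (a point): hole 3 of the mandrel stand: centre of its mouth, 80 mm above the bench
- tin: bystander: shallow sheet-metal tin 85 x 115 x 24 mm, loose; origin: centre of its underside
- carton: bystander: white carton 150 x 46 x 36 mm lying flat, loose; origin: centre of its underside
- die_dark: bystander: dark round crimp die 89 mm across, 66 mm high, loose; origin: centre of its underside
Mind the look-alikes: they are no part of the job. Leave any red or turquoise look-alike of the part that bears sleeve_1_mid alone.

How it is judged:
By the outcome, as a careful person would: the job done as asked, in the order asked, and still so for the second after the job is handed in, with the robot touching nothing.
Of sleeve_0, sleeve_1, sleeve_2, sleeve_3 only 3 to 4 are there at a start; the rules pass over those that are not, and their reading is None.
At some moment in a run one of mandrel_stand may be knocked a few centimetres aside while the robot is not near it.
It also fails if it takes over 210 s, if anything falls off the work surface, if the arm or the gripper's body presses on something with over 40 N, if the wrist force passes 120 N, or if a joint passes its speed limit or range.

## Working session

There is one attempt and no reset: what is moved stays moved. The work goes in short steps, Python scripts to look and compute and a tool call to move; the robot and the scene stay as the last step left them, time stands still between calls to the robot, and variables do not carry over. Pictures are saved under pics/ and viewed, and the job is handed in when it is done.

Besides the shell and the picture viewer there is one more tool, called after ">>>" by a JSON object that holds its "api" and its "payload", one argument or row to a line. drive_tool: Moves the arm, as the interface text tells. Its arguments: {"type":"object","properties":{"deltas":{"type":"array","items":{"type":"array","items":{"type":"number"}}},"squeeze":{"type":"number"}},"required":["deltas"]}

```bash
mkdir -p pics; ls; python3 - <<'E'
from bench import sense,snapshot
import cv2
s=sense()
for k,v in s.items(): print(k,v)
for n in("side","top"):
    d=snapshot(n); cv2.imwrite(f"pics/{n}0.png",d["frame"]); print(n,d["fx"],d["fy"],d["cx"],d["cy"],d["rvec"],d["tvec"])
E
```

```text
pics
time 0.0
joint_pos [ 6.56383348e+01  7.51656944e+00  8.53316795e+01 -6.70261189e-04
  8.72621280e+01 -4.89098414e+00]
qd [ 0.05079186 -0.0762334  -0.05089278  0.03840849  0.04063885 -0.07666356]
joint_efforts [ 1.49348639e-04 -5.69411445e+01 -5.00545621e+01 -2.68826761e-04
  1.48049660e-02  3.95388469e-07]
tool_pos [199.719486   565.17571033 230.20620874]
tcp_rot [ -94.54349098   89.88962098 -114.01413944]
ft_force [0.39661637 0.58961404 1.15458787]
wrist_torque [0.00303897 0.02557795 0.01357732]
finger_gap 85.08590671550016
side 479.59392694640246 479.59392694640246 281.403806998508 208.62782772973776 [ 1.14766471  2.48690781 -0.83369997] [ 489.14975068 -226.74133046 1261.0834974 ]
top 490.28904525732656 490.28904525732656 275.5415897420673 206.95347430006476 [ 2.12667355 -2.07166157  0.23104826] [-150.77302066  571.76414284 1138.53973052]
```

View pics/side0.png

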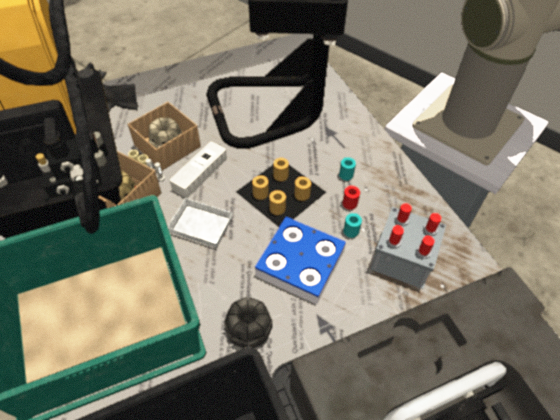

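View pics/top0.png

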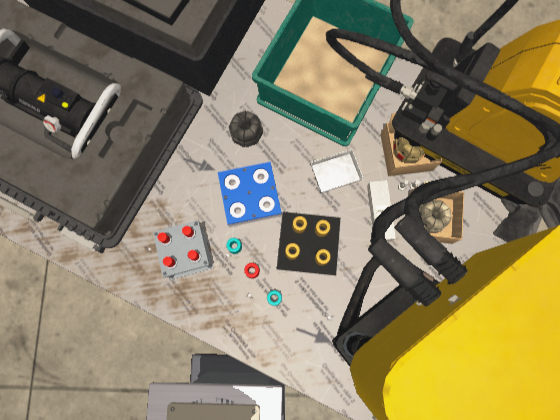

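```bash
cat > h.py <<'E'
import numpy as np,cv2
from bench import sense,snapshot
def cam(d):
    R=cv2.Rodrigues(np.array(d["rvec"],float))[0];t=np.array(d["tvec"],float)
    K=np.array([[d["fx"],0,d["cx"]],[0,d["fy"],d["cy"]],[0,0,1]]);return K,R,t
def proj(d,P):
    K,R,t=cam(d);return cv2.projectPoints(np.array(P,float).reshape(-1,1,3),np.array(d["rvec"],float),np.array(d["tvec"],float),K,None)[0].reshape(-1,2)
def back(d,uv,z):
    K,R,t=cam(d);uv=np.array(uv,float).reshape(-1,2);C=-R.T@t
    r=(R.T@np.linalg.inv(K)@np.c_[uv,np.ones(len(uv))].T).T
    return C+r*((z-C[2])/r[:,2])[:,None]
def crop(d,x0,y0,w,h,f,name):
    cv2.imwrite(name,cv2.resize(d["frame"][y0:y0+h,x0:x0+w],None,fx=f,fy=f,interpolation=cv2.INTER_CUBIC))
E
python3 - <<'E'
from h import *
t=snapshot("top");s=snapshot("side")
crop(t,145,150,200,150,4,"pics/t1.png");crop(s,235,140,220,160,3.6,"pics/s1.png")
for d in(t,s):
    K,R,T=cam(d);print(-R.T@T)
print(back(t,[[300,224],[323,227],[292,251],[322,257]],45).round())
print(proj(t,[[489,261,187],[843,87,187]]))
E
```

```text
[ 306.7059395  -146.74465312 1237.0597925 ]
[1042.77580678  230.97907929  860.39408335]
[[ 538. -197.   45.]
 [ 532. -254.   45.]
 [ 471. -179.   45.]
 [ 458. -252.   45.]]
[[ 92.22185454 228.49542694]
 [183.10492595  81.27298759]]
```

View pics/t1.png

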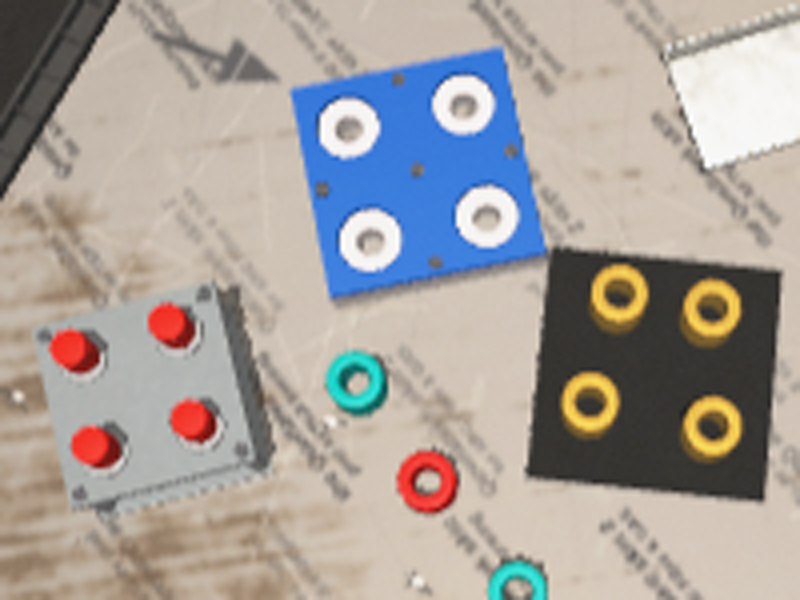

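View pics/s1.png

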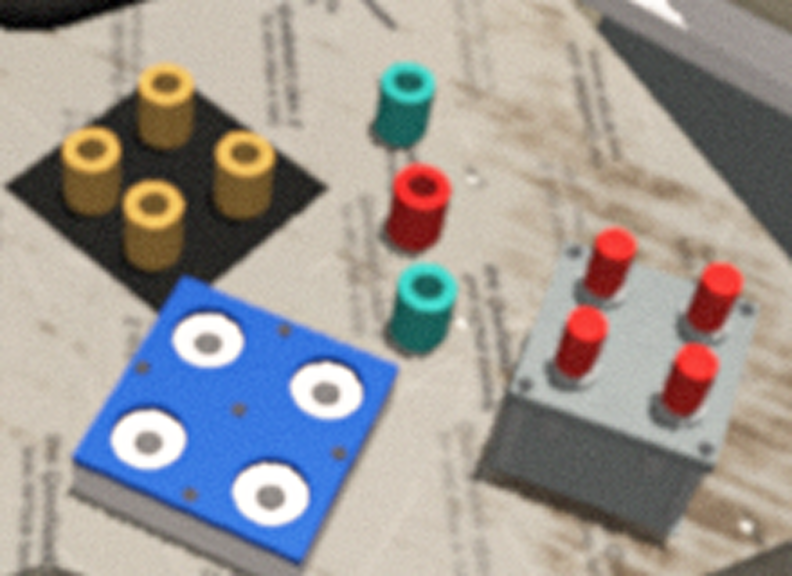

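```bash
cat > m.py <<'E'
from h import *
from scipy.optimize import minimize
S=8
def hsv(d): return cv2.cvtColor(cv2.resize(d["frame"],None,fx=1,fy=1),cv2.COLOR_BGR2HSV)
def masks(d):
    h=hsv(d)
    return dict(brass=cv2.inRange(h,(12,110,70),(30,255,255)),red=cv2.inRange(h,(0,150,90),(8,255,255))|cv2.inRange(h,(173,150,90),(180,255,255)),
      blue=cv2.inRange(h,(100,120,80),(125,255,255)))
A=np.linspace(0,2*np.pi,48,endpoint=False)
def cyl(x,y,r,z0,z1): return np.vstack([np.c_[x+r*np.cos(A),y+r*np.sin(A),np.full(48,z)] for z in(z0,z1)])
def sil(d,P,box):
    uv=proj(d,P); x0,y0,w,h=box; m=np.zeros((h*S,w*S),np.uint8)
    hull=cv2.convexHull((((uv-[x0-0.5,y0-0.5])*S-0.5)*16).astype(np.int32).reshape(-1,1,2))
    cv2.fillConvexPoly(m,hull,1,shift=4); return cv2.resize(m.astype(np.float32),(w,h),interpolation=cv2.INTER_AREA)
def fitcyl(ds,key,x,y,r,z0,z1,hole=None):
    data=[]
    for d in ds:
        uv=proj(d,cyl(x,y,r,z0,z1)); a=np.floor(uv.min(0)-9).astype(int); b=np.ceil(uv.max(0)+9).astype(int)
        box=(a[0],a[1],b[0]-a[0],b[1]-a[1]); m=masks(d)[key][a[1]:b[1],a[0]:b[0]]
        m=cv2.morphologyEx(m,cv2.MORPH_CLOSE,np.ones((7,7)))
        n,l,st,c=cv2.connectedComponentsWithStats(m)
        j=1+np.argmin(np.linalg.norm(c[1:]-(uv.mean(0)-a),axis=1)); data.append((d,box,(l==j).astype(np.float32)))
    def one(p,D): return sum(((sil(d,cyl(p[0],p[1],r,z0,z1),b)-m)**2).sum()/m.sum() for d,b,m in D)
    out=[]
    for D in (data,data[:1],data[1:]):
        o=minimize(one,[x,y],args=(D,),method="Nelder-Mead",options=dict(initial_simplex=[[x,y],[x+4,y],[x,y+4]],xatol=.05));out.append((o.x.round(1),round(o.fun,3)))
    return out
E
python3 - <<'E'
from m import *
t=snapshot("top");s=snapshot("side")
for x,y in back(t,[[300,224],[323,227],[292,251],[322,257]],45)[:,:2]: print("sleeve",fitcyl((t,s),"brass",x,y,18,.8,45.8))
for x,y in back(t,[[163.5,237.5],[188,231],[168.5,261.5],[193,255.5]],124)[:,:2]: print("grip",fitcyl((t,s),"red",x,y,11,86,124))
# block by blue hull
def sq(p,z,a): 
    c,si=np.cos(p[2]),np.sin(p[2]);return np.array([[p[0]+c*u*a-si*v*a,p[1]+si*u*a+c*v*a,z] for u,v in((1,1),(-1,1),(-1,-1),(1,-1))])
def fitsq(D,p0,z,a):
    full=(0,0,560,420);M=[]
    for d,(x0,y0,w,h) in D:
        m=np.zeros((420,560),np.uint8);m[y0:y0+h,x0:x0+w]=masks(d)["blue"][y0:y0+h,x0:x0+w]
        c=max(cv2.findContours(m,0,1)[0],key=cv2.contourArea);m[:]=0;cv2.drawContours(m,[c],-1,1,-1);M.append((d,(x0,y0,w,h),m[y0:y0+h,x0:x0+w].astype(np.float32)))
    f=lambda p,Q:sum(((sil(d,sq(p,z,a),b)-m)**2).sum()/m.sum() for d,b,m in Q)
    for Q in(M,M[:1],M[1:]):
        o=minimize(f,p0,args=(Q,),method="Nelder-Mead",options=dict(initial_simplex=[p0]+[np.array(p0)+e for e in np.diag([5,5,.1])],xatol=.001));print("block",o.x.round(3),round(o.fun,4))
    return o
c=back(t,[[249,194]],38)[0]; e=back(t,[[271,163],[218,172]],38);e=e[0]-e[1];print(c,e)
fitsq([(t,(205,150,90,90)),(s,(245,205,110,105))],[c[0],c[1],np.arctan2(e[1],e[0])+np.pi/2],38,69)
for d in(t,s): # nest hole dark: pixel from crops later
    pass
E
```

```text
sleeve [(array([ 541.8, -195.6]), np.float64(0.451)), (array([ 542.1, -195.8]), np.float64(0.017)), (array([ 541.8, -195.1]), np.float64(0.426))]
sleeve [(array([ 533.8, -253.1]), np.float64(0.496)), (array([ 534. , -253.5]), np.float64(0.024)), (array([ 534.1, -250.4]), np.float64(0.443))]
sleeve [(array([ 473.8, -178.5]), np.float64(0.109)), (array([ 473.8, -179.1]), np.float64(0.018)), (array([ 474.4, -177.2]), np.float64(0.067))]
sleeve [(array([ 461.2, -254. ]), np.float64(0.293)), (array([ 461. , -254.4]), np.float64(0.018)), (array([ 464. , -251.1]), np.float64(0.217))]
grip [(array([485.5, 124.2]), np.float64(0.657)), (array([485.5, 123.3]), np.float64(0.159)), (array([484.2, 125.1]), np.float64(0.466))]
grip [(array([502.7,  69.2]), np.float64(0.697)), (array([503.3,  69.5]), np.float64(0.171)), (array([500.9,  69.5]), np.float64(0.507))]
grip [(array([431.6, 108.4]), np.float64(0.512)), (array([430.5, 107.6]), np.float64(0.135)), (array([433.9, 109.8]), np.float64(0.297))]
grip [(array([448. ,  53.4]), np.float64(0.544)), (array([446.8,  52. ]), np.float64(0.175)), (array([450.8,  55. ]), np.float64(0.309))]
[613.40639586 -67.60569931  38.        ] [  27.49842586 -134.52349129    0.        ]
block [ 6.18501e+02 -6.58370e+01  2.33000e-01] 0.0777
block [ 6.17708e+02 -6.72120e+01  2.32000e-01] 0.0081
block [ 6.2181e+02 -6.3943e+01  2.3600e-01] 0.0124
```

```bash
python3 - <<'E'
from m import *
t=snapshot("top");s=snapshot("side")
def ov(d,x0,y0,w,h,f,name):
    im=d["frame"].copy();m=masks(d);im[m["brass"]>0]=(255,0,255);im[m["red"]>0]=(255,255,0)
    return cv2.resize(im[y0:y0+h,x0:x0+w],None,fx=f,fy=f,interpolation=0)
a=ov(t,150,205,200,100,4,"");b=ov(s,235,150,220,130,3.6,"")
cv2.imwrite("pics/mk.png",np.vstack([a[:,:790],cv2.resize(b,(790,468))])[:600] if 0 else cv2.resize(np.vstack([a[:,:790],cv2.resize(b,(790,468))]),(500,549)))
h=hsv(s);print(h[178,260],h[160,281],h[195,261],h[165,282],h[192,262])
for x,y in((404,212),(404,217),(404,208),(396,240)):print(h[y,x],s["frame"][y,x])
h=hsv(t)
for x,y in((163,238),(166,240)):print(h[y,x])
E
```

```text
[ 19 160 190] [ 19 168 182] [ 19 158 116] [ 20 160 166] [ 19 170 114]
[  0 196 151] [ 35  35 151]
[  1 212 125] [ 21  24 125]
[  1 200 249] [ 54  59 249]
[  0 216 124] [ 20  19 124]
[  2 203 244]
[  0 203 113]
```

View pics/mk.png

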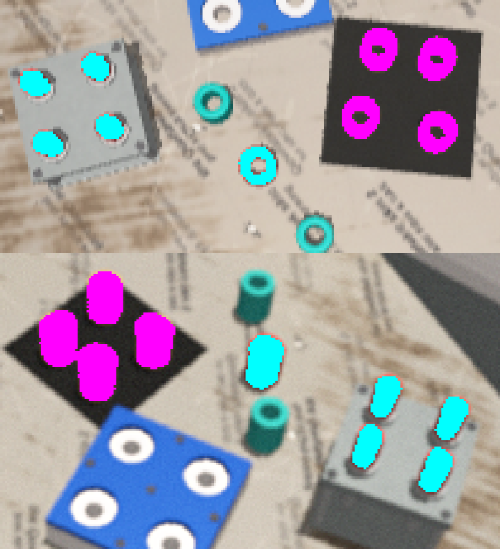

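```bash
python3 - <<'E'
from m import *
t=snapshot("top");s=snapshot("side")
def tri(a,b):
    Ps=[]
    for d in(t,s):
        K,R,T=cam(d);Ps.append(K@np.c_[R,T])
    X=cv2.triangulatePoints(Ps[0],Ps[1],np.array(a,float).reshape(2,1),np.array(b,float).reshape(2,1));return (X[:3]/X[3]).ravel()
print(back(s,[[220,145],[270,145],[320,112],[330,40]],0).round(),back(t,[[335,345],[355,290],[430,295]],0).round())
for z in(0,100,200,300):print(z,proj(s,[[400,-330,z],[350,-350,z],[330,-330,z]]).round(),proj(t,[[400,-330,z],[350,-350,z],[330,-330,z]]).round())
crop(t,300,150,260,195,3,"pics/t2.png");crop(s,180,0,200,150,4,"pics/s2.png")
E
```

```text
[[ 484. -433.    0.]
 [ 402. -338.    0.]
 [ 222. -318.    0.]
 [ -61. -496.    0.]] [[ 250. -289.    0.]
 [ 383. -339.    0.]
 [ 376. -525.    0.]]
0 [[273. 146.]
 [280. 132.]
 [291. 131.]] [[351. 283.]
 [360. 304.]
 [352. 312.]]
100 [[273. 116.]
 [280. 101.]
 [292. 101.]] [[358. 280.]
 [367. 302.]
 [358. 311.]]
200 [[273.  81.]
 [280.  66.]
 [293.  66.]] [[366. 276.]
 [376. 301.]
 [366. 310.]]
300 [[272.  40.]
 [281.  26.]
 [294.  25.]] [[375. 272.]
 [386. 299.]
 [375. 309.]]
```

View pics/t2.png

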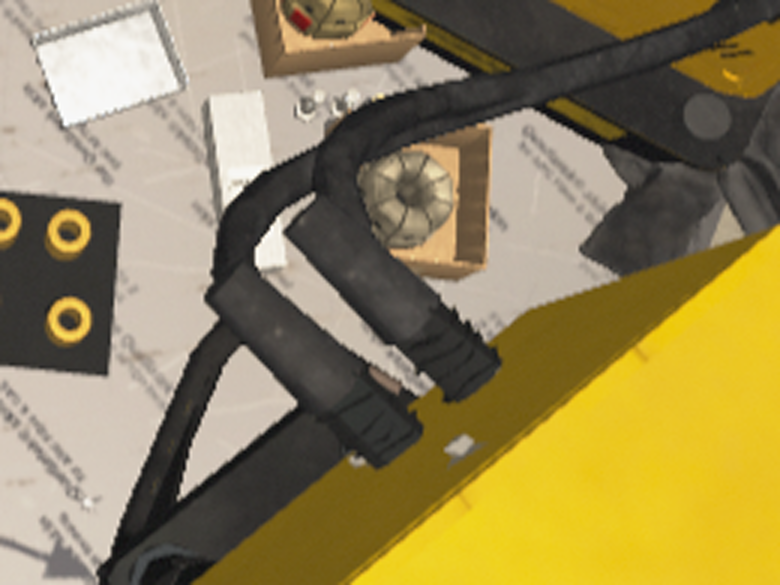

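View pics/s2.png

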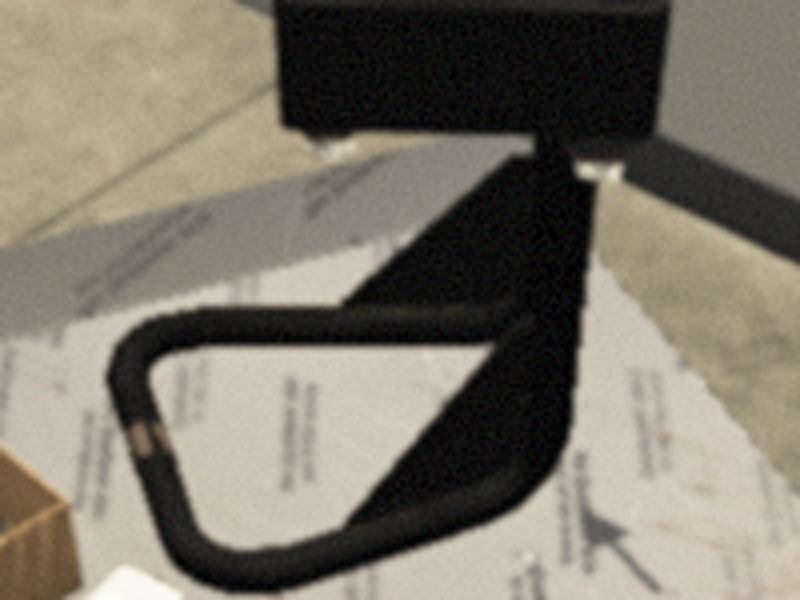

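```bash
python3 - <<'E'
from m import *
t=snapshot("top");s=snapshot("side")
def tri(a,b):
    Ps=[]
    for d in(t,s):
        K,R,T=cam(d);Ps.append(K@np.c_[R,T])
    X=cv2.triangulatePoints(Ps[0],Ps[1],np.array(a,float).reshape(2,1),np.array(b,float).reshape(2,1));X=(X[:3]/X[3]).ravel();return X.round(), proj(t,X).round(),proj(s,X).round()
for a,b in(((337,345),(315,122)),((376,250),(235,143)),((376,245),(215,95)),((337,345),(322,80)),((355,290),(290,132))):print(tri(a,b))
E
```

```text
(array([ 253., -301.,   -5.]), array([[340., 344.]]), array([[318., 123.]]))
(array([ 479., -385.,   35.]), array([[376., 250.]]), array([[234., 143.]]))
(array([ 489., -380.,  183.]), array([[387., 236.]]), array([[228.,  97.]]))
(array([ 261., -284.,  142.]), array([[341., 343.]]), array([[326.,  81.]]))
(array([ 373., -319.,   42.]), array([[349., 293.]]), array([[283., 130.]]))
```

```bash
python3 - <<'E'
from m import *
t=snapshot("top");s=snapshot("side")
for z in(0,200,300,400,500,600):
  P=back(t,[[335,350],[350,375],[370,410]],z);print(z,P[:,:2].round().tolist(),(np.degrees(np.arctan2(P[:,1],P[:,0]))).round(), back(s,[[347,30],[347,0],[260,32]],z)[:,:2].round().tolist())
E
```

```text
0 [[238.0, -289.0], [181.0, -325.0], [104.0, -371.0]] [-50. -61. -74.] [[-140.0, -488.0], [-286.0, -592.0], [49.0, -688.0]]
200 [[249.0, -266.0], [202.0, -296.0], [137.0, -335.0]] [-47. -56. -68.] [[135.0, -321.0], [23.0, -401.0], [280.0, -474.0]]
300 [[255.0, -254.0], [212.0, -282.0], [153.0, -317.0]] [-45. -53. -64.] [[272.0, -237.0], [177.0, -305.0], [395.0, -367.0]]
400 [[260.0, -243.0], [222.0, -267.0], [170.0, -299.0]] [-43. -50. -60.] [[410.0, -154.0], [332.0, -210.0], [511.0, -261.0]]
500 [[266.0, -231.0], [232.0, -253.0], [186.0, -281.0]] [-41. -47. -56.] [[547.0, -70.0], [486.0, -114.0], [626.0, -154.0]]
600 [[271.0, -220.0], [242.0, -238.0], [202.0, -262.0]] [-39. -45. -52.] [[685.0, 13.0], [641.0, -18.0], [742.0, -47.0]]
```

```bash
cat > plan.py <<'E'
import json,sys,numpy as np
# usage: plan.py done dx dy dz rx(rad)  -> update commanded pose ; plan.py to x y z phi
f="cmd.json"
try: s=json.load(open(f))
except: s=dict(p=[199.958,565.705,231.292],phi=70.531)
def ax(phi):
    a=np.radians(phi);return np.array([[0,0,-1],[np.cos(a),np.sin(a),0],[np.sin(a),-np.cos(a),0]])
i=1;a=sys.argv
while i<len(a):
    if a[i]=="done":
        d=np.array([float(v) for v in a[i+1:i+4]])*1000;s["p"]=list(np.array(s["p"])+d@ax(s["phi"]));s["phi"]-=np.degrees(float(a[i+4]));i+=5
        json.dump(s,open(f,"w"))
    elif a[i]=="to":
        x,y,z,phi=[float(v) for v in a[i+1:i+5]];i+=5
        d=ax(s["phi"])@(np.array([x,y,z])-s["p"]);print("delta m",(d/1000).round(4),"rx",round(np.radians(s["phi"]-phi),4),"dist",np.linalg.norm(d).round(),"turn",round(s["phi"]-phi,1))
print("cmd",np.round(s["p"],2),round(s["phi"],3))
E
python3 plan.py to 474 -179 231 45
```

```text
delta m [ 3.000e-04 -6.108e-01  5.066e-01] rx 0.4456 dist 794.0 turn 25.5
cmd [199.96 565.71 231.29] 70.531
```

>>> {"api": "drive_tool", "payload": {
  "deltas": [
    [60, 0, -0.03, 0.025, 0.02, 0, 0],
    [60, 0, -0.06, 0.05, 0.05, 0, 0],
    [60, 0, -0.09, 0.075, 0.1, 0, 0],
    [60, 0, -0.12, 0.1, 0.15, 0, 0],
    [60, 0, -0.15, 0.125, 0.2, 0, 0],
    [60, 0, -0.18, 0.15, 0.25, 0, 0],
    [60, 0, -0.21, 0.175, 0.3, 0, 0],
    [60, 0, -0.24, 0.2, 0.35, 0, 0],
    [60, 0, -0.26, 0.215, 0.4, 0, 0],
    [60, 0, -0.26, 0.215, 0.4456, 0, 0]
  ],
  "squeeze": 40
}}

```text
time: 1.53
tool_pos: [317.4, 245.3, 231.6]
tcp_rot: [10.8, 89.9, -34.6]
ft_force: [-0.0, 0.2, 0.7]
finger_gap: 65.2
```

```bash
python3 plan.py done 0 -0.26 0.215 0.4456 to 474 -179 231 45; python3 -c "
from bench import sense
s=sense();print(s['tool_pos'],s['tcp_rot'],s['joint_pos'],s['finger_gap'])"
```

```text
delta m [ 3.000e-04 -1.909e-01  4.143e-01] rx 0.0 dist 456.0 turn 0.0
cmd [316.01 248.91 231.29] 45.0
[317.39253207 245.29865786 231.61961008] [ 10.78848074  89.88787886 -34.57932477] [ 3.04589350e+01 -2.50630053e+01  1.14486381e+02 -1.01652207e-01
  9.05293072e+01 -1.41742405e+01] 65.23893196811778
```

>>> {"api": "drive_tool", "payload": {
  "deltas": [
    [75, 0, -0.014, 0.03, 0, 0, 0],
    [75, 0, -0.028, 0.06, 0, 0, 0],
    [75, 0, -0.042, 0.09, 0, 0, 0],
    [75, 0, -0.056, 0.12, 0, 0, 0],
    [75, 0, -0.07, 0.15, 0, 0, 0],
    [75, 0, -0.084, 0.18, 0, 0, 0],
    [75, 0, -0.098, 0.21, 0, 0, 0],
    [75, 0, -0.112, 0.24, 0, 0, 0],
    [75, 0, -0.12, 0.26, 0, 0, 0],
    [75, 0, -0.12, 0.26, 0, 0, 0]
  ]
}}

```text
time: 2.37
tool_pos: [415.9, -23.3, 231.4]
tcp_rot: [-19.6, 89.9, -64.8]
ft_force: [0.2, 0.9, -0.5]
finger_gap: 60.0
```

```bash
python3 plan.py done 0 -0.12 0.26 0 to 474 -179 120 45; python3 -c "
from bench import sense
s=sense();print(s['tool_pos'],s['tcp_rot'],s['finger_gap'])"
```

```text
delta m [ 0.1113 -0.0709  0.1543] rx 0.0 dist 203.0 turn 0.0
cmd [415.   -19.79 231.29] 45.0
[415.93342896 -23.27195509 231.44486284] [-19.61925292  89.90609564 -64.83375409] 60.015595191851375
```

>>> {"api": "drive_tool", "payload": {
  "deltas": [
    [90, 0.01, -0.012, 0.026, 0, 0, 0],
    [90, 0.03, -0.024, 0.052, 0, 0, 0],
    [90, 0.05, -0.036, 0.078, 0, 0, 0],
    [90, 0.07, -0.048, 0.104, 0, 0, 0],
    [90, 0.09, -0.06, 0.13, 0, 0, 0],
    [90, 0.105, -0.0709, 0.1543, 0, 0, 0],
    [90, 0.1113, -0.0709, 0.1543, 0, 0, 0],
    [90, 0.1113, -0.0709, 0.1543, 0, 0, 0],
    [90, 0.1113, -0.0709, 0.1543, 0, 0, 0],
    [90, 0.1113, -0.0709, 0.1543, 0, 0, 0]
  ]
}}

```text
time: 3.2
tool_pos: [474.3, -178.2, 120.9]
tcp_rot: [34.9, 89.9, -10.0]
ft_force: [-0.2, -0.3, 0.5]
finger_gap: 55.4
```

```bash
python3 plan.py done 0.1113 -0.0709 0.1543 0 to 474 -179 7 45; python3 -c "
from h import *
for i in range(2):
  s=sense();print(s['tool_pos'],s['tcp_rot'],s['finger_gap'])
  t=snapshot('top');si=snapshot('side')
crop(t,200,190,200,150,4,'pics/t3.png');crop(si,200,90,200,150,4,'pics/s3.png')
print(proj(t,[474,-179,120])-[200,190],proj(si,[474,-179,120])-[200,90])
"
```

```text
delta m [ 0.113  0.    -0.   ] rx 0.0 dist 113.0 turn 0.0
cmd [ 473.98 -179.03  119.99] 45.0
[ 474.31541241 -178.24489879  120.92110804] [ 34.9182664   89.94414982 -10.03469744] 55.35575297807407
[ 474.60992271 -178.33774223  121.30305715] [ 23.23918779  89.88652258 -21.68781059] 55.36126670282811
[[93.11948566 55.09820038]] [[103.85457897  68.18653277]]
```

View pics/t3.png

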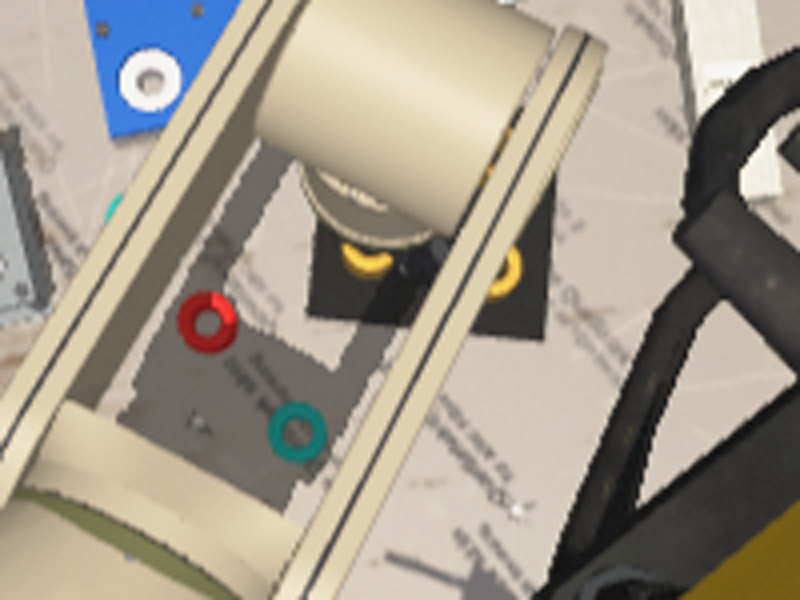

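View pics/s3.png

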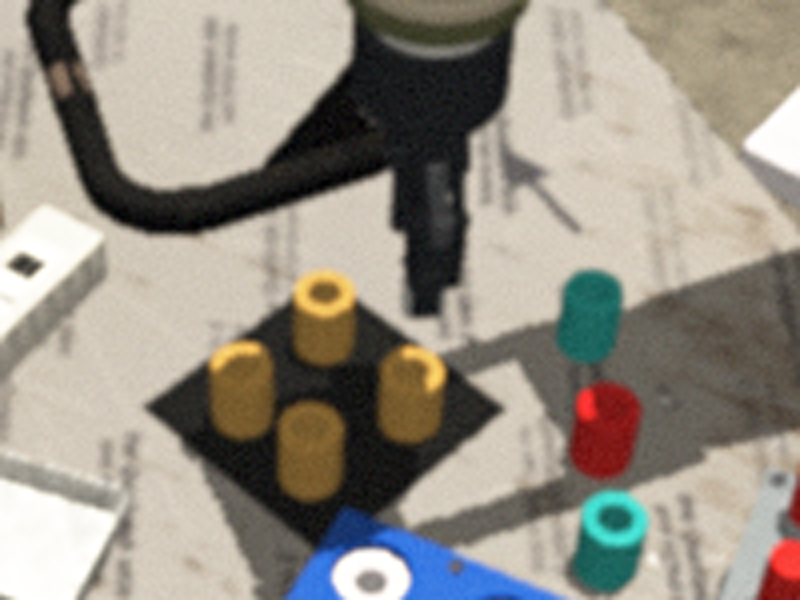

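>>> {"api": "drive_tool", "payload": {
  "deltas": [
    [90, 0.015, 0, 0, 0, 0, 0],
    [90, 0.03, 0, 0, 0, 0, 0],
    [90, 0.045, 0, 0, 0, 0, 0],
    [90, 0.06, 0, 0, 0, 0, 0],
    [90, 0.075, 0, 0, 0, 0, 0],
    [90, 0.09, 0, 0, 0, 0, 0],
    [90, 0.1, 0, 0, 0, 0, 0],
    [90, 0.108, 0, 0, 0, 0, 0],
    [90, 0.112, 0, 0, 0, 0, 0],
    [90, 0.112, 0, 0, 0, 0, 0]
  ]
}}

```text
time: 4.23
tool_pos: [473.6, -178.7, 7.5]
tcp_rot: [-160.4, 89.9, 154.6]
ft_force: [-0.0, -0.0, 0.3]
finger_gap: 55.4
```

```bash
python3 plan.py done 0.112 0 0 0 ; python3 -c "
from h import *
s=sense();print(s['tool_pos'],s['ft_force'],s['finger_gap'])
si=snapshot('side')
crop(si,220,130,130,100,6,'pics/s4.png')
"
```

```text
cmd [ 473.98 -179.03    7.99] 45.0
[ 473.61134242 -178.73583213    7.45662635] [-0.03683529 -0.00535279  0.34712524] 55.40057594497687
```

View pics/s4.png

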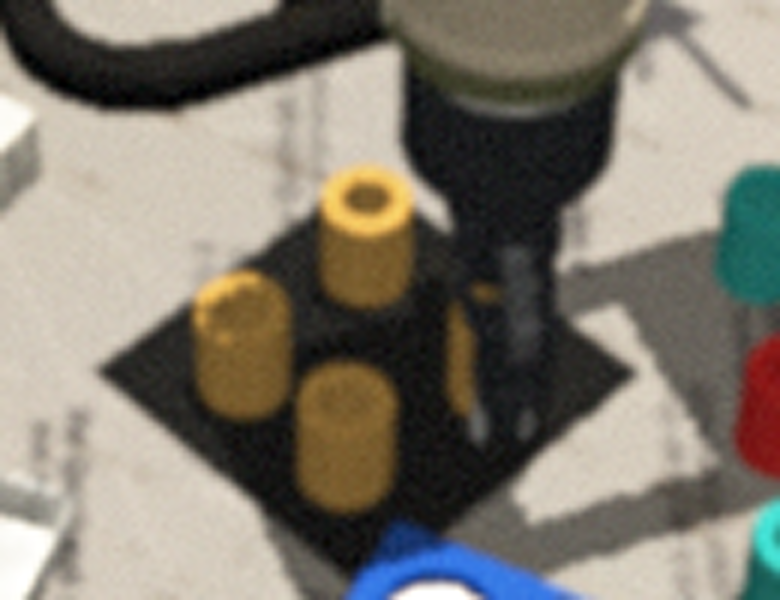

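>>> {"api": "drive_tool", "payload": {
  "deltas": [
    [170, 0, 0, 0, 0, 0, 0],
    [170, 0, 0, 0, 0, 0, 0],
    [170, 0, 0, 0, 0, 0, 0],
    [170, 0, 0, 0, 0, 0, 0],
    [170, 0, 0, 0, 0, 0, 0],
    [170, 0, 0, 0, 0, 0, 0],
    [90, 0, 0, 0, 0, 0, 0],
    [90, 0, 0, 0, 0, 0, 0],
    [90, 0, 0, 0, 0.1, 0, 0],
    [90, 0, 0, 0, 0.2, 0, 0]
  ],
  "squeeze": 20
}}

```text
time: 5.12
tool_pos: [473.7, -179.0, 7.8]
tcp_rot: [-138.7, 90.0, 164.6]
ft_force: [-0.7, 0.3, -0.1]
finger_gap: 55.3
```

>>> {"api": "drive_tool", "payload": {
  "deltas": [
    [90, 0, 0, 0, 0.12, 0, 0],
    [90, 0, 0, 0, 0.24, 0, 0],
    [90, 0, 0, 0, 0.36, 0, 0],
    [90, 0, 0, 0, 0.48, 0, 0],
    [90, 0, 0, 0, 0.6, 0, 0],
    [90, 0, 0, 0, 0.72, 0, 0],
    [90, 0, 0, 0, 0.84, 0, 0],
    [90, 0, 0, 0, 0.96, 0, 0],
    [90, 0, 0, 0, 1.08, 0, 0],
    [90, 0, 0, 0, 1.2, 0, 0]
  ]
}}

```text
time: 5.95
tool_pos: [473.7, -178.9, 7.7]
tcp_rot: [-76.3, 90.0, 158.1]
ft_force: [0.2, 0.1, 0.6]
finger_gap: 55.1
```

>>> {"api": "drive_tool", "payload": {
  "deltas": [
    [90, 0, 0, 0, 0.12, 0, 0],
    [90, 0, 0, 0, 0.1708, 0, 0],
    [170, 0, 0, 0, 0.1708, 0, 0],
    [170, 0, 0, 0, 0.1708, 0, 0],
    [170, 0, 0, 0, 0.1708, 0, 0],
    [170, 0, 0, 0, 0.1708, 0, 0],
    [170, 0, 0, 0, 0.1708, 0, 0],
    [170, 0, 0, 0, 0.1708, 0, 0],
    [170, 0, 0, 0, 0.1708, 0, 0],
    [170, 0, 0, 0, 0.1708, 0, 0]
  ],
  "squeeze": 30
}}

```text
time: 6.78
tool_pos: [473.9, -179.0, 7.9]
tcp_rot: [-63.8, 90.0, 161.2]
ft_force: [-0.4, 0.5, 0.4]
finger_gap: 35.6
```

```bash
python3 plan.py done 0 0 0 0.2 done 0 0 0 1.2 done 0 0 0 0.1708 ; python3 -c "
from h import *
s=sense();print(s['tool_pos'],s['ft_force'],s['finger_gap'],s['joint_pos'][0]-s['joint_pos'][5])
si=snapshot('side')
crop(si,220,130,130,100,6,'pics/s5.png')
"
```

```text
cmd [ 473.98 -179.03    7.99] -45.0
[ 473.89783879 -179.01066475    7.94183128] [-0.41713731  0.4724092   0.43985689] 35.64962247633021 -44.989549572882815
```

View pics/s5.png

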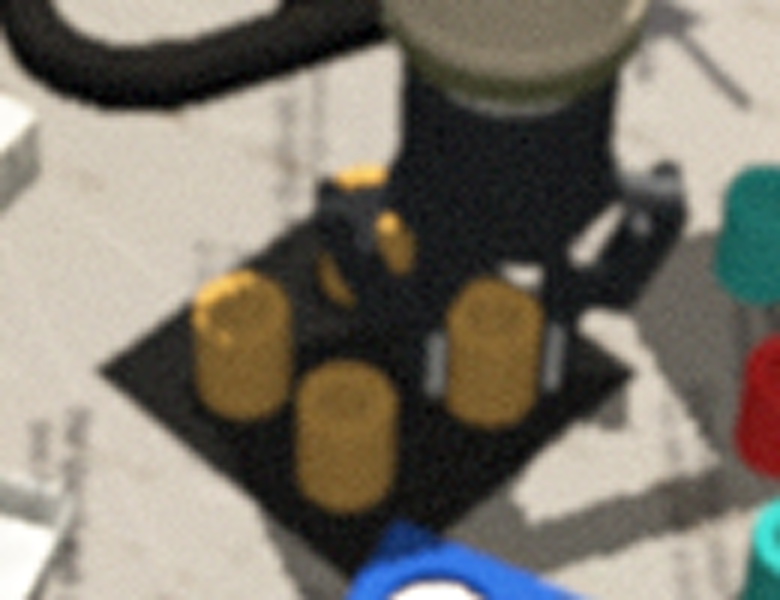

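```bash
cat > m2.py <<'E'
from m import *
def fit1(d,img,key,x,y,r,z0,z1,pad=6):
    """single camera fit; img alternative"""
    dd=dict(d);dd["frame"]=img
    uv=proj(d,cyl(x,y,r,z0,z1)); a=np.floor(uv.min(0)-pad).astype(int); b=np.ceil(uv.max(0)+pad).astype(int)
    box=(a[0],a[1],b[0]-a[0],b[1]-a[1]); m=masks(dd)[key][a[1]:b[1],a[0]:b[0]]
    n,l,st,c=cv2.connectedComponentsWithStats(m)
    j=1+np.argmin(np.linalg.norm(c[1:]-(uv.mean(0)-a),axis=1)); m=(l==j).astype(np.uint8)
    cs=max(cv2.findContours(m,0,1)[0],key=cv2.contourArea); mm=np.zeros_like(m); cv2.fillConvexPoly(mm,cv2.convexHull(cs),1); m=mm.astype(np.float32)
    f=lambda p:((sil(d,cyl(p[0],p[1],r,z0,z1),box)-m)**2).sum()/m.sum()
    o=minimize(f,[x,y],method="Nelder-Mead",options=dict(initial_simplex=[[x,y],[x+4,y],[x,y+4]],xatol=.05));return o.x.round(1),round(o.fun,3)
E
python3 - <<'E'
from m2 import *
s=snapshot("side");im0=cv2.imread("pics/side0.png");t0=cv2.imread("pics/top0.png")
t=snapshot("top")
print("now side C",fit1(s,s["frame"],"brass",474,-179,18,.8,45.8))
for x,y in((542,-195.7),(534,-253.4),(474,-179),(461,-254)):
    print("init side",fit1(s,im0,"brass",x,y,18,.8,45.8),"top",fit1(t,t0,"brass",x,y,18,.8,45.8))
for x,y in((485,124),(502,69),(431,108),(448,53)):
    print("grip side",fit1(s,im0,"red",x,y,11,86,124),"top",fit1(t,t0,"red",x,y,11,86,124))
E
```

```text
now side C (array([ 476.4, -177.4]), np.float64(0.025))
init side (array([ 541.7, -195.3]), np.float64(0.38)) top (array([ 542.2, -195.9]), np.float64(0.023))
init side (array([ 534.3, -249.3]), np.float64(0.27)) top (array([ 534. , -253.8]), np.float64(0.032))
init side (array([ 475. , -177.4]), np.float64(0.073)) top (array([ 474.1, -179.1]), np.float64(0.03))
init side (array([ 463. , -251.5]), np.float64(0.045)) top (array([ 461. , -254.4]), np.float64(0.031))
grip side (array([485.6, 126. ]), np.float64(0.122)) top (array([485.5, 123.8]), np.float64(0.111))
grip side (array([503.4,  70.3]), np.float64(0.2)) top (array([503.3,  69.5]), np.float64(0.144))
grip side (array([431.2, 109.4]), np.float64(0.127)) top (array([430.5, 107.7]), np.float64(0.111))
grip side (array([449.3,  54.4]), np.float64(0.164)) top (array([446.6,  52.2]), np.float64(0.139))
```

```bash
python3 - <<'E'
from m2 import *
s=snapshot("side");t=snapshot("top")
im0=dict(s,frame=cv2.imread("pics/side0.png"));t0=dict(t,frame=cv2.imread("pics/top0.png"))
for n,d,(x0,y0,w,h) in(("top",t0,(205,150,90,90)),("side",im0,(245,205,110,105))):
    f=cv2.resize(d["frame"][y0:y0+h,x0:x0+w],None,fx=6,fy=6,interpolation=cv2.INTER_CUBIC)
    m=cv2.inRange(cv2.cvtColor(f,cv2.COLOR_BGR2HSV),(95,100,60),(130,255,255))
    cs,hr=cv2.findContours(m,cv2.RETR_CCOMP,cv2.CHAIN_APPROX_NONE)
    C=[]
    for c,hh in zip(cs,hr[0]):
        if hh[3]>=0 and cv2.contourArea(c)>36*60:
            pts=(c.reshape(-1,2)+.5)/6-.5+[x0,y0]
            P=back(d,pts,38)[:,:2]; (cx,cy),r=cv2.minEnclosingCircle(P.astype(np.float32))
            A_=np.c_[2*P,np.ones(len(P))];q=np.linalg.lstsq(A_,(P**2).sum(1),rcond=None)[0];C.append(q[:2]);print(n,q[:2].round(1),"r",np.sqrt(q[2]+q[0]**2+q[1]**2).round(1))
    C=np.array(C);m_=C.mean(0);print("centre",m_.round(1)); D=[(c-m_) for c in C]
    print([ (np.linalg.norm(x).round(1),(np.degrees(np.arctan2(x[1],x[0]))-45).round(1)) for x in D])
E
```

```text
top [572.5 -39.4] r 20.4
top [ 589.7 -112. ] r 20.4
top [645.1 -22.3] r 20.3
top [662.3 -94.8] r 20.3
centre [617.4 -67.1]
[(np.float64(52.8), np.float64(103.3)), (np.float64(52.8), np.float64(-166.7)), (np.float64(52.7), np.float64(13.3)), (np.float64(52.8), np.float64(-76.7))]
side [649.9 -18.8] r 20.6
side [666.9 -91.4] r 20.5
side [577.1 -35.9] r 20.4
side [ 594.3 -108.5] r 20.4
centre [622.1 -63.7]
[(np.float64(52.8), np.float64(13.2)), (np.float64(52.8), np.float64(-76.7)), (np.float64(52.8), np.float64(103.3)), (np.float64(52.8), np.float64(-166.8))]
```

```bash
python3 plan.py to 646.5 -20.5 108 -45
```

```text
delta m [-0.1     0.0099 -0.2341] rx -0.0 dist 255.0 turn -0.0
cmd [ 473.98 -179.03    7.99] -45.0
```

>>> {"api": "drive_tool", "payload": {
  "deltas": [
    [180, -0.01, 0, 0, 0, 0, 0],
    [180, -0.03, 0, 0, 0, 0, 0],
    [180, -0.055, 0, 0, 0, 0, 0],
    [180, -0.08, 0, -0.005, 0, 0, 0],
    [180, -0.1, 0, -0.02, 0, 0, 0],
    [180, -0.1, 0.002, -0.045, 0, 0, 0],
    [180, -0.1, 0.004, -0.07, 0, 0, 0],
    [180, -0.1, 0.005, -0.1, 0, 0, 0],
    [180, -0.1, 0.006, -0.13, 0, 0, 0],
    [180, -0.1, 0.007, -0.16, 0, 0, 0]
  ],
  "squeeze": 40
}}

```text
time: 7.87
tool_pos: [593.0, -69.8, 108.8]
tcp_rot: [127.7, 90.0, -7.3]
ft_force: [0.4, -0.0, -1.2]
finger_gap: 35.4
```

>>> {"api": "drive_tool", "payload": {
  "deltas": [
    [180, 0.005, 0.001, -0.03, 0, 0, 0],
    [180, 0.015, 0.002, -0.055, 0, 0, 0],
    [180, 0.025, 0.0025, -0.069, 0, 0, 0],
    [180, 0.035, 0.0029, -0.0741, 0, 0, 0],
    [180, 0.043, 0.0029, -0.0741, 0, 0, 0],
    [180, 0.043, 0.0029, -0.0741, 0, 0, 0],
    [180, 0.043, 0.0029, -0.0741, 0, 0, 0],
    [180, 0.043, 0.0029, -0.0741, 0, 0, 0],
    [180, 0.043, 0.0029, -0.0741, 0, 0, 0],
    [180, 0.043, 0.0029, -0.0741, 0, 0, 0]
  ]
}}

```text
time: 8.7
tool_pos: [646.8, -21.2, 66.1]
tcp_rot: [126.0, 89.9, -9.0]
ft_force: [0.3, -0.2, -1.6]
finger_gap: 35.2
```

```bash
python3 plan.py done -0.1 0.007 -0.16 0 done 0.043 0.0029 -0.0741 0; python3 - <<'E'
from m2 import *
s=sense();print(s['tool_pos'],s['ft_force'],s['finger_gap'],s['joint_pos'][0]-s['joint_pos'][5])
d=snapshot("side");b=65-7.2
print(fit1(d,d["frame"],"brass",648,-18,18,b,b+45))
crop(d,230,170,130,100,6,'pics/s6.png')
E
```

```text
cmd [646.51 -20.5   64.99] -45.0
[646.83259775 -21.20566745  66.08160598] [ 0.31465812 -0.16261131 -1.64175843] 35.2246700807313 -45.05145865349618
(array([649.7, -18.9]), np.float64(0.142))
```

View pics/s6.png

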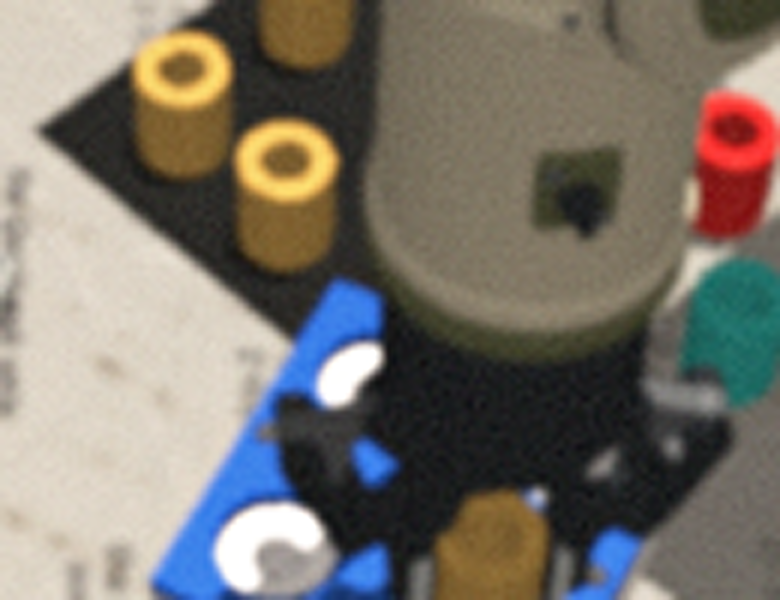

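```bash
python3 - <<'E'
from m2 import *
d=snapshot("side");b=65-7.2
m=masks(d)["brass"];im=d["frame"].copy();im[m>0]=(255,0,255)
for P,c in((cyl(649.7,-18.9,18,b,b+45),(0,255,0)),(cyl(646.5,-20.5,18,b,b+45),(255,255,0))):
    for u,v in proj(d,P): cv2.circle(im,(int(round(u)),int(round(v))),0,c,-1)
cv2.imwrite("pics/s7.png",np.hstack([cv2.resize(im[220:320,260:360],None,fx=4,fy=4,interpolation=0),cv2.resize(d["frame"][220:320,260:360],None,fx=4,fy=4,interpolation=2)]))
s=sense();print(s['tool_pos'])
E
```

```text
[646.77417116 -20.93074183  65.77511952]
```

View pics/s7.png

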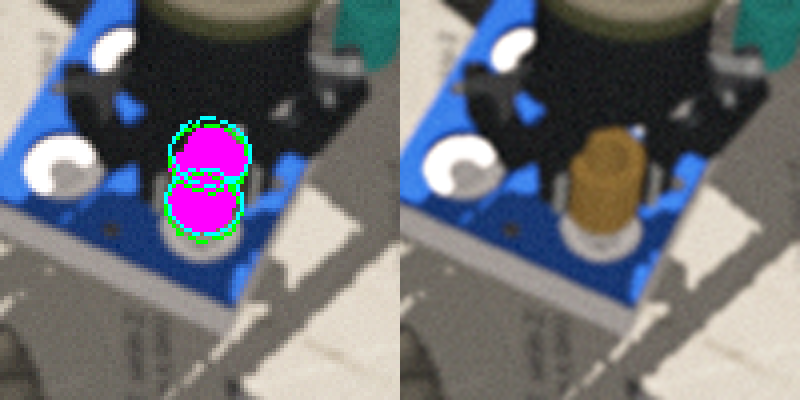

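```bash
cat > m3.py <<'E'
from m2 import *
def fitlow(d,x,y,r,z0,z1,row,vlo=45,hi=(32,255,255)):
    uv=proj(d,cyl(x,y,r,z0,z1)); a=np.floor(uv.min(0)-8).astype(int); b=np.ceil(uv.max(0)+8).astype(int);a[1]=row
    box=(a[0],a[1],b[0]-a[0],b[1]-a[1])
    F=cv2.GaussianBlur(d["frame"],(0,0),.5)
    m=cv2.inRange(cv2.cvtColor(F,cv2.COLOR_BGR2HSV),(10,90,vlo),hi)[a[1]:b[1],a[0]:b[0]]
    n,l,st,c=cv2.connectedComponentsWithStats(m);j=1+np.argmax(st[1:,4]);m=(l==j).astype(np.float32)
    f=lambda p:((sil(d,cyl(p[0],p[1],r,z0,z1),box)-m)**2).sum()/m.sum()
    o=minimize(f,[x,y],method="Nelder-Mead",options=dict(initial_simplex=[[x,y],[x+4,y],[x,y+4]],xatol=.05));return o.x.round(1),round(o.fun,3)
E
python3 - <<'E'
from m3 import *
d=snapshot("side")
for b in(57,57.8,58.6):
  for row in(255,260,265): print(b,row,fitlow(d,648,-19,18,b,b+45,row),fitlow(d,648,-19,18,b,b+45,row,65))
E
```

```text
57 255 (array([646.1, -21.4]), np.float64(0.068)) (array([646.3, -21.3]), np.float64(0.08))
57 260 (array([646.2, -21.6]), np.float64(0.048)) (array([646.2, -21.5]), np.float64(0.05))
57 265 (array([646.2, -21.6]), np.float64(0.062)) (array([646.2, -21.6]), np.float64(0.062))
57.8 255 (array([646.5, -21.2]), np.float64(0.068)) (array([646.5, -21.2]), np.float64(0.08))
57.8 260 (array([646.5, -21.3]), np.float64(0.048)) (array([646.5, -21.2]), np.float64(0.05))
57.8 265 (array([646.6, -21.4]), np.float64(0.062)) (array([646.6, -21.4]), np.float64(0.062))
58.6 255 (array([646.9, -20.9]), np.float64(0.068)) (array([646.9, -21. ]), np.float64(0.081))
58.6 260 (array([646.8, -21.2]), np.float64(0.049)) (array([646.9, -21. ]), np.float64(0.051))
58.6 265 (array([646.9, -21.3]), np.float64(0.062)) (array([646.9, -21.3]), np.float64(0.062))
```

```bash
python3 - <<'E'
from m3 import *
d=snapshot("side")
x0,y0,w,h=285,240,55,50;F=12
def draw(im,P,c):
    uv=proj(d,P);q=((uv-[x0,y0]+.5)*F).round().astype(np.int32);cv2.polylines(im,[q.reshape(-1,1,2)],True,c,1)
def circ(x,y,r,z):return cyl(x,y,r,z,z)[:48]
im=cv2.resize(d["frame"][y0:y0+h,x0:x0+w],None,fx=F,fy=F,interpolation=cv2.INTER_CUBIC)
im=cv2.convertScaleAbs(im,alpha=1.5)
draw(im,circ(649.9,-18.8,20,38),(0,0,255))
draw(im,circ(646.5,-20.5,18,57.8),(0,255,0))
draw(im,circ(648.9,-18.9,18,57.8),(255,0,255))
cv2.imwrite("pics/s8.png",im)
E
```

```text
(no output)
```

View pics/s8.png

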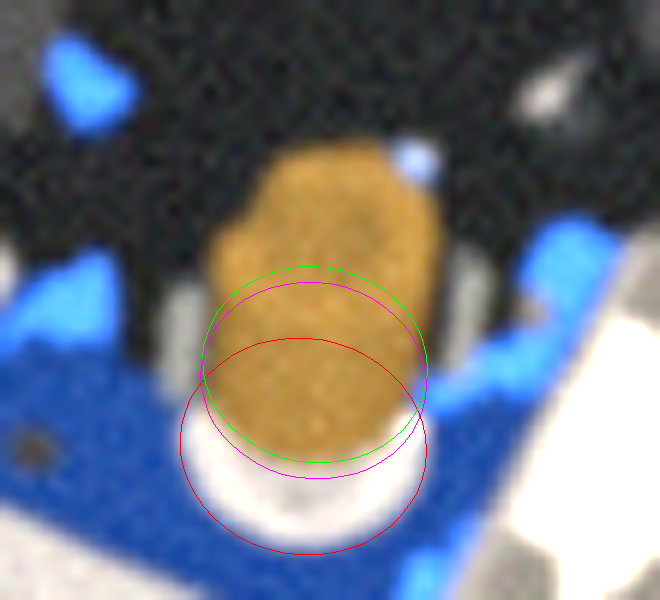

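```bash
python3 - <<'E'
from m3 import *
d=snapshot("side")
x0,y0,w,h=285,240,50,50;F=14
def draw(im,P,c):
    uv=proj(d,P);q=((uv-[x0,y0]+.5)*F).round().astype(np.int32);cv2.polylines(im,[q.reshape(-1,1,2)],True,c,1)
def circ(x,y,r,z):return cyl(x,y,r,z,z)[:48]
fr=sum(snapshot("side")["frame"].astype(float) for _ in range(3))/3
im=cv2.resize(fr[y0:y0+h,x0:x0+w],None,fx=F,fy=F,interpolation=cv2.INTER_CUBIC)
im=cv2.convertScaleAbs(im,alpha=2.3)
for z,r in((57.8,18),(102.8,18),(102.8,9.5)): draw(im,circ(646.5,-20.5,r,z),(0,255,0))
cv2.imwrite("pics/s9.png",im)
E
```

```text
(no output)
```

View pics/s9.png

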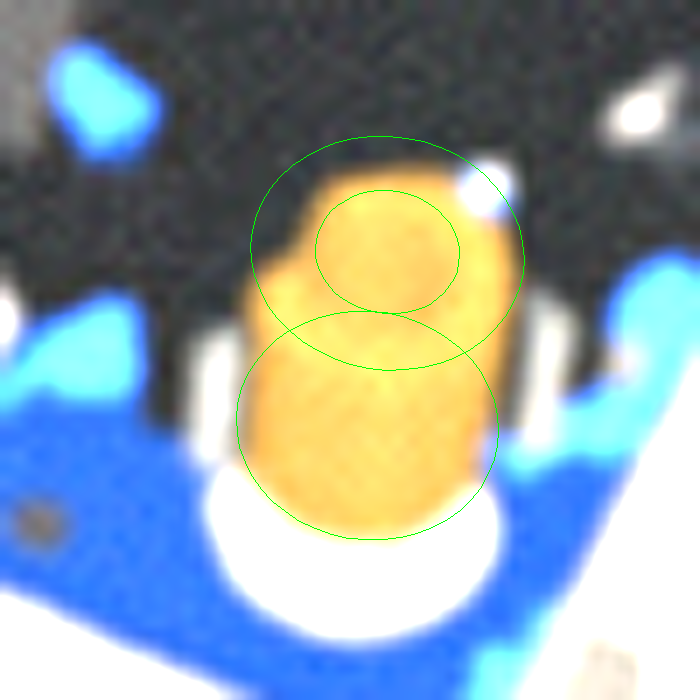

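```bash
python3 plan.py to 647 -20.7 43.5 -45
```

```text
delta m [ 0.0215  0.0005 -0.0002] rx -0.0 dist 21.0 turn -0.0
cmd [646.51 -20.5   64.99] -45.0
```

>>> {"api": "drive_tool", "payload": {
  "deltas": [
    [180, 0.005, 0.0005, -0.0002, 0, 0, 0],
    [180, 0.01, 0.0005, -0.0002, 0, 0, 0],
    [180, 0.015, 0.0005, -0.0002, 0, 0, 0],
    [180, 0.0175, 0.0005, -0.0002, 0, 0, 0],
    [180, 0.0185, 0.0005, -0.0002, 0, 0, 0],
    [180, 0.0195, 0.0005, -0.0002, 0, 0, 0],
    [180, 0.0205, 0.0005, -0.0002, 0, 0, 0],
    [180, 0.0215, 0.0005, -0.0002, 0, 0, 0],
    [180, 0.0215, 0.0005, -0.0002, 0, 0, 0],
    [180, 0.0215, 0.0005, -0.0002, 0, 0, 0]
  ]
}}

```text
time: 9.93
tool_pos: [647.0, -20.7, 43.6]
tcp_rot: [102.5, 90.0, -32.5]
ft_force: [-0.6, -1.2, -1.7]
finger_gap: 35.3
```

>>> {"api": "drive_tool", "payload": {
  "deltas": [
    [180, 0.001, 0, 0, 0, 0, 0],
    [180, 0.002, 0, 0, 0, 0, 0],
    [180, 0.003, 0, 0, 0, 0, 0],
    [180, 0.004, 0, 0, 0, 0, 0],
    [180, 0.0045, 0, 0, 0, 0, 0],
    [180, 0.0045, 0, 0, 0, 0, 0],
    [180, 0.0045, 0, 0, 0, 0, 0],
    [180, 0.0045, 0, 0, 0, 0, 0],
    [180, 0.0045, 0, 0, 0, 0, 0],
    [180, 0.0045, 0, 0, 0, 0, 0]
  ]
}}

```text
time: 10.77
tool_pos: [647.0, -20.7, 39.0]
tcp_rot: [-38.8, 90.0, -173.8]
ft_force: [-0.3, -0.6, -3.2]
finger_gap: 35.2
```

```bash
python3 plan.py done 0.0215 0.0005 -0.0002 0 done 0.0045 0 0 0;python3 -c "
from h import *
s=sense();print(s['tool_pos'],s['ft_force'],s['wrist_torque'])"
```

```text
cmd [647.   -20.71  38.99] -45.0
[646.97996084 -20.71984963  38.97361243] [-0.28044143 -0.57027057 -3.17887948] [ 0.03214104  0.0807874  -0.02447065]
```

>>> {"api": "drive_tool", "payload": {
  "deltas": [
    [180, 0, 0.0005, 0, 0, 0, 0],
    [180, 0, 0.001, 0, 0, 0, 0],
    [180, 0, 0.0015, 0, 0, 0, 0],
    [180, 0, 0.0015, 0, 0, 0, 0],
    [180, 0, 0.0015, 0, 0, 0, 0],
    [180, 0, 0.0015, 0, 0, 0, 0],
    [180, 0, 0.0015, 0, 0, 0, 0],
    [180, 0, 0.0015, 0, 0, 0, 0],
    [180, 0, 0.0015, 0, 0, 0, 0],
    [180, 0, 0.0015, 0, 0, 0, 0]
  ]
}}

```text
time: 11.6
tool_pos: [647.4, -21.4, 38.8]
tcp_rot: [-62.6, 89.9, 162.4]
ft_force: [-5.3, 1.8, 0.4]
finger_gap: 35.2
```

>>> {"api": "drive_tool", "payload": {
  "deltas": [
    [180, 0, -0.0005, 0, 0, 0, 0],
    [180, 0, -0.001, 0, 0, 0, 0],
    [180, 0, -0.0015, 0, 0, 0, 0],
    [180, 0, -0.002, 0, 0, 0, 0],
    [180, 0, -0.0025, 0, 0, 0, 0],
    [180, 0, -0.003, 0, 0, 0, 0],
    [180, 0, -0.003, 0, 0, 0, 0],
    [180, 0, -0.003, 0, 0, 0, 0],
    [180, 0, -0.003, 0, 0, 0, 0],
    [180, 0, -0.003, 0, 0, 0, 0]
  ]
}}

```text
time: 12.43
tool_pos: [646.1, -19.6, 39.1]
tcp_rot: [135.8, 90.0, 0.8]
ft_force: [0.0, -0.4, -0.8]
finger_gap: 35.3
```

>>> {"api": "drive_tool", "payload": {
  "deltas": [
    [180, 0, 0.0005, 0, 0, 0, 0],
    [180, 0, 0.001, 0, 0, 0, 0],
    [180, 0, 0.0015, 0.0005, 0, 0, 0],
    [180, 0, 0.0015, 0.001, 0, 0, 0],
    [180, 0, 0.0015, 0.0015, 0, 0, 0],
    [180, 0, 0.0015, 0.0015, 0, 0, 0],
    [180, 0, 0.0015, 0.0015, 0, 0, 0],
    [180, 0, 0.0015, 0.0015, 0, 0, 0],
    [180, 0, 0.0015, 0.0015, 0, 0, 0],
    [180, 0, 0.0015, 0.0015, 0, 0, 0]
  ]
}}

```text
time: 13.27
tool_pos: [645.9, -21.8, 39.0]
tcp_rot: [-45.6, 90.0, 179.4]
ft_force: [-0.6, -0.3, -1.5]
finger_gap: 35.3
```

>>> {"api": "drive_tool", "payload": {
  "deltas": [
    [180, 0, 0, -0.0005, 0, 0, 0],
    [180, 0, 0, -0.001, 0, 0, 0],
    [180, 0, 0, -0.0015, 0, 0, 0],
    [180, 0, 0, -0.002, 0, 0, 0],
    [180, 0, 0, -0.0025, 0, 0, 0],
    [180, 0, 0, -0.003, 0, 0, 0],
    [180, 0, 0, -0.003, 0, 0, 0],
    [180, 0, 0, -0.003, 0, 0, 0],
    [180, 0, 0, -0.003, 0, 0, 0],
    [180, 0, 0, -0.003, 0, 0, 0]
  ]
}}

```text
time: 14.1
tool_pos: [647.3, -20.1, 38.7]
tcp_rot: [-26.6, 89.9, -161.6]
ft_force: [-4.3, -2.4, 0.3]
finger_gap: 35.4
```

>>> {"api": "drive_tool", "payload": {
  "deltas": [
    [180, 0, -0.0005, 0.001, 0, 0, 0],
    [180, 0, -0.0007, 0.002, 0, 0, 0],
    [180, 0, -0.0007, 0.003, 0, 0, 0],
    [180, 0, -0.0007, 0.0035, 0, 0, 0],
    [180, 0, -0.0007, 0.004, 0, 0, 0],
    [180, 0, -0.0007, 0.0045, 0, 0, 0],
    [180, 0, -0.0007, 0.005, 0, 0, 0],
    [180, 0, -0.0007, 0.005, 0, 0, 0],
    [180, 0, -0.0007, 0.005, 0, 0, 0],
    [180, 0, -0.0007, 0.005, 0, 0, 0]
  ]
}}

```text
time: 14.93
tool_pos: [644.4, -22.4, 39.2]
tcp_rot: [160.7, 90.0, 25.7]
ft_force: [2.7, 3.5, -1.5]
finger_gap: 35.4
```

>>> {"api": "drive_tool", "payload": {
  "deltas": [
    [180, 0, 0, -0.001, 0, 0, 0],
    [180, 0, 0, -0.002, 0, 0, 0],
    [180, 0, 0, -0.0025, 0, 0, 0],
    [180, 0, -0.0005, -0.0025, 0, 0, 0],
    [180, 0, -0.001, -0.0025, 0, 0, 0],
    [180, 0, -0.0015, -0.0025, 0, 0, 0],
    [180, 0, -0.002, -0.0025, 0, 0, 0],
    [180, 0, -0.0025, -0.0025, 0, 0, 0],
    [180, 0, -0.0025, -0.0025, 0, 0, 0],
    [180, 0, -0.0025, -0.0025, 0, 0, 0]
  ]
}}

```text
time: 15.77
tool_pos: [644.1, -19.3, 39.0]
tcp_rot: [75.3, 90.0, -59.7]
ft_force: [0.9, -1.0, -1.4]
finger_gap: 35.5
```

>>> {"api": "drive_tool", "payload": {
  "deltas": [
    [180, 0, 0.001, 0, 0, 0, 0],
    [180, 0, 0.0022, -0.0001, 0, 0, 0],
    [180, 0.0005, 0.0022, -0.0001, 0, 0, 0],
    [180, 0.001, 0.0022, -0.0001, 0, 0, 0],
    [180, 0.0015, 0.0022, -0.0001, 0, 0, 0],
    [180, 0.0017, 0.0022, -0.0001, 0, 0, 0],
    [180, 0.0017, 0.0022, -0.0001, 0, 0, 0],
    [180, 0.0017, 0.0022, -0.0001, 0, 0, 0],
    [180, 0.0017, 0.0022, -0.0001, 0, 0, 0],
    [180, 0.0017, 0.0022, -0.0001, 0, 0, 0]
  ]
}}

```text
time: 16.6
tool_pos: [645.8, -20.7, 38.0]
tcp_rot: [117.2, 90.0, -17.8]
ft_force: [-3.0, -0.6, 5.7]
finger_gap: 35.5
```

```bash
python3 plan.py done 0 0.0015 0 0 done 0 -0.003 0 0 done 0 0.0015 0.0015 0 done 0 0 -0.003 0 done 0 -0.0007 0.005 0 done 0 -0.0025 -0.0025 0 done 0.0017 0.0022 -0.0001 0;python3 -c "
from h import *
s=sense();print(s['tool_pos'],s['ft_force'],s['wrist_torque'])"
```

```text
cmd [645.66 -20.64  37.29] -45.0
[645.84591376 -20.70030933  38.02751605] [-3.00254805 -0.58813584  5.70666742] [-0.03634878  0.54713271 -0.00278752]
```

>>> {"api": "drive_tool", "payload": {
  "deltas": [
    [95, 0, 0, 0, 0, 0, 0],
    [95, 0, 0, 0, 0, 0, 0],
    [95, 0, 0, 0, 0, 0, 0],
    [95, 0, 0, 0, 0, 0, 0],
    [95, 0, 0, 0, 0, 0, 0],
    [95, -0.02, 0, 0, 0, 0, 0],
    [95, -0.045, 0, 0, 0, 0, 0],
    [95, -0.075, 0, 0, 0, 0, 0],
    [95, -0.09, 0, 0, 0, 0, 0],
    [95, -0.09, 0, 0, 0, 0, 0]
  ]
}}

```text
time: 17.43
tool_pos: [648.8, -21.0, 133.0]
tcp_rot: [128.6, 89.5, -6.4]
ft_force: [0.5, -1.3, 0.8]
finger_gap: 53.6
```

```bash
python3 plan.py done -0.09 0 0 0 to 542.2 -195.7 127 -45 
```

```text
delta m [0.0003 0.0506 0.1969] rx -0.0 dist 203.0 turn -0.0
cmd [645.66 -20.64 127.29] -45.0
```

>>> {"api": "drive_tool", "payload": {
  "deltas": [
    [95, 0, 0.007, 0.03, 0, 0, 0],
    [95, 0, 0.014, 0.06, 0, 0, 0],
    [95, 0, 0.022, 0.09, 0, 0, 0],
    [95, 0, 0.03, 0.12, 0, 0, 0],
    [95, 0, 0.038, 0.15, 0, 0, 0],
    [95, 0, 0.046, 0.18, 0, 0, 0],
    [95, 0, 0.0506, 0.1969, 0, 0, 0],
    [95, 0, 0.0506, 0.1969, 0, 0, 0],
    [95, 0.02, 0.0506, 0.1969, 0, 0, 0],
    [95, 0.05, 0.0506, 0.1969, 0, 0, 0]
  ]
}}

```text
time: 18.27
tool_pos: [544.9, -196.9, 80.0]
tcp_rot: [113.0, 89.6, -22.1]
ft_force: [1.1, 0.1, -0.4]
finger_gap: 53.7
```

>>> {"api": "drive_tool", "payload": {
  "deltas": [
    [95, 0.02, 0, 0, 0, 0, 0],
    [95, 0.04, 0, 0, 0, 0, 0],
    [95, 0.055, 0, 0, 0, 0, 0],
    [95, 0.065, 0, 0, 0, 0, 0],
    [95, 0.0693, 0, 0, 0, 0, 0],
    [170, 0.0693, 0, 0, 0, 0, 0],
    [170, 0.0693, 0, 0, 0, 0, 0],
    [170, 0.0693, 0, 0, 0, 0, 0],
    [170, 0.0693, 0, 0, 0, 0, 0],
    [170, 0.0693, 0, 0, 0, 0, 0]
  ],
  "squeeze": 20
}}

```text
time: 19.1
tool_pos: [542.8, -195.9, 8.9]
tcp_rot: [111.0, 89.9, -24.0]
ft_force: [0.6, -0.2, -1.3]
finger_gap: 36.6
```

```bash
python3 plan.py done 0.05 0.0506 0.1969 0 done 0.0693 0 0 0;python3 -c "
from h import *
s=sense();print(s['tool_pos'],s['ft_force'],s['finger_gap'])
d=snapshot('side');crop(d,220,130,130,100,6,'pics/s10.png')"
```

```text
cmd [ 542.21 -195.65    7.99] -45.0
[ 542.83661623 -195.93209417    8.91539805] [ 0.63368473 -0.2183779  -1.31761412] 36.63598997191101
```

View pics/s10.png

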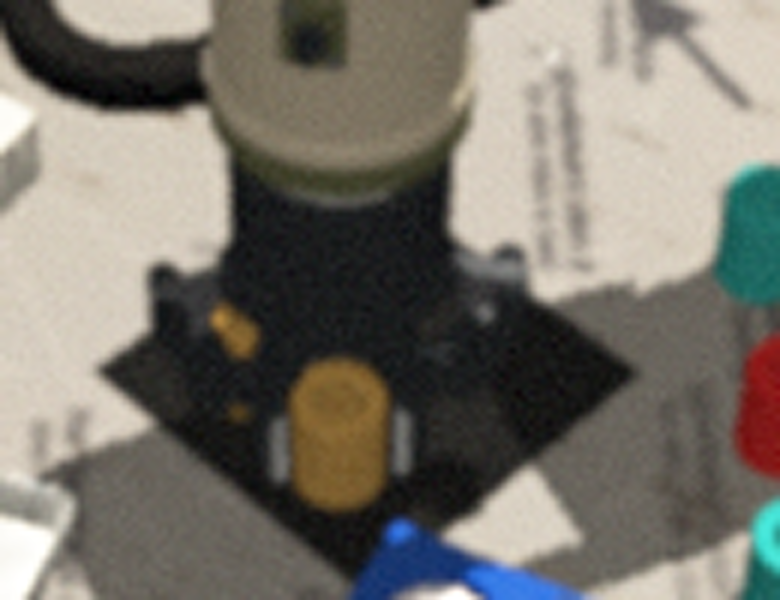

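>>> {"api": "drive_tool", "payload": {
  "deltas": [
    [95, 0, 0, 0, 0, 0, 0],
    [95, 0, 0, 0, 0, 0, 0],
    [95, 0, 0, 0, -0.08, 0, 0],
    [95, 0, 0, 0, -0.2, 0, 0],
    [95, 0, 0, 0, -0.32, 0, 0],
    [95, 0, 0, 0, -0.44, 0, 0],
    [95, 0, 0, 0, -0.56, 0, 0],
    [95, 0, 0, 0, -0.68, 0, 0],
    [95, 0, 0, 0, -0.8, 0, 0],
    [95, 0, 0, 0, -0.9, 0, 0]
  ]
}}

```text
time: 19.98
tool_pos: [542.4, -195.8, 8.3]
tcp_rot: [56.4, 90.0, -26.7]
ft_force: [0.3, 1.0, 0.2]
finger_gap: 53.9
```

>>> {"api": "drive_tool", "payload": {
  "deltas": [
    [95, 0, 0, 0, -0.12, 0, 0],
    [95, 0, 0, 0, -0.24, 0, 0],
    [95, 0, 0, 0, -0.36, 0, 0],
    [95, 0, 0, 0, -0.48, 0, 0],
    [95, 0, 0, 0, -0.58, 0, 0],
    [95, 0, 0, 0, -0.64, 0, 0],
    [95, 0, 0, 0, -0.6708, 0, 0],
    [95, 0, 0, 0, -0.6708, 0, 0],
    [180, 0, 0, 0, -0.6708, 0, 0],
    [180, 0, 0, 0, -0.6708, 0, 0]
  ],
  "squeeze": 40
}}

```text
time: 20.82
tool_pos: [542.5, -195.7, 8.4]
tcp_rot: [24.7, 90.0, -20.4]
ft_force: [0.2, 0.0, -1.3]
finger_gap: 36.2
```

```bash
python3 plan.py done 0 0 0 -0.9 done 0 0 0 -0.6708 to 572.6 -37.8 108 45;python3 -c "
from h import *
s=sense();print(s['tool_pos'],s['ft_force'],s['finger_gap'])"
```

```text
delta m [-0.1     0.1331 -0.0901] rx 0.0 dist 189.0 turn 0.0
cmd [ 542.21 -195.65    7.99] 45.0
[ 542.52006298 -195.74853505    8.44503704] [ 0.1596214   0.01388823 -1.26260622] 36.23205451154776
```

>>> {"api": "drive_tool", "payload": {
  "deltas": [
    [180, 0, 0, 0, 0, 0, 0],
    [180, -0.02, 0, 0, 0, 0, 0],
    [180, -0.045, 0, 0, 0, 0, 0],
    [180, -0.075, 0, 0, 0, 0, 0],
    [180, -0.1, 0.01, -0.007, 0, 0, 0],
    [180, -0.1, 0.03, -0.02, 0, 0, 0],
    [180, -0.1, 0.055, -0.037, 0, 0, 0],
    [180, -0.1, 0.08, -0.054, 0, 0, 0],
    [180, -0.1, 0.11, -0.0745, 0, 0, 0],
    [180, -0.1, 0.1331, -0.0901, 0, 0, 0]
  ]
}}

```text
time: 21.65
tool_pos: [572.4, -35.6, 107.7]
tcp_rot: [168.2, 90.0, 123.2]
ft_force: [1.3, 0.3, -1.3]
finger_gap: 35.8
```

>>> {"api": "drive_tool", "payload": {
  "deltas": [
    [180, 0, 0, 0, 0, 0, 0],
    [180, 0.015, 0, 0, 0, 0, 0],
    [180, 0.03, 0, 0, 0, 0, 0],
    [180, 0.045, 0, 0, 0, 0, 0],
    [180, 0.055, 0, 0, 0, 0, 0],
    [180, 0.059, 0, 0, 0, 0, 0],
    [180, 0.062, 0, 0, 0, 0, 0],
    [180, 0.065, 0, 0, 0, 0, 0],
    [180, 0.0665, 0, 0, 0, 0, 0],
    [180, 0.068, 0, 0, 0, 0, 0]
  ]
}}

```text
time: 22.48
tool_pos: [573.2, -38.0, 40.6]
tcp_rot: [34.2, 89.9, -10.8]
ft_force: [1.0, -0.6, -1.1]
finger_gap: 36.0
```

```bash
python3 plan.py done -0.1 0.1331 -0.0901 0 done 0.068 0 0 0;python3 -c "
from h import *
s=sense();print(s['tool_pos'],s['ft_force'],s['finger_gap'])"
```

```text
cmd [572.62 -37.82  39.99] 45.0
[573.1723396  -37.99262942  40.59636301] [ 0.95174293 -0.58863069 -1.10278497] 36.03760384594517
```

>>> {"api": "drive_tool", "payload": {
  "deltas": [
    [180, 0.0005, 0, 0, 0, 0, 0],
    [180, 0.001, 0, 0, 0, 0, 0],
    [180, 0.0015, 0, 0, 0, 0, 0],
    [180, 0.002, 0, 0, 0, 0, 0],
    [180, 0.0025, 0, 0, 0, 0, 0],
    [180, 0.0025, 0, 0, 0, 0, 0],
    [180, 0.0025, 0, 0, 0, 0, 0],
    [180, 0.0025, 0, 0, 0, 0, 0],
    [180, 0.0025, 0, 0, 0, 0, 0],
    [180, 0.0025, 0, 0, 0, 0, 0]
  ]
}}

```text
time: 23.32
tool_pos: [572.9, -37.9, 38.4]
tcp_rot: [31.1, 90.0, -13.9]
ft_force: [-4.6, -0.4, 6.2]
finger_gap: 36.3
```

>>> {"api": "drive_tool", "payload": {
  "deltas": [
    [95, 0, 0, 0, 0, 0, 0],
    [95, 0, 0, 0, 0, 0, 0],
    [95, 0, 0, 0, 0, 0, 0],
    [95, 0, 0, 0, 0, 0, 0],
    [95, 0, 0, 0, 0, 0, 0],
    [95, -0.02, 0, 0, 0, 0, 0],
    [95, -0.045, 0, 0, 0, 0, 0],
    [95, -0.075, 0, 0, 0, 0, 0],
    [95, -0.09, 0, 0, 0, 0, 0],
    [95, -0.09, 0, 0, 0, 0, 0]
  ]
}}

```text
time: 24.15
tool_pos: [575.6, -38.3, 132.6]
tcp_rot: [36.0, 89.6, -9.0]
ft_force: [-0.1, -0.6, 1.1]
finger_gap: 53.5
```

```bash
python3 plan.py done 0.0025 0 0 0 done -0.09 0 0 0 to 534 -253.6 127.5 45 
```

```text
delta m [-0.     -0.1799  0.1253] rx 0.0 dist 219.0 turn 0.0
cmd [572.62 -37.82 127.49] 45.0
```

>>> {"api": "drive_tool", "payload": {
  "deltas": [
    [95, 0, -0.022, 0.015, 0, 0, 0],
    [95, 0, -0.05, 0.035, 0, 0, 0],
    [95, 0, -0.08, 0.0557, 0, 0, 0],
    [95, 0, -0.11, 0.0766, 0, 0, 0],
    [95, 0, -0.14, 0.0975, 0, 0, 0],
    [95, 0, -0.165, 0.115, 0, 0, 0],
    [95, 0, -0.1799, 0.1253, 0, 0, 0],
    [95, 0, -0.1799, 0.1253, 0, 0, 0],
    [95, 0.02, -0.1799, 0.1253, 0, 0, 0],
    [95, 0.05, -0.1799, 0.1253, 0, 0, 0]
  ]
}}

```text
time: 24.98
tool_pos: [536.3, -255.0, 79.9]
tcp_rot: [18.2, 89.6, -26.9]
ft_force: [1.4, -0.7, 0.1]
finger_gap: 53.7
```

>>> {"api": "drive_tool", "payload": {
  "deltas": [
    [95, 0.02, 0, 0, 0, 0, 0],
    [95, 0.04, 0, 0, 0, 0, 0],
    [95, 0.055, 0, 0, 0, 0, 0],
    [95, 0.065, 0, 0, 0, 0, 0],
    [95, 0.0695, 0, 0, 0, 0, 0],
    [170, 0.0695, 0, 0, 0, 0, 0],
    [170, 0.0695, 0, 0, 0, 0, 0],
    [170, 0.0695, 0, 0, 0, 0, 0],
    [170, 0.0695, 0, 0, 0, 0, 0],
    [170, 0.0695, 0, 0, 0, 0, 0]
  ],
  "squeeze": 20
}}

```text
time: 25.82
tool_pos: [534.6, -253.9, 8.9]
tcp_rot: [14.5, 89.9, -30.5]
ft_force: [-0.0, 0.2, -1.9]
finger_gap: 34.4
```

>>> {"api": "drive_tool", "payload": {
  "deltas": [
    [95, 0, 0, 0, 0, 0, 0],
    [95, 0, 0, 0, 0, 0, 0],
    [95, 0, 0, 0, 0.08, 0, 0],
    [95, 0, 0, 0, 0.2, 0, 0],
    [95, 0, 0, 0, 0.32, 0, 0],
    [95, 0, 0, 0, 0.44, 0, 0],
    [95, 0, 0, 0, 0.56, 0, 0],
    [95, 0, 0, 0, 0.68, 0, 0],
    [95, 0, 0, 0, 0.8, 0, 0],
    [95, 0, 0, 0, 0.9, 0, 0]
  ]
}}

```text
time: 26.65
tool_pos: [534.2, -253.8, 8.3]
tcp_rot: [66.7, 90.0, -30.2]
ft_force: [-0.7, -0.1, 0.1]
finger_gap: 53.6
```

>>> {"api": "drive_tool", "payload": {
  "deltas": [
    [95, 0, 0, 0, 0.12, 0, 0],
    [95, 0, 0, 0, 0.24, 0, 0],
    [95, 0, 0, 0, 0.36, 0, 0],
    [95, 0, 0, 0, 0.48, 0, 0],
    [95, 0, 0, 0, 0.58, 0, 0],
    [95, 0, 0, 0, 0.64, 0, 0],
    [95, 0, 0, 0, 0.6708, 0, 0],
    [95, 0, 0, 0, 0.6708, 0, 0],
    [180, 0, 0, 0, 0.6708, 0, 0],
    [180, 0, 0, 0, 0.6708, 0, 0]
  ],
  "squeeze": 40
}}

```text
time: 27.48
tool_pos: [534.3, -253.8, 8.4]
tcp_rot: [105.1, 90.0, -29.8]
ft_force: [0.6, -0.9, -1.0]
finger_gap: 33.7
```

```bash
python3 plan.py done 0.05 -0.1799 0.1253 0 done 0.0695 0 0 0 done 0 0 0 0.9 done 0 0 0 0.6708 to 662.8 -93.6 108 -45;python3 -c "
from h import *
s=sense();print(s['tool_pos'],s['ft_force'],s['finger_gap'])
d=snapshot('side');crop(d,220,130,130,120,5,'pics/s11.png')"
```

```text
delta m [-0.1    -0.0221 -0.2042] rx -0.0 dist 228.0 turn -0.0
cmd [ 534.01 -253.63    7.99] -45.0
[ 534.26813691 -253.78066111    8.42547728] [ 0.61154161 -0.86408682 -0.95644171] 33.682435793253006
```

View pics/s11.png

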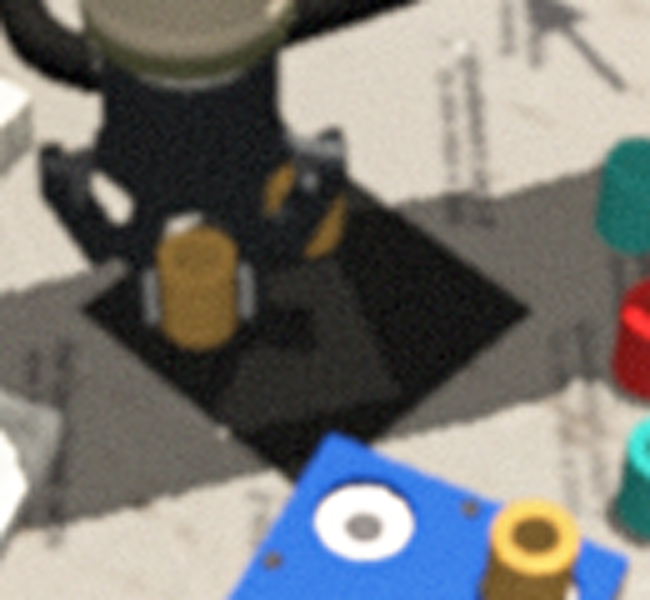

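>>> {"api": "drive_tool", "payload": {
  "deltas": [
    [180, 0, 0, 0, 0, 0, 0],
    [180, -0.02, 0, 0, 0, 0, 0],
    [180, -0.045, 0, 0, 0, 0, 0],
    [180, -0.075, 0, -0.008, 0, 0, 0],
    [180, -0.1, -0.003, -0.03, 0, 0, 0],
    [180, -0.1, -0.006, -0.06, 0, 0, 0],
    [180, -0.1, -0.01, -0.09, 0, 0, 0],
    [180, -0.1, -0.013, -0.12, 0, 0, 0],
    [180, -0.1, -0.016, -0.15, 0, 0, 0],
    [180, -0.1, -0.019, -0.18, 0, 0, 0]
  ]
}}

```text
time: 28.37
tool_pos: [648.3, -111.6, 107.5]
tcp_rot: [-54.9, 90.0, 170.1]
ft_force: [-0.6, -0.4, -1.2]
finger_gap: 34.4
```

>>> {"api": "drive_tool", "payload": {
  "deltas": [
    [180, 0, -0.0025, -0.017, 0, 0, 0],
    [180, 0.01, -0.0031, -0.0242, 0, 0, 0],
    [180, 0.025, -0.0031, -0.0242, 0, 0, 0],
    [180, 0.04, -0.0031, -0.0242, 0, 0, 0],
    [180, 0.052, -0.0031, -0.0242, 0, 0, 0],
    [180, 0.058, -0.0031, -0.0242, 0, 0, 0],
    [180, 0.061, -0.0031, -0.0242, 0, 0, 0],
    [180, 0.064, -0.0031, -0.0242, 0, 0, 0],
    [180, 0.066, -0.0031, -0.0242, 0, 0, 0],
    [180, 0.068, -0.0031, -0.0242, 0, 0, 0]
  ]
}}

```text
time: 29.2
tool_pos: [662.9, -94.1, 40.2]
tcp_rot: [166.6, 89.9, 31.5]
ft_force: [2.2, 3.6, 0.0]
finger_gap: 33.9
```

```bash
python3 plan.py done -0.1 -0.019 -0.18 0 done 0.068 -0.0031 -0.0242 0;python3 -c "
from h import *
s=sense();print(s['tool_pos'],s['ft_force'],s['finger_gap'])"
```

```text
cmd [662.77 -93.61  39.99] -45.0
[662.8969092  -94.11639049  40.22504527] [2.24188849 3.55718783 0.04487997] 33.85597217576631
```

>>> {"api": "drive_tool", "payload": {
  "deltas": [
    [180, 0, 0, -0.0005, 0, 0, 0],
    [180, 0, 0, -0.001, 0, 0, 0],
    [180, 0, 0, -0.0015, 0, 0, 0],
    [180, 0, 0, -0.0015, 0, 0, 0],
    [180, 0, 0, -0.0015, 0, 0, 0],
    [180, 0, 0, -0.0015, 0, 0, 0],
    [180, 0, 0, -0.0015, 0, 0, 0],
    [180, 0, 0, -0.0015, 0, 0, 0],
    [180, 0, 0, -0.0015, 0, 0, 0],
    [180, 0, 0, -0.0015, 0, 0, 0]
  ]
}}

```text
time: 30.03
tool_pos: [663.9, -92.6, 40.0]
tcp_rot: [85.2, 90.0, -49.8]
ft_force: [-0.5, -0.0, -1.5]
finger_gap: 34.1
```

>>> {"api": "drive_tool", "payload": {
  "deltas": [
    [180, 0, 0, -0.0005, 0, 0, 0],
    [180, 0, 0, -0.001, 0, 0, 0],
    [180, 0, 0, -0.0015, 0, 0, 0],
    [180, 0, 0, -0.0015, 0, 0, 0],
    [180, 0, 0, -0.0015, 0, 0, 0],
    [180, 0, 0, -0.0015, 0, 0, 0],
    [180, 0, 0, -0.0015, 0, 0, 0],
    [180, 0, 0, -0.0015, 0, 0, 0],
    [180, 0, 0, -0.0015, 0, 0, 0],
    [180, 0, 0, -0.0015, 0, 0, 0]
  ]
}}

```text
time: 30.87
tool_pos: [664.9, -91.5, 40.0]
tcp_rot: [84.3, 90.0, -50.7]
ft_force: [-0.5, 0.0, -1.8]
finger_gap: 34.3
```

>>> {"api": "drive_tool", "payload": {
  "deltas": [
    [180, 0, 0, -0.0005, 0, 0, 0],
    [180, 0, 0, -0.001, 0, 0, 0],
    [180, 0, 0, -0.0015, 0, 0, 0],
    [180, 0, 0, -0.0015, 0, 0, 0],
    [180, 0, 0, -0.0015, 0, 0, 0],
    [180, 0, 0, -0.0015, 0, 0, 0],
    [180, 0, 0, -0.0015, 0, 0, 0],
    [180, 0, 0, -0.0015, 0, 0, 0],
    [180, 0, 0, -0.0015, 0, 0, 0],
    [180, 0, 0, -0.0015, 0, 0, 0]
  ]
}}

```text
time: 31.7
tool_pos: [665.4, -91.0, 39.9]
tcp_rot: [-15.4, 89.9, -150.4]
ft_force: [-4.5, -3.9, 0.7]
finger_gap: 34.1
```

```bash
python3 plan.py done 0 0 -0.0015 0 done 0 0 -0.0015 0 done 0 0 -0.0015 0;python3 -c "
from h import *
s=sense();print(s['tool_pos'],s['ft_force'],s['finger_gap'])
d=snapshot('side');crop(d,240,190,130,120,5,'pics/s12.png')"
```

```text
cmd [665.96 -90.43  39.99] -45.0
[665.42767996 -91.0315216   39.88512022] [-4.50714529 -3.90802629  0.67385923] 34.05966772211234
```

View pics/s12.png

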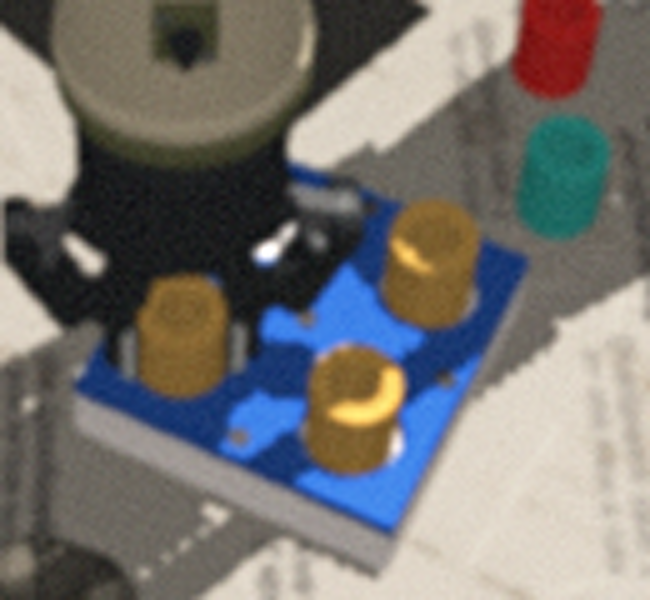

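>>> {"api": "drive_tool", "payload": {
  "deltas": [
    [180, 0, 0, 0.001, 0, 0, 0],
    [180, 0, 0, 0.0024, 0, 0, 0],
    [180, 0, 0.0005, 0.0024, 0, 0, 0],
    [180, 0, 0.001, 0.0024, 0, 0, 0],
    [180, 0, 0.0015, 0.0024, 0, 0, 0],
    [180, 0, 0.002, 0.0024, 0, 0, 0],
    [180, 0, 0.002, 0.0024, 0, 0, 0],
    [180, 0, 0.002, 0.0024, 0, 0, 0],
    [180, 0, 0.002, 0.0024, 0, 0, 0],
    [180, 0, 0.002, 0.0024, 0, 0, 0]
  ]
}}

```text
time: 32.58
tool_pos: [665.4, -93.3, 39.8]
tcp_rot: [-76.6, 90.0, 148.5]
ft_force: [-2.5, 3.1, -1.1]
finger_gap: 34.3
```

>>> {"api": "drive_tool", "payload": {
  "deltas": [
    [180, 0, -0.001, 0, 0, 0, 0],
    [180, 0, -0.002, 0, 0, 0, 0],
    [180, 0, -0.0025, 0, 0, 0, 0],
    [180, 0, -0.003, 0, 0, 0, 0],
    [180, 0, -0.0035, 0, 0, 0, 0],
    [180, 0, -0.004, 0, 0, 0, 0],
    [180, 0, -0.004, 0, 0, 0, 0],
    [180, 0, -0.004, 0, 0, 0, 0],
    [180, 0, -0.004, 0, 0, 0, 0],
    [180, 0, -0.004, 0, 0, 0, 0]
  ]
}}

```text
time: 33.42
tool_pos: [663.0, -90.9, 40.1]
tcp_rot: [108.9, 90.0, -26.1]
ft_force: [0.4, -0.8, -1.3]
finger_gap: 34.3
```

>>> {"api": "drive_tool", "payload": {
  "deltas": [
    [180, 0, 0.0008, 0, 0, 0, 0],
    [180, 0, 0.0015, 0, 0, 0, 0],
    [180, 0.0005, 0.0015, 0, 0, 0, 0],
    [180, 0.001, 0.0015, 0, 0, 0, 0],
    [180, 0.0015, 0.0015, 0, 0, 0, 0],
    [180, 0.002, 0.0015, 0, 0, 0, 0],
    [180, 0.0025, 0.0015, 0, 0, 0, 0],
    [180, 0.0025, 0.0015, 0, 0, 0, 0],
    [180, 0.0025, 0.0015, 0, 0, 0, 0],
    [180, 0.0025, 0.0015, 0, 0, 0, 0]
  ]
}}

```text
time: 34.25
tool_pos: [664.0, -91.7, 38.4]
tcp_rot: [114.2, 90.0, -20.8]
ft_force: [-4.1, 0.6, 6.5]
finger_gap: 33.9
```

```bash
python3 plan.py done 0 0.002 0.0024 0 done 0 -0.004 0 0 done 0.0025 0.0015 0 0;python3 -c "
from h import *
s=sense();print(s['tool_pos'],s['ft_force'],s['finger_gap'])"
```

```text
cmd [663.9  -91.77  37.49] -45.0
[663.98223225 -91.72954191  38.42280099] [-4.11102546  0.585702    6.52908201] 33.94112624125546
```

>>> {"api": "drive_tool", "payload": {
  "deltas": [
    [95, 0, 0, 0, 0, 0, 0],
    [95, 0, 0, 0, 0, 0, 0],
    [95, 0, 0, 0, 0, 0, 0],
    [95, 0, 0, 0, 0, 0, 0],
    [95, 0, 0, 0, 0, 0, 0],
    [95, -0.02, 0, 0, 0, 0, 0],
    [95, -0.045, 0, 0, 0, 0, 0],
    [95, -0.075, 0, 0, 0, 0, 0],
    [95, -0.09, 0, 0, 0, 0, 0],
    [95, -0.09, 0, 0, 0, 0, 0]
  ]
}}

```text
time: 35.08
tool_pos: [667.1, -92.4, 133.2]
tcp_rot: [122.7, 89.5, -12.3]
ft_force: [0.3, -0.4, 1.5]
finger_gap: 53.5
```

```bash
python3 plan.py done -0.09 0 0 0 to 461.1 -254.4 127.5 -45 
```

```text
delta m [-0.     -0.0284  0.2584] rx -0.0 dist 260.0 turn -0.0
cmd [663.9  -91.77 127.49] -45.0
```

>>> {"api": "drive_tool", "payload": {
  "deltas": [
    [95, 0, -0.003, 0.025, 0, 0, 0],
    [95, 0, -0.007, 0.06, 0, 0, 0],
    [95, 0, -0.01, 0.095, 0, 0, 0],
    [95, 0, -0.014, 0.13, 0, 0, 0],
    [95, 0, -0.018, 0.165, 0, 0, 0],
    [95, 0, -0.022, 0.2, 0, 0, 0],
    [95, 0, -0.026, 0.235, 0, 0, 0],
    [95, 0, -0.0284, 0.2584, 0, 0, 0],
    [95, 0.01, -0.0284, 0.2584, 0, 0, 0],
    [95, 0.03, -0.0284, 0.2584, 0, 0, 0]
  ]
}}

```text
time: 35.92
tool_pos: [461.6, -256.4, 98.9]
tcp_rot: [101.4, 89.7, -33.8]
ft_force: [1.0, 0.4, 0.5]
finger_gap: 53.4
```

>>> {"api": "drive_tool", "payload": {
  "deltas": [
    [95, 0.02, 0, 0, 0, 0, 0],
    [95, 0.04, 0, 0, 0, 0, 0],
    [95, 0.06, 0, 0, 0, 0, 0],
    [95, 0.075, 0, 0, 0, 0, 0],
    [95, 0.085, 0, 0, 0, 0, 0],
    [95, 0.0895, 0, 0, 0, 0, 0],
    [95, 0.0895, 0, 0, 0, 0, 0],
    [95, 0.0895, 0, 0, 0, 0, 0],
    [95, 0.0895, 0, 0, 0, 0, 0],
    [95, 0.0895, 0, 0, 0, 0, 0]
  ],
  "squeeze": 20
}}

```text
time: 36.75
tool_pos: [462.0, -255.0, 9.2]
tcp_rot: [100.4, 89.9, -34.6]
ft_force: [0.3, 0.1, 0.8]
finger_gap: 53.6
```

```bash
python3 plan.py done 0.03 -0.0284 0.2584 0 done 0.0895 0 0 0;python3 -c "
from h import *
s=sense();print(s['tool_pos'],s['ft_force'],s['finger_gap'])
d=snapshot('side');crop(d,220,130,130,100,6,'pics/s13.png')
d=snapshot('top');crop(d,145,150,200,150,4,'pics/t13.png')"
```

```text
cmd [ 461.11 -254.41    7.99] -45.0
[ 462.04635487 -254.96822877    9.23087361] [0.26664949 0.07587485 0.84121288] 53.5972483551379
```

View pics/s13.png

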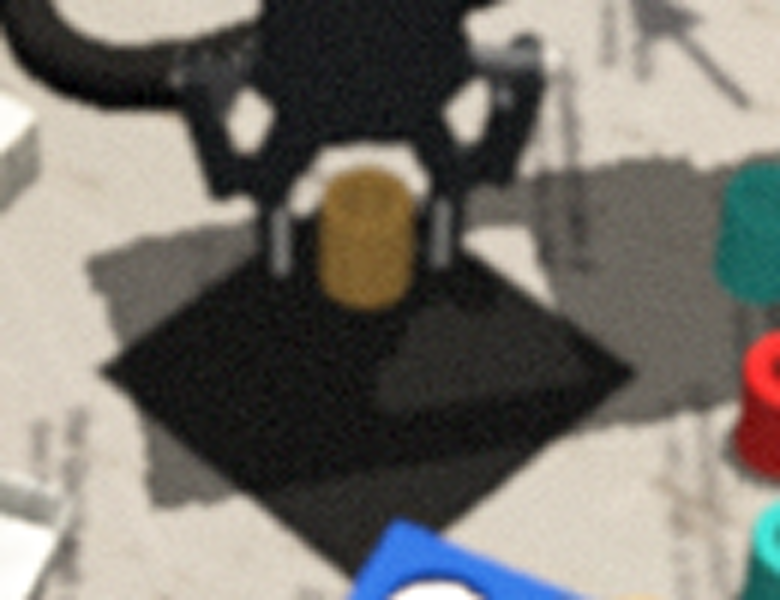

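View pics/t13.png

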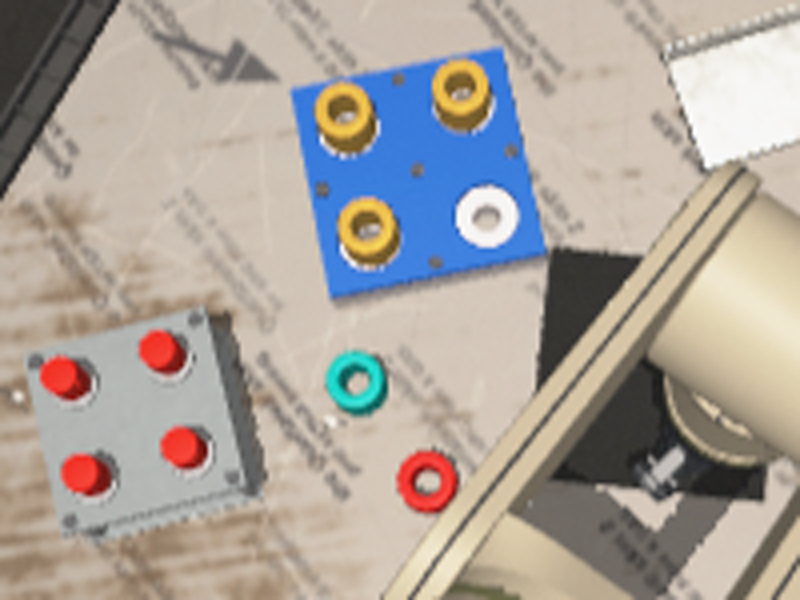

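```bash
python3 - <<'E'
from m2 import *
t=snapshot("top")
for x,y in((645,-22),(572,-39),(662,-94)): print(fit1(t,t["frame"],"brass",x,y,18,30,75))
E
```

```text
(array([645.8, -22.3]), np.float64(0.131))
(array([573.2, -40.2]), np.float64(0.113))
(array([663.5, -93.4]), np.float64(0.132))
```

>>> {"api": "drive_tool", "payload": {
  "deltas": [
    [170, 0, 0, 0, 0, 0, 0],
    [170, 0, 0, 0, 0, 0, 0],
    [170, 0, 0, 0, 0, 0, 0],
    [170, 0, 0, 0, 0, 0, 0],
    [170, 0, 0, 0, 0, 0, 0],
    [95, 0, 0, 0, 0, 0, 0],
    [95, 0, 0, 0, 0, 0, 0],
    [95, 0, 0, 0, 0, 0, 0],
    [95, 0, 0, 0, -0.1, 0, 0],
    [95, 0, 0, 0, -0.2, 0, 0]
  ]
}}

```text
time: 37.73
tool_pos: [461.0, -254.3, 7.7]
tcp_rot: [-83.1, 90.0, 153.6]
ft_force: [0.2, 0.0, -0.4]
finger_gap: 54.0
```

>>> {"api": "drive_tool", "payload": {
  "deltas": [
    [95, 0, 0, 0, -0.12, 0, 0],
    [95, 0, 0, 0, -0.24, 0, 0],
    [95, 0, 0, 0, -0.36, 0, 0],
    [95, 0, 0, 0, -0.48, 0, 0],
    [95, 0, 0, 0, -0.6, 0, 0],
    [95, 0, 0, 0, -0.72, 0, 0],
    [95, 0, 0, 0, -0.84, 0, 0],
    [95, 0, 0, 0, -0.96, 0, 0],
    [95, 0, 0, 0, -1.08, 0, 0],
    [95, 0, 0, 0, -1.2, 0, 0]
  ]
}}

```text
time: 38.57
tool_pos: [461.0, -254.3, 7.7]
tcp_rot: [-155.5, 90.0, 150.0]
ft_force: [-0.5, -0.4, 0.1]
finger_gap: 53.6
```

>>> {"api": "drive_tool", "payload": {
  "deltas": [
    [95, 0, 0, 0, -0.1, 0, 0],
    [95, 0, 0, 0, -0.1708, 0, 0],
    [95, 0, 0, 0, -0.1708, 0, 0],
    [95, 0, 0, 0, -0.1708, 0, 0],
    [175, 0, 0, 0, -0.1708, 0, 0],
    [175, 0, 0, 0, -0.1708, 0, 0],
    [175, 0, 0, 0, -0.1708, 0, 0],
    [175, 0, 0, 0, -0.1708, 0, 0],
    [175, 0, 0, 0, -0.1708, 0, 0],
    [175, 0, 0, 0, -0.1708, 0, 0]
  ],
  "squeeze": 40
}}

```text
time: 39.4
tool_pos: [461.2, -254.5, 8.2]
tcp_rot: [10.5, 90.0, -34.5]
ft_force: [0.1, -0.4, 2.7]
finger_gap: 35.6
```

```bash
python3 plan.py done 0 0 0 -0.2 done 0 0 0 -1.2 done 0 0 0 -0.1708 to 589.8 -110.8 108 45;python3 -c "
from h import *
s=sense();print(s['tool_pos'],s['ft_force'],s['finger_gap'])"
```

```text
delta m [-0.1     0.1925 -0.0105] rx 0.0 dist 217.0 turn 0.0
cmd [ 461.11 -254.41    7.99] 45.0
[ 461.23788043 -254.49790432    8.15014567] [ 0.13793147 -0.37307375  2.71460659] 35.602396665577885
```

>>> {"api": "drive_tool", "payload": {
  "deltas": [
    [180, -0.015, 0, 0, 0, 0, 0],
    [180, -0.035, 0, 0, 0, 0, 0],
    [180, -0.06, 0, 0, 0, 0, 0],
    [180, -0.085, 0.01, 0, 0, 0, 0],
    [180, -0.1, 0.03, -0.001, 0, 0, 0],
    [180, -0.1, 0.055, -0.003, 0, 0, 0],
    [180, -0.1, 0.08, -0.004, 0, 0, 0],
    [180, -0.1, 0.11, -0.006, 0, 0, 0],
    [180, -0.1, 0.14, -0.008, 0, 0, 0],
    [180, -0.1, 0.16, -0.009, 0, 0, 0]
  ]
}}

```text
time: 40.23
tool_pos: [568.9, -132.7, 107.7]
tcp_rot: [134.9, 90.0, 89.9]
ft_force: [1.0, 0.1, -0.5]
finger_gap: 36.0
```

>>> {"api": "drive_tool", "payload": {
  "deltas": [
    [180, 0, 0.018, -0.001, 0, 0, 0],
    [180, 0, 0.029, -0.0015, 0, 0, 0],
    [180, 0.015, 0.0327, -0.0015, 0, 0, 0],
    [180, 0.03, 0.0327, -0.0015, 0, 0, 0],
    [180, 0.045, 0.0327, -0.0015, 0, 0, 0],
    [180, 0.055, 0.0327, -0.0015, 0, 0, 0],
    [180, 0.06, 0.0327, -0.0015, 0, 0, 0],
    [180, 0.063, 0.0327, -0.0015, 0, 0, 0],
    [180, 0.065, 0.0327, -0.0015, 0, 0, 0],
    [180, 0.067, 0.0327, -0.0015, 0, 0, 0]
  ]
}}

```text
time: 41.07
tool_pos: [590.5, -111.0, 41.7]
tcp_rot: [28.1, 89.9, -16.9]
ft_force: [0.1, 0.2, -2.4]
finger_gap: 35.8
```

```bash
python3 plan.py done -0.1 0.16 -0.009 0 done 0.067 0.0327 -0.0015 0;python3 -c "
from h import *
s=sense();print(s['tool_pos'],s['ft_force'],s['finger_gap'])"
```

```text
cmd [ 589.94 -110.72   40.99] 45.0
[ 590.48939063 -111.04194834   41.67232289] [ 0.05001184  0.16612283 -2.39715446] 35.755370200086496
```

Inside the nest without contact. Lower to the floor and release.

>>> {"api": "drive_tool", "payload": {
  "deltas": [
    [180, 0.0005, 0, 0, 0, 0, 0],
    [180, 0.001, 0, 0, 0, 0, 0],
    [180, 0.0015, 0, 0, 0, 0, 0],
    [180, 0.002, 0, 0, 0, 0, 0],
    [180, 0.0025, 0, 0, 0, 0, 0],
    [180, 0.003, 0, 0, 0, 0, 0],
    [180, 0.0032, 0, 0, 0, 0, 0],
    [180, 0.0032, 0, 0, 0, 0, 0],
    [180, 0.0032, 0, 0, 0, 0, 0],
    [180, 0.0032, 0, 0, 0, 0, 0]
  ]
}}

```text
time: 41.9
tool_pos: [590.1, -110.8, 38.1]
tcp_rot: [26.6, 90.0, -18.4]
ft_force: [-2.7, 1.1, 4.0]
finger_gap: 36.0
```

>>> {"api": "drive_tool", "payload": {
  "deltas": [
    [95, 0, 0, 0, 0, 0, 0],
    [95, 0, 0, 0, 0, 0, 0],
    [95, 0, 0, 0, 0, 0, 0],
    [95, 0, 0, 0, 0, 0, 0],
    [95, 0, 0, 0, 0, 0, 0],
    [95, -0.02, 0, 0, 0, 0, 0],
    [95, -0.045, 0, 0, 0, 0, 0],
    [95, -0.075, 0, 0, 0, 0, 0],
    [95, -0.1, 0, 0, 0, 0, 0],
    [95, -0.12, 0, 0, 0, 0, 0]
  ]
}}

```text
time: 42.73
tool_pos: [590.7, -110.9, 160.4]
tcp_rot: [30.2, 89.9, -14.8]
ft_force: [0.5, -0.1, 0.8]
finger_gap: 53.6
```

```bash
python3 plan.py done 0.0032 0 0 0 done -0.12 0 0 0 to 460 -110 157.8 13
```

```text
delta m [-0.     -0.0914 -0.0924] rx 0.5585 dist 130.0 turn 32.0
cmd [ 589.94 -110.72  157.79] 45.0
```

```bash
python3 plan.py to 440 -200 157.8 -27
```

```text
delta m [-0.     -0.1692 -0.0429] rx 1.2566 dist 175.0 turn 72.0
cmd [ 589.94 -110.72  157.79] 45.0
```

>>> {"api": "drive_tool", "payload": {
  "deltas": [
    [135, 0, -0.02, -0.005, 0.1, 0, 0],
    [135, 0, -0.04, -0.01, 0.22, 0, 0],
    [135, 0, -0.06, -0.015, 0.34, 0, 0],
    [135, 0, -0.08, -0.02, 0.46, 0, 0],
    [135, 0, -0.1, -0.025, 0.58, 0, 0],
    [135, 0, -0.12, -0.03, 0.7, 0, 0],
    [135, 0, -0.14, -0.035, 0.82, 0, 0],
    [135, 0, -0.16, -0.04, 0.94, 0, 0],
    [135, 0, -0.1692, -0.0429, 1.06, 0, 0],
    [135, 0, -0.1692, -0.0429, 1.17, 0, 0]
  ]
}}

```text
time: 43.57
tool_pos: [438.3, -201.0, 157.7]
tcp_rot: [-35.6, 90.0, -148.1]
ft_force: [-0.5, -0.9, -0.2]
finger_gap: 40.2
```

```bash
python3 plan.py done 0 -0.1692 -0.0429 1.17; python3 - <<'E'
from m2 import *
s=sense();print(s['tool_pos'],s['finger_gap'],s['joint_pos'][0]-s['joint_pos'][5])
t=snapshot("top");d=snapshot("side");cv2.imwrite("pics/t14raw.png",t["frame"]);cv2.imwrite("pics/s14raw.png",d["frame"])
crop(t,145,150,200,150,4,'pics/t14.png');crop(d,235,180,220,130,3.6,'pics/s14.png')
E
```

```text
cmd [ 439.96 -200.03  157.79] -22.036
[ 438.34256803 -201.01177988  157.72137408] 40.232230675643414 -22.48923025857991
```

View pics/t14.png

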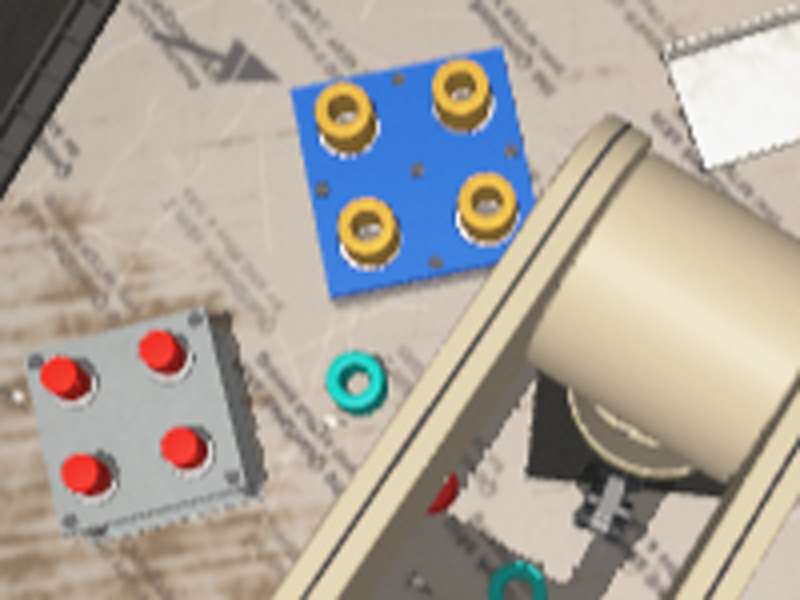

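View pics/s14.png

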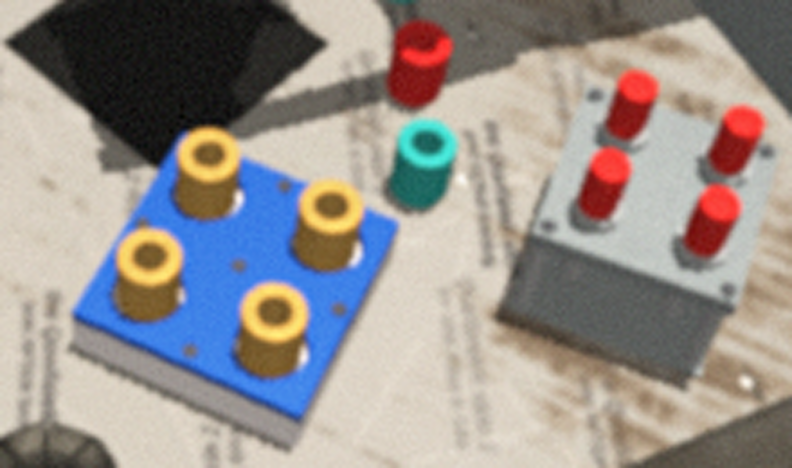

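```bash
cat > m4.py <<'E'
from m3 import *
def topdisc(d,lo,hi,approx,r,z,F=6,pad=4):
    uv=proj(d,np.c_[approx[0]+r*np.cos(A),approx[1]+r*np.sin(A),np.full(48,z)]);a=np.floor(uv.min(0)-pad).astype(int);b=np.ceil(uv.max(0)+pad).astype(int)
    f=cv2.resize(d["frame"][a[1]:b[1],a[0]:b[0]],None,fx=F,fy=F,interpolation=cv2.INTER_CUBIC)
    m=cv2.inRange(cv2.cvtColor(f,cv2.COLOR_BGR2HSV),lo,hi)
    c=max(cv2.findContours(m,0,cv2.CHAIN_APPROX_NONE)[0],key=cv2.contourArea);c=cv2.convexHull(c)
    # resample hull
    mm=np.zeros_like(m);cv2.fillConvexPoly(mm,c,255);c=cv2.findContours(mm,0,cv2.CHAIN_APPROX_NONE)[0][0].reshape(-1,2)
    P=back(d,(c+.5)/F-.5+a,z)[:,:2];q=np.linalg.lstsq(np.c_[2*P,np.ones(len(P))],(P**2).sum(1),rcond=None)[0]
    return q[:2].round(1),np.sqrt(q[2]+q[0]**2+q[1]**2).round(1)
E
python3 - <<'E'
from m4 import *
t=snapshot("top");s=snapshot("side")
for d,n in((t,"top"),(s,"side")):
    for x,y in((645.8,-22.3),(573.2,-40.2),(663.5,-93.4),(590,-111)):
        print(n,topdisc(d,(12,90,150),(32,255,255),(x,y),18,75))
    im=d["frame"];g=back(t,[[161.5,244.5],[185.5,238],[166.5,268.5],[191,262]],124)
    for x,y,_ in g: print(n,"grip",topdisc(d,(0,120,185),(9,255,255),(x,y),11,124))
E
```

```text
top (array([644.8, -22.2]), np.float64(17.6))
top (array([572.2, -40. ]), np.float64(17.6))
top (array([662. , -94.1]), np.float64(17.5))
top (array([ 589.5, -112.6]), np.float64(17.6))
top grip (array([469.5, 128.1]), np.float64(10.6))
top grip (array([486. ,  72.7]), np.float64(10.5))
top grip (array([414. , 111.7]), np.float64(10.5))
top grip (array([430.6,  56.3]), np.float64(10.5))
side (array([650.1, -18.9]), np.float64(17.4))
side (array([576.6, -36.7]), np.float64(18.0))
side (array([666.6, -91.2]), np.float64(17.8))
side (array([ 593.1, -109.8]), np.float64(18.5))
side grip (array([472.6, 130.4]), np.float64(10.8))
side grip (array([489. ,  75.4]), np.float64(11.2))
side grip (array([417.7, 114.6]), np.float64(11.0))
side grip (array([433.9,  58.6]), np.float64(11.5))
```

```bash
python3 plan.py to 486.3 74 157.8 -28
```

```text
delta m [-0.     -0.0599 -0.2714] rx 0.1041 dist 278.0 turn 6.0
cmd [ 439.96 -200.03  157.79] -22.036
```

>>> {"api": "drive_tool", "payload": {
  "deltas": [
    [135, 0, -0.006, -0.027, 0.02, 0, 0],
    [135, 0, -0.013, -0.06, 0.04, 0, 0],
    [135, 0, -0.021, -0.095, 0.06, 0, 0],
    [135, 0, -0.029, -0.13, 0.08, 0, 0],
    [135, 0, -0.037, -0.165, 0.1041, 0, 0],
    [135, 0, -0.044, -0.2, 0.1041, 0, 0],
    [135, 0, -0.052, -0.235, 0.1041, 0, 0],
    [135, 0, -0.058, -0.262, 0.1041, 0, 0],
    [135, 0, -0.0599, -0.2714, 0.1041, 0, 0],
    [135, 0, -0.0599, -0.2714, 0.1041, 0, 0]
  ]
}}

```text
time: 44.6
tool_pos: [486.5, 76.5, 157.7]
tcp_rot: [-141.3, 90.0, 101.1]
ft_force: [0.3, -0.1, -0.5]
finger_gap: 40.5
```

```bash
python3 plan.py done 0 -0.0599 -0.2714 0.1041; python3 - <<'E'
from m2 import *
s=sense();print(s['tool_pos'],s['finger_gap'],s['joint_pos'][0]-s['joint_pos'][5])
d=snapshot("side")
crop(d,350,150,130,110,6,'pics/s15.png')
E
```

```text
cmd [486.27  74.02 157.79] -28.001
[486.45404055  76.49245896 157.73090706] 40.47153089266337 -27.607807178670416
```

View pics/s15.png

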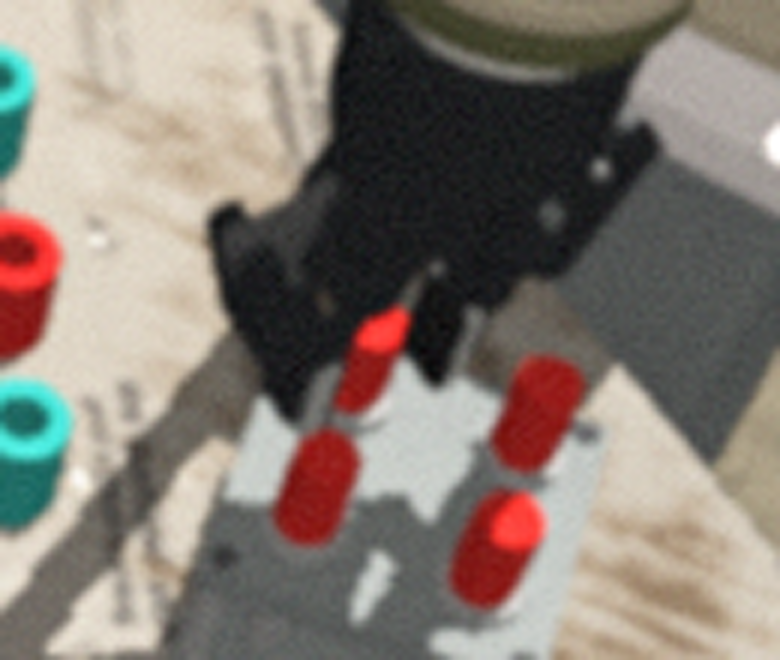

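>>> {"api": "drive_tool", "payload": {
  "deltas": [
    [135, 0.005, 0, 0, 0, 0, 0],
    [135, 0.015, 0, 0, 0, 0, 0],
    [135, 0.027, 0, 0, 0, 0, 0],
    [135, 0.039, 0, 0, 0, 0, 0],
    [135, 0.05, 0, 0, 0, 0, 0],
    [135, 0.06, 0, 0, 0, 0, 0],
    [135, 0.067, 0, 0, 0, 0, 0],
    [135, 0.0718, 0, 0, 0, 0, 0],
    [135, 0.0718, 0, 0, 0, 0, 0],
    [135, 0.0718, 0, 0, 0, 0, 0]
  ]
}}

```text
time: 45.48
tool_pos: [486.2, 74.0, 85.9]
tcp_rot: [-55.8, 90.0, -173.8]
ft_force: [-0.2, 0.2, 0.2]
finger_gap: 40.3
```

```bash
python3 plan.py done 0.0718 0 0 0; python3 - <<'E'
from m2 import *
s=sense();print(s['tool_pos'],s['ft_force'],s['finger_gap'])
d=snapshot("side")
crop(d,350,150,130,110,6,'pics/s16.png')
E
```

```text
cmd [486.27  74.02  85.99] -28.001
[486.24544021  74.03110049  85.90810663] [-0.15321458  0.19634097  0.23291807] 40.348364686006875
```

View pics/s16.png

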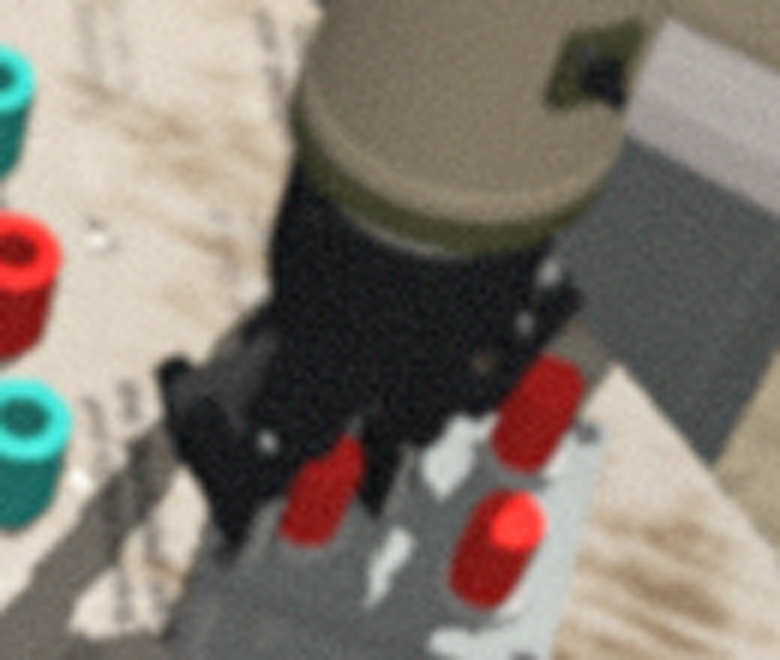

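>>> {"api": "drive_tool", "payload": {
  "deltas": [
    [215, 0, 0, 0, 0, 0, 0],
    [215, 0, 0, 0, 0, 0, 0],
    [215, 0, 0, 0, 0, 0, 0],
    [215, 0, 0, 0, 0, 0, 0],
    [215, 0, 0, 0, 0, 0, 0],
    [215, 0, 0, 0, 0, 0, 0],
    [135, 0, 0, 0, 0, 0, 0],
    [135, 0, 0, 0, 0, 0, 0],
    [135, 0, 0, 0, 0, 0, 0],
    [135, 0, 0, 0, -0.1, 0, 0]
  ],
  "squeeze": 20
}}

```text
time: 46.37
tool_pos: [485.9, 74.0, 85.6]
tcp_rot: [-62.8, 90.0, -175.2]
ft_force: [-0.3, -0.2, 0.6]
finger_gap: 40.0
```

>>> {"api": "drive_tool", "payload": {
  "deltas": [
    [135, 0, 0, 0, -0.12, 0, 0],
    [135, 0, 0, 0, -0.24, 0, 0],
    [135, 0, 0, 0, -0.36, 0, 0],
    [135, 0, 0, 0, -0.48, 0, 0],
    [135, 0, 0, 0, -0.6, 0, 0],
    [135, 0, 0, 0, -0.72, 0, 0],
    [135, 0, 0, 0, -0.84, 0, 0],
    [135, 0, 0, 0, -0.96, 0, 0],
    [135, 0, 0, 0, -1.08, 0, 0],
    [135, 0, 0, 0, -1.2, 0, 0]
  ]
}}

```text
time: 47.2
tool_pos: [485.9, 74.0, 85.6]
tcp_rot: [-132.3, 90.0, -175.5]
ft_force: [0.2, 0.3, 0.0]
finger_gap: 40.4
```

>>> {"api": "drive_tool", "payload": {
  "deltas": [
    [135, 0, 0, 0, -0.12, 0, 0],
    [135, 0, 0, 0, -0.22, 0, 0],
    [135, 0, 0, 0, -0.2708, 0, 0],
    [135, 0, 0, 0, -0.2708, 0, 0],
    [215, 0, 0, 0, -0.2708, 0, 0],
    [215, 0, 0, 0, -0.2708, 0, 0],
    [215, 0, 0, 0, -0.2708, 0, 0],
    [215, 0, 0, 0, -0.2708, 0, 0],
    [215, 0, 0, 0, -0.2708, 0, 0],
    [215, 0, 0, 0, -0.2708, 0, 0]
  ],
  "squeeze": 50
}}

```text
time: 48.03
tool_pos: [486.5, 74.1, 86.2]
tcp_rot: [42.3, 90.0, 14.3]
ft_force: [0.4, 1.0, 2.0]
finger_gap: 20.8
```

```bash
python3 plan.py done 0 0 0 -0.1 done 0 0 0 -1.2 done 0 0 0 -0.2708; python3 - <<'E'
from m2 import *
s=sense();print(s['tool_pos'],s['ft_force'],s['finger_gap'])
d=snapshot("side")
crop(d,350,150,130,110,6,'pics/s17.png')
E
```

```text
cmd [486.27  74.02  85.99] 62.0
[486.49259294  74.09805985  86.20613237] [0.35052669 1.0124062  2.02049124] 20.803482995653845
```

View pics/s17.png

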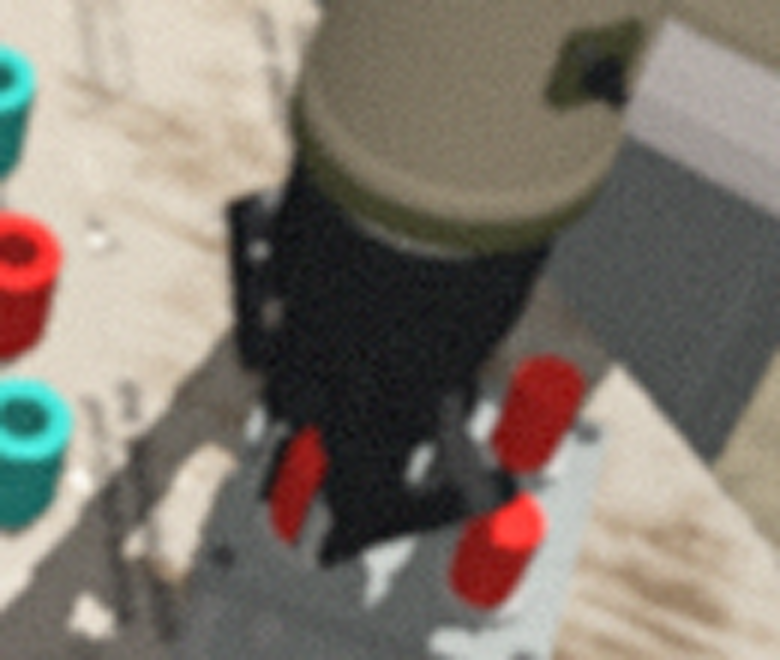

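```bash
python3 plan.py to 645.65 -20.5 211 62
```

```text
delta m [-0.125  -0.0086  0.1851] rx -0.0 dist 224.0 turn -0.0
cmd [486.27  74.02  85.99] 62.0
```

>>> {"api": "drive_tool", "payload": {
  "deltas": [
    [215, -0.005, 0, 0, 0, 0, 0],
    [215, -0.015, 0, 0, 0, 0, 0],
    [215, -0.027, 0, 0, 0, 0, 0],
    [215, -0.04, 0, 0, 0, 0, 0],
    [215, -0.055, 0, 0, 0, 0, 0],
    [215, -0.07, 0, 0, 0, 0, 0],
    [215, -0.09, 0, 0, 0, 0, 0],
    [215, -0.11, 0, 0, 0, 0, 0],
    [215, -0.125, 0, 0, 0, 0, 0],
    [215, -0.125, 0, 0, 0, 0, 0]
  ]
}}

```text
time: 48.92
tool_pos: [488.4, 74.0, 216.2]
tcp_rot: [29.4, 89.6, 1.4]
ft_force: [0.8, -0.3, -1.1]
finger_gap: 20.8
```

Now over nest 3, and down until the nose is just above the sleeve (TCP 165 → nose about 88).

>>> {"api": "drive_tool", "payload": {
  "deltas": [
    [215, 0, -0.001, 0.02, 0, 0, 0],
    [215, 0, -0.002, 0.045, 0, 0, 0],
    [215, 0, -0.0034, 0.075, 0, 0, 0],
    [215, 0, -0.0048, 0.105, 0, 0, 0],
    [215, 0, -0.0062, 0.135, 0, 0, 0],
    [215, 0, -0.0075, 0.16, 0, 0, 0],
    [215, 0, -0.0083, 0.178, 0, 0, 0],
    [215, 0.01, -0.0086, 0.1851, 0, 0, 0],
    [215, 0.025, -0.0086, 0.1851, 0, 0, 0],
    [215, 0.042, -0.0086, 0.1851, 0, 0, 0]
  ]
}}

```text
time: 49.75
tool_pos: [645.8, -20.7, 168.1]
tcp_rot: [35.3, 90.0, 7.3]
ft_force: [-0.3, 0.9, -0.7]
finger_gap: 21.0
```

```bash
python3 plan.py done -0.125 0 0 0 done 0.042 -0.0086 0.1851 0; python3 - <<'E'
from m2 import *
s=sense();print(s['tool_pos'],s['ft_force'],s['finger_gap'])
d=snapshot("side")
crop(d,250,190,110,100,7,'pics/s18.png')
s=sense();print(s['tool_pos'])
E
```

```text
cmd [645.66 -20.48 168.99] 62.0
[645.81759577 -20.68251912 168.1159107 ] [-0.33508462  0.9128987  -0.67420116] 20.968420720516498
[643.17439299 -20.16784014 162.96115779]
```

View pics/s18.png

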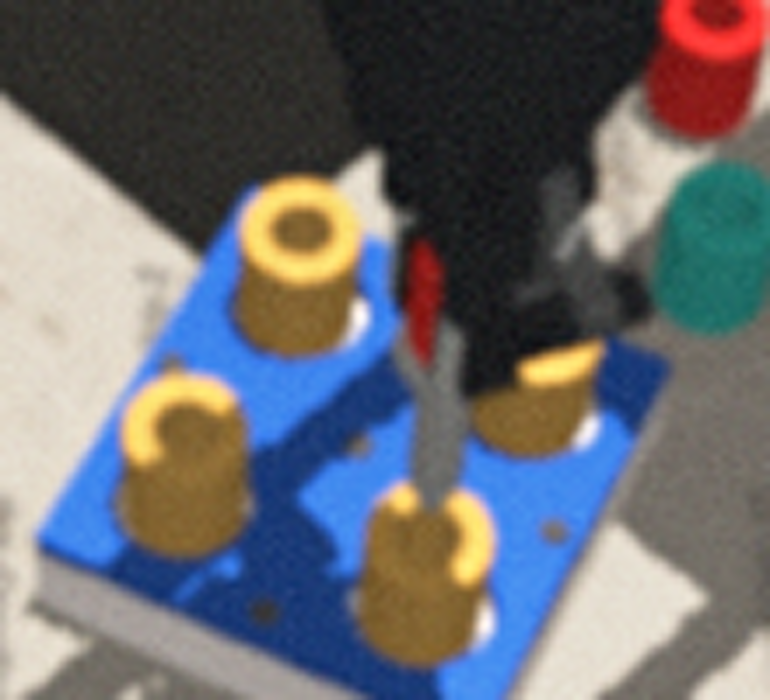

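>>> {"api": "drive_tool", "payload": {
  "deltas": [
    [215, 0, 0, 0, 0, 0, 0],
    [215, 0.004, 0, 0, 0, 0, 0],
    [215, 0.011, 0, 0, 0, 0, 0],
    [215, 0.018, 0, 0, 0, 0, 0],
    [215, 0.025, 0, 0, 0, 0, 0],
    [215, 0.032, 0, 0, 0, 0, 0],
    [215, 0.039, 0, 0, 0, 0, 0],
    [215, 0.046, 0, 0, 0, 0, 0],
    [215, 0.052, 0, 0, 0, 0, 0],
    [215, 0.057, 0, 0, 0, 0, 0]
  ]
}}

```text
time: 50.63
tool_pos: [645.4, -20.4, 111.0]
tcp_rot: [-159.6, 90.0, 172.4]
ft_force: [0.4, 0.7, -0.9]
finger_gap: 20.7
```

```bash
python3 plan.py done 0.057 0 0 0; python3 - <<'E'
from m2 import *
s=sense();print(s['tool_pos'],s['ft_force'],s['wrist_torque'],s['finger_gap'])
E
```

```text
cmd [645.66 -20.48 111.99] 62.0
[645.39104131 -20.43478466 110.95784904] [ 0.35533487  0.70194868 -0.89782917] [-0.00121009 -0.02498714 -0.02179858] 20.721849931882733
```

Free in the bore. Continue into the hole, slowly at the end.

>>> {"api": "drive_tool", "payload": {
  "deltas": [
    [215, 0.002, 0, 0, 0, 0, 0],
    [215, 0.005, 0, 0, 0, 0, 0],
    [215, 0.008, 0, 0, 0, 0, 0],
    [215, 0.012, 0, 0, 0, 0, 0],
    [215, 0.016, 0, 0, 0, 0, 0],
    [215, 0.02, 0, 0, 0, 0, 0],
    [215, 0.024, 0, 0, 0, 0, 0],
    [215, 0.027, 0, 0, 0, 0, 0],
    [215, 0.028, 0, 0, 0, 0, 0],
    [215, 0.028, 0, 0, 0, 0, 0]
  ]
}}

```text
time: 51.47
tool_pos: [645.3, -20.5, 83.4]
tcp_rot: [-156.6, 90.0, 175.4]
ft_force: [-0.1, 1.4, -0.7]
finger_gap: 20.5
```

>>> {"api": "drive_tool", "payload": {
  "deltas": [
    [215, 0.001, 0, 0, 0, 0, 0],
    [215, 0.002, 0, 0, 0, 0, 0],
    [215, 0.0025, 0, 0, 0, 0, 0],
    [215, 0.003, 0, 0, 0, 0, 0],
    [215, 0.003, 0, 0, 0, 0, 0],
    [215, 0.003, 0, 0, 0, 0, 0],
    [215, 0.003, 0, 0, 0, 0, 0],
    [215, 0.003, 0, 0, 0, 0, 0],
    [215, 0.003, 0, 0, 0, 0, 0],
    [215, 0.003, 0, 0, 0, 0, 0]
  ]
}}

```text
time: 52.3
tool_pos: [645.8, -20.5, 81.3]
tcp_rot: [17.8, 90.0, -10.2]
ft_force: [-0.8, -0.5, 1.9]
finger_gap: 20.9
```

>>> {"api": "drive_tool", "payload": {
  "deltas": [
    [135, 0, 0, 0, 0, 0, 0],
    [135, 0, 0, 0, 0, 0, 0],
    [135, 0, 0, 0, 0, 0, 0],
    [135, 0, 0, 0, 0, 0, 0],
    [135, 0, 0, 0, 0, 0, 0],
    [135, -0.015, 0, 0, 0, 0, 0],
    [135, -0.035, 0, 0, 0, 0, 0],
    [135, -0.06, 0, 0, 0, 0, 0],
    [135, -0.085, 0, 0, 0, 0, 0],
    [135, -0.1, 0, 0, 0, 0, 0]
  ]
}}

```text
time: 53.13
tool_pos: [646.7, -20.6, 184.3]
tcp_rot: [21.8, 89.8, -6.2]
ft_force: [1.2, -0.7, -0.8]
finger_gap: 40.0
```

```bash
python3 plan.py done 0.028 0 0 0 done 0.003 0 0 0 done -0.1 0 0 0 to 414.3 113 181 62; python3 - <<'E'
from m2 import *
s=sense();print(s['tool_pos'],s['ft_force'],s['finger_gap'])
d=snapshot("side")
crop(d,250,190,110,100,7,'pics/s19.png')
E
```

```text
delta m [-0.      0.0092 -0.2669] rx -0.0 dist 267.0 turn -0.0
cmd [645.66 -20.48 180.99] 62.0
[646.70454723 -20.55081236 184.2756461 ] [ 1.21460201 -0.69369575 -0.75291864] 40.03282281372842
```

View pics/s19.png

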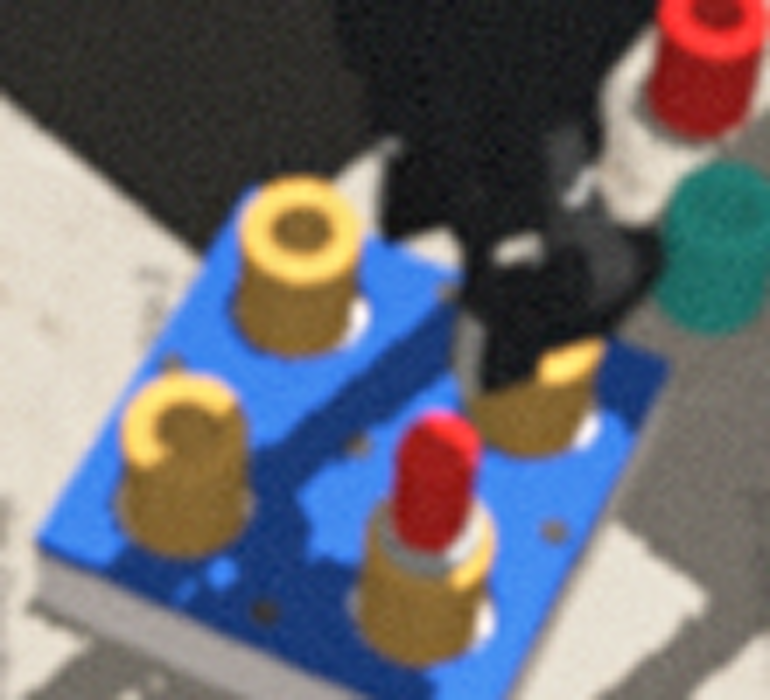

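```bash
python3 plan.py to 430.9 57.6 155 62
```

```text
delta m [ 0.026  -0.0319 -0.2263] rx -0.0 dist 230.0 turn -0.0
cmd [645.66 -20.48 180.99] 62.0
```

>>> {"api": "drive_tool", "payload": {
  "deltas": [
    [135, 0, -0.003, -0.02, 0, 0, 0],
    [135, 0, -0.006, -0.045, 0, 0, 0],
    [135, 0, -0.011, -0.08, 0, 0, 0],
    [135, 0, -0.016, -0.115, 0, 0, 0],
    [135, 0.005, -0.021, -0.15, 0, 0, 0],
    [135, 0.01, -0.026, -0.185, 0, 0, 0],
    [135, 0.02, -0.03, -0.212, 0, 0, 0],
    [135, 0.026, -0.0319, -0.2263, 0, 0, 0],
    [135, 0.026, -0.0319, -0.2263, 0, 0, 0],
    [135, 0.026, -0.0319, -0.2263, 0, 0, 0]
  ]
}}

```text
time: 54.02
tool_pos: [430.5, 57.8, 154.7]
tcp_rot: [-11.5, 90.0, -39.4]
ft_force: [0.5, -0.4, 0.1]
finger_gap: 40.5
```

```bash
python3 plan.py done 0.026 -0.0319 -0.2263 0; python3 - <<'E'
from m2 import *
s=sense();print(s['tool_pos'],s['ft_force'],s['finger_gap'])
d=snapshot("side")
crop(d,350,150,130,110,6,'pics/s20.png')
E
```

```text
cmd [430.87  57.6  154.99] 62.0
[430.50197516  57.7796078  154.69598188] [ 0.52729886 -0.42429868  0.09300598] 40.52585658827394
```

View pics/s20.png

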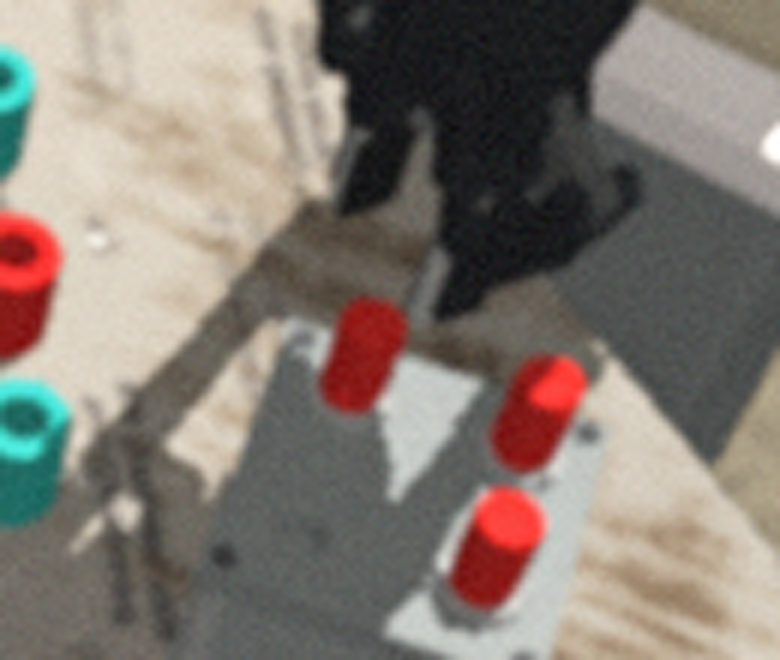

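>>> {"api": "drive_tool", "payload": {
  "deltas": [
    [135, 0.008, 0, 0, 0, 0, 0],
    [135, 0.02, 0, 0, 0, 0, 0],
    [135, 0.032, 0, 0, 0, 0, 0],
    [135, 0.044, 0, 0, 0, 0, 0],
    [135, 0.055, 0, 0, 0, 0, 0],
    [135, 0.063, 0, 0, 0, 0, 0],
    [135, 0.069, 0, 0, 0, 0, 0],
    [135, 0.069, 0, 0, 0, 0, 0],
    [135, 0.069, 0, 0, 0, 0, 0],
    [135, 0.069, 0, 0, 0, 0, 0]
  ]
}}

```text
time: 54.9
tool_pos: [431.4, 57.6, 86.6]
tcp_rot: [28.5, 89.9, 0.5]
ft_force: [-0.8, 0.0, 0.7]
finger_gap: 39.9
```

>>> {"api": "drive_tool", "payload": {
  "deltas": [
    [215, 0, 0, 0, 0, 0, 0],
    [215, 0, 0, 0, 0, 0, 0],
    [215, 0, 0, 0, 0, 0, 0],
    [215, 0, 0, 0, 0, 0, 0],
    [215, 0, 0, 0, 0, 0, 0],
    [215, 0, 0, 0, 0, 0, 0],
    [135, 0, 0, 0, 0, 0, 0],
    [135, 0, 0, 0, 0, 0, 0],
    [135, 0, 0, 0, 0, 0, 0],
    [135, 0, 0, 0, 0.1, 0, 0]
  ],
  "squeeze": 20
}}

```text
time: 55.73
tool_pos: [430.6, 57.6, 85.7]
tcp_rot: [-145.0, 90.0, -178.6]
ft_force: [0.4, -0.5, -0.5]
finger_gap: 40.2
```

>>> {"api": "drive_tool", "payload": {
  "deltas": [
    [135, 0, 0, 0, 0.12, 0, 0],
    [135, 0, 0, 0, 0.24, 0, 0],
    [135, 0, 0, 0, 0.36, 0, 0],
    [135, 0, 0, 0, 0.48, 0, 0],
    [135, 0, 0, 0, 0.6, 0, 0],
    [135, 0, 0, 0, 0.72, 0, 0],
    [135, 0, 0, 0, 0.84, 0, 0],
    [135, 0, 0, 0, 0.96, 0, 0],
    [135, 0, 0, 0, 1.08, 0, 0],
    [135, 0, 0, 0, 1.2, 0, 0]
  ]
}}

```text
time: 56.57
tool_pos: [430.6, 57.6, 85.7]
tcp_rot: [-78.2, 90.0, 178.9]
ft_force: [-1.2, 0.2, -0.1]
finger_gap: 40.0
```

>>> {"api": "drive_tool", "payload": {
  "deltas": [
    [135, 0, 0, 0, 0.12, 0, 0],
    [135, 0, 0, 0, 0.22, 0, 0],
    [135, 0, 0, 0, 0.2708, 0, 0],
    [135, 0, 0, 0, 0.2708, 0, 0],
    [215, 0, 0, 0, 0.2708, 0, 0],
    [215, 0, 0, 0, 0.2708, 0, 0],
    [215, 0, 0, 0, 0.2708, 0, 0],
    [215, 0, 0, 0, 0.2708, 0, 0],
    [215, 0, 0, 0, 0.2708, 0, 0],
    [215, 0, 0, 0, 0.2708, 0, 0]
  ],
  "squeeze": 50
}}

```text
time: 57.4
tool_pos: [431.0, 57.6, 86.2]
tcp_rot: [129.7, 90.0, 11.7]
ft_force: [-1.4, 0.6, 4.1]
finger_gap: 20.6
```

```bash
python3 plan.py done 0.069 0 0 0 done 0 0 0 0.1 done 0 0 0 1.2 done 0 0 0 0.2708 to 662.85 -93.25 211 -28; python3 - <<'E'
from m2 import *
s=sense();print(s['tool_pos'],s['ft_force'],s['finger_gap'])
E
```

```text
delta m [-0.125   0.2756  0.0243] rx -0.0 dist 304.0 turn -0.0
cmd [430.87  57.6   85.99] -28.001
[430.99101238  57.6260684   86.1724692 ] [-1.44074263  0.56202141  4.14259774] 20.637971460429956
```

>>> {"api": "drive_tool", "payload": {
  "deltas": [
    [215, -0.005, 0, 0, 0, 0, 0],
    [215, -0.015, 0, 0, 0, 0, 0],
    [215, -0.027, 0, 0, 0, 0, 0],
    [215, -0.04, 0, 0, 0, 0, 0],
    [215, -0.055, 0, 0, 0, 0, 0],
    [215, -0.07, 0, 0, 0, 0, 0],
    [215, -0.09, 0, 0, 0, 0, 0],
    [215, -0.11, 0, 0, 0, 0, 0],
    [215, -0.125, 0, 0, 0, 0, 0],
    [215, -0.125, 0.015, 0.001, 0, 0, 0]
  ]
}}

```text
time: 58.23
tool_pos: [444.6, 50.5, 215.7]
tcp_rot: [123.7, 89.7, 5.8]
ft_force: [0.7, 0.3, -0.4]
finger_gap: 20.8
```

>>> {"api": "drive_tool", "payload": {
  "deltas": [
    [215, 0, 0.03, 0.003, 0, 0, 0],
    [215, 0, 0.06, 0.006, 0, 0, 0],
    [215, 0, 0.095, 0.009, 0, 0, 0],
    [215, 0, 0.13, 0.012, 0, 0, 0],
    [215, 0, 0.165, 0.015, 0, 0, 0],
    [215, 0, 0.2, 0.018, 0, 0, 0],
    [215, 0, 0.23, 0.021, 0, 0, 0],
    [215, 0, 0.25, 0.023, 0, 0, 0],
    [215, 0, 0.2606, 0.0233, 0, 0, 0],
    [215, 0, 0.2606, 0.0233, 0, 0, 0]
  ]
}}

```text
time: 59.07
tool_pos: [663.9, -94.8, 210.8]
tcp_rot: [-9.7, 90.0, -127.8]
ft_force: [-0.3, -0.9, -1.3]
finger_gap: 21.0
```

>>> {"api": "drive_tool", "payload": {
  "deltas": [
    [215, 0.01, 0, 0, 0, 0, 0],
    [215, 0.02, 0, 0, 0, 0, 0],
    [215, 0.03, 0, 0, 0, 0, 0],
    [215, 0.038, 0, 0, 0, 0, 0],
    [215, 0.042, 0, 0, 0, 0, 0],
    [215, 0.042, 0, 0, 0, 0, 0],
    [215, 0.042, 0, 0, 0, 0, 0],
    [215, 0.042, 0, 0, 0, 0, 0],
    [215, 0.042, 0, 0, 0, 0, 0],
    [215, 0.042, 0, 0, 0, 0, 0]
  ]
}}

```text
time: 59.9
tool_pos: [663.2, -93.3, 169.8]
tcp_rot: [106.6, 89.9, -11.4]
ft_force: [0.1, -0.6, -1.5]
finger_gap: 20.9
```

```bash
python3 plan.py done -0.125 0.015 0.001 0 done 0 0.2606 0.0233 0 done 0.042 0 0 0; python3 - <<'E'
from m2 import *
s=sense();print(s['tool_pos'],s['ft_force'],s['finger_gap'])
d=snapshot("side")
crop(d,240,180,120,110,6,'pics/s21.png')
E
```

```text
cmd [662.81 -93.24 168.99] -28.001
[663.22936441 -93.32225666 169.79032044] [ 0.0537636  -0.62873721 -1.47620693] 20.939825673108434
```

View pics/s21.png

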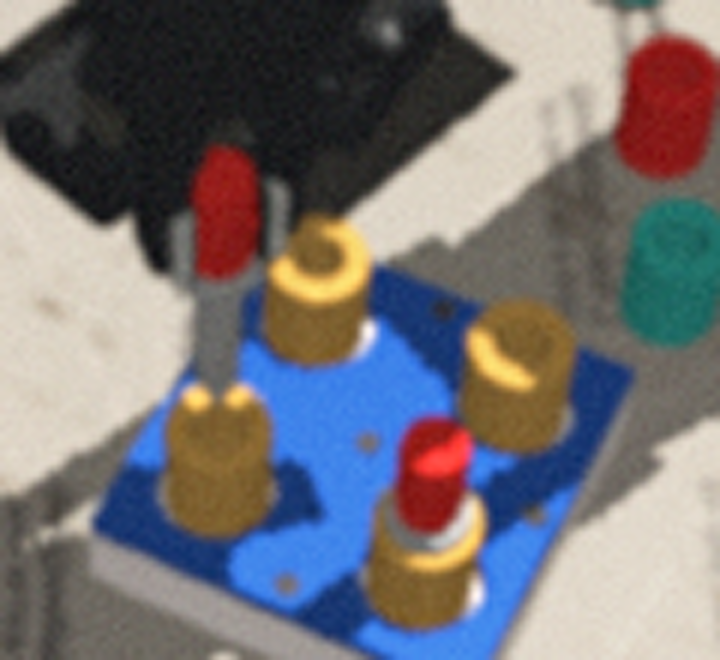

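Nose is over the bore at (217,395). Insert.

>>> {"api": "drive_tool", "payload": {
  "deltas": [
    [215, 0.007, 0, 0, 0, 0, 0],
    [215, 0.014, 0, 0, 0, 0, 0],
    [215, 0.021, 0, 0, 0, 0, 0],
    [215, 0.028, 0, 0, 0, 0, 0],
    [215, 0.035, 0, 0, 0, 0, 0],
    [215, 0.042, 0, 0, 0, 0, 0],
    [215, 0.049, 0, 0, 0, 0, 0],
    [215, 0.054, 0, 0, 0, 0, 0],
    [215, 0.057, 0, 0, 0, 0, 0],
    [215, 0.057, 0, 0, 0, 0, 0]
  ]
}}

```text
time: 60.78
tool_pos: [662.2, -93.1, 110.8]
tcp_rot: [-74.8, 89.9, 167.2]
ft_force: [-1.0, 0.1, -0.7]
finger_gap: 21.1
```

>>> {"api": "drive_tool", "payload": {
  "deltas": [
    [215, 0.002, 0, 0, 0, 0, 0],
    [215, 0.005, 0, 0, 0, 0, 0],
    [215, 0.008, 0, 0, 0, 0, 0],
    [215, 0.012, 0, 0, 0, 0, 0],
    [215, 0.016, 0, 0, 0, 0, 0],
    [215, 0.02, 0, 0, 0, 0, 0],
    [215, 0.024, 0, 0, 0, 0, 0],
    [215, 0.027, 0, 0, 0, 0, 0],
    [215, 0.028, 0, 0, 0, 0, 0],
    [215, 0.028, 0, 0, 0, 0, 0]
  ]
}}

```text
time: 61.62
tool_pos: [662.5, -93.2, 83.4]
tcp_rot: [-77.2, 89.9, 164.8]
ft_force: [0.6, -0.4, -1.2]
finger_gap: 21.0
```

>>> {"api": "drive_tool", "payload": {
  "deltas": [
    [215, 0.001, 0, 0, 0, 0, 0],
    [215, 0.002, 0, 0, 0, 0, 0],
    [215, 0.0025, 0, 0, 0, 0, 0],
    [215, 0.003, 0, 0, 0, 0, 0],
    [215, 0.003, 0, 0, 0, 0, 0],
    [215, 0.003, 0, 0, 0, 0, 0],
    [215, 0.003, 0, 0, 0, 0, 0],
    [215, 0.003, 0, 0, 0, 0, 0],
    [215, 0.003, 0, 0, 0, 0, 0],
    [215, 0.003, 0, 0, 0, 0, 0]
  ]
}}

```text
time: 62.45
tool_pos: [663.0, -93.3, 81.3]
tcp_rot: [108.2, 90.0, -9.8]
ft_force: [-0.4, 0.2, 1.0]
finger_gap: 20.7
```

>>> {"api": "drive_tool", "payload": {
  "deltas": [
    [135, 0, 0, 0, 0, 0, 0],
    [135, 0, 0, 0, 0, 0, 0],
    [135, 0, 0, 0, 0, 0, 0],
    [135, 0, 0, 0, 0, 0, 0],
    [135, 0, 0, 0, 0, 0, 0],
    [135, -0.015, 0, 0, 0, 0, 0],
    [135, -0.035, 0, 0, 0, 0, 0],
    [135, -0.06, 0, 0, 0, 0, 0],
    [135, -0.085, 0, 0, 0, 0, 0],
    [135, -0.1, 0, 0, 0, 0, 0]
  ]
}}

```text
time: 63.28
tool_pos: [664.1, -93.5, 185.9]
tcp_rot: [105.5, 89.7, -12.5]
ft_force: [-0.2, -0.1, 0.8]
finger_gap: 40.3
```

```bash
python3 plan.py done 0.057 0 0 0 done 0.028 0 0 0 done 0.003 0 0 0 done -0.1 0 0 0 to 414.3 113 155 -28; python3 - <<'E'
from m2 import *
d=snapshot("side")
crop(d,240,180,120,110,6,'pics/s22.png')
E
```

```text
delta m [ 0.026  -0.3162 -0.0654] rx -0.0 dist 324.0 turn -0.0
cmd [662.81 -93.24 180.99] -28.001
```

View pics/s22.png

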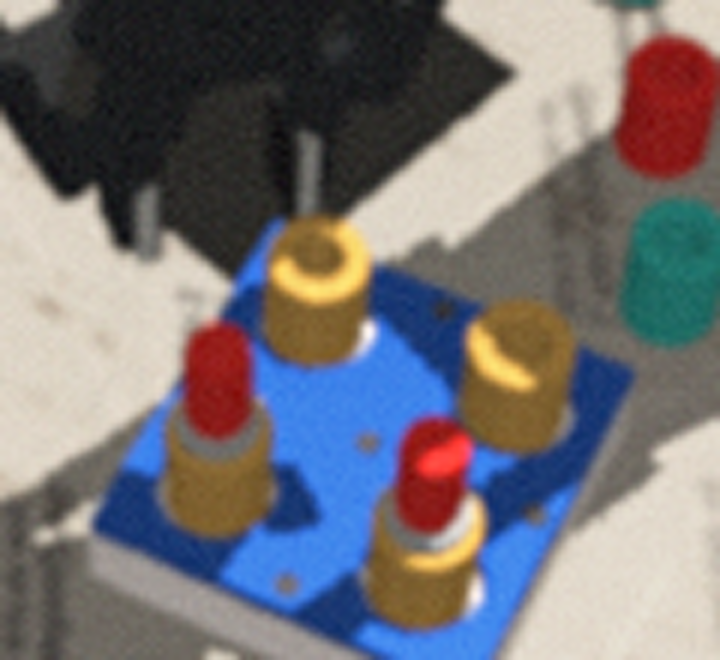

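>>> {"api": "drive_tool", "payload": {
  "deltas": [
    [135, 0, -0.025, -0.005, 0, 0, 0],
    [135, 0, -0.06, -0.012, 0, 0, 0],
    [135, 0, -0.095, -0.02, 0, 0, 0],
    [135, 0, -0.13, -0.027, 0, 0, 0],
    [135, 0, -0.165, -0.034, 0, 0, 0],
    [135, 0, -0.2, -0.041, 0, 0, 0],
    [135, 0, -0.235, -0.049, 0, 0, 0],
    [135, 0, -0.27, -0.056, 0, 0, 0],
    [135, 0, -0.3, -0.062, 0, 0, 0],
    [135, 0, -0.3162, -0.0654, 0, 0, 0]
  ]
}}

```text
time: 64.17
tool_pos: [412.0, 114.6, 181.4]
tcp_rot: [-152.3, 90.0, 89.7]
ft_force: [0.1, 0.7, -0.8]
finger_gap: 40.2
```

>>> {"api": "drive_tool", "payload": {
  "deltas": [
    [135, 0, 0, 0, 0, 0, 0],
    [135, 0.01, 0, 0, 0, 0, 0],
    [135, 0.025, 0, 0, 0, 0, 0],
    [135, 0.035, 0, 0, 0, 0, 0],
    [135, 0.035, 0, 0, 0, 0, 0],
    [135, 0.035, 0, 0, 0, 0, 0],
    [135, 0.035, 0, 0, 0, 0, 0],
    [135, 0.035, 0, 0, 0, 0, 0],
    [135, 0.035, 0, 0, 0, 0, 0],
    [135, 0.035, 0, 0, 0, 0, 0]
  ]
}}

```text
time: 65.0
tool_pos: [414.8, 112.9, 146.6]
tcp_rot: [123.9, 89.9, 5.8]
ft_force: [-0.8, 1.0, -0.2]
finger_gap: 40.3
```

```bash
python3 plan.py done 0 -0.3162 -0.0654 0 done 0.035 0 0 0 to 414.3 113 86 -28; python3 - <<'E'
from m2 import *
s=sense();print(s['tool_pos'],s['finger_gap'])
d=snapshot("side")
crop(d,350,150,130,110,6,'pics/s23.png')
E
```

```text
delta m [ 0.06 -0.   -0.  ] rx -0.0 dist 60.0 turn -0.0
cmd [414.32 112.95 145.99] -28.001
[414.77253359 112.92678311 146.55458108] 40.28760932655772
```

View pics/s23.png

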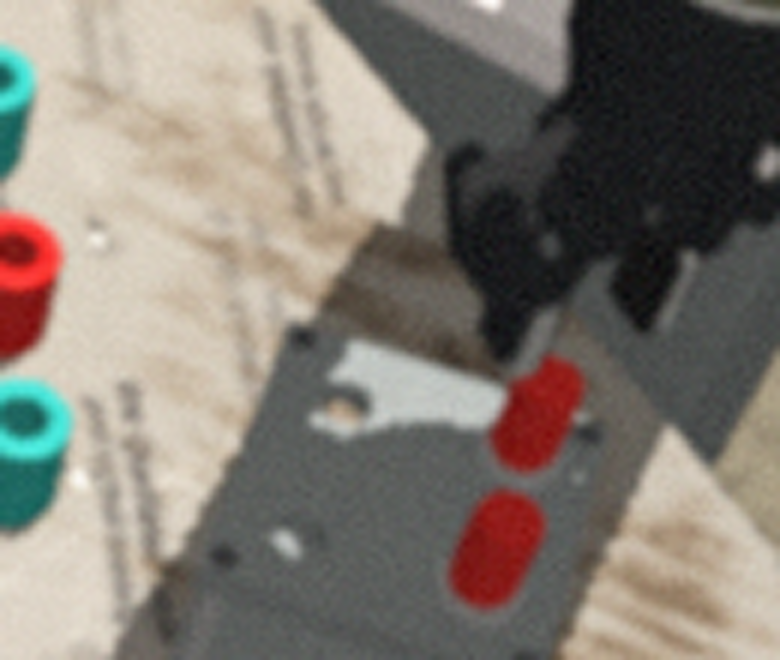

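>>> {"api": "drive_tool", "payload": {
  "deltas": [
    [135, 0.008, 0, 0, 0, 0, 0],
    [135, 0.018, 0, 0, 0, 0, 0],
    [135, 0.028, 0, 0, 0, 0, 0],
    [135, 0.038, 0, 0, 0, 0, 0],
    [135, 0.048, 0, 0, 0, 0, 0],
    [135, 0.056, 0, 0, 0, 0, 0],
    [135, 0.06, 0, 0, 0, 0, 0],
    [135, 0.06, 0, 0, 0, 0, 0],
    [135, 0.06, 0, 0, 0, 0, 0],
    [135, 0.06, 0, 0, 0, 0, 0]
  ]
}}

```text
time: 65.88
tool_pos: [414.8, 113.0, 86.5]
tcp_rot: [125.8, 90.0, 7.8]
ft_force: [0.4, 0.2, -0.0]
finger_gap: 40.2
```

>>> {"api": "drive_tool", "payload": {
  "deltas": [
    [215, 0, 0, 0, 0, 0, 0],
    [215, 0, 0, 0, 0, 0, 0],
    [215, 0, 0, 0, 0, 0, 0],
    [215, 0, 0, 0, 0, 0, 0],
    [215, 0, 0, 0, 0, 0, 0],
    [215, 0, 0, 0, 0, 0, 0],
    [135, 0, 0, 0, 0, 0, 0],
    [135, 0, 0, 0, 0, 0, 0],
    [135, 0, 0, 0, 0, 0, 0],
    [135, 0, 0, 0, -0.1, 0, 0]
  ],
  "squeeze": 20
}}

```text
time: 66.72
tool_pos: [414.0, 112.9, 85.6]
tcp_rot: [-58.3, 90.0, -170.7]
ft_force: [-1.0, 1.2, -1.1]
finger_gap: 39.9
```

>>> {"api": "drive_tool", "payload": {
  "deltas": [
    [135, 0, 0, 0, -0.12, 0, 0],
    [135, 0, 0, 0, -0.24, 0, 0],
    [135, 0, 0, 0, -0.36, 0, 0],
    [135, 0, 0, 0, -0.48, 0, 0],
    [135, 0, 0, 0, -0.6, 0, 0],
    [135, 0, 0, 0, -0.72, 0, 0],
    [135, 0, 0, 0, -0.84, 0, 0],
    [135, 0, 0, 0, -0.96, 0, 0],
    [135, 0, 0, 0, -1.08, 0, 0],
    [135, 0, 0, 0, -1.2, 0, 0]
  ]
}}

```text
time: 67.55
tool_pos: [414.1, 112.9, 85.7]
tcp_rot: [-127.6, 90.0, -170.8]
ft_force: [0.6, 0.4, 0.4]
finger_gap: 40.2
```

>>> {"api": "drive_tool", "payload": {
  "deltas": [
    [135, 0, 0, 0, -0.12, 0, 0],
    [135, 0, 0, 0, -0.22, 0, 0],
    [135, 0, 0, 0, -0.2708, 0, 0],
    [135, 0, 0, 0, -0.2708, 0, 0],
    [215, 0, 0, 0, -0.2708, 0, 0],
    [215, 0, 0, 0, -0.2708, 0, 0],
    [215, 0, 0, 0, -0.2708, 0, 0],
    [215, 0, 0, 0, -0.2708, 0, 0],
    [215, 0, 0, 0, -0.2708, 0, 0],
    [215, 0, 0, 0, -0.2708, 0, 0]
  ],
  "squeeze": 50
}}

```text
time: 68.38
tool_pos: [414.5, 113.1, 86.2]
tcp_rot: [49.5, 90.0, 21.5]
ft_force: [0.3, 1.1, 1.9]
finger_gap: 20.8
```

```bash
python3 plan.py done 0.06 0 0 0 done 0 0 0 -0.1 done 0 0 0 -1.2 done 0 0 0 -0.2708 to 590.05 -110.45 211 62; python3 - <<'E'
from m2 import *
s=sense();print(s['tool_pos'],s['ft_force'],s['finger_gap'])
E
```

```text
delta m [-0.125  -0.1148  0.26  ] rx -0.0 dist 311.0 turn -0.0
cmd [414.32 112.95  85.99] 62.0
[414.53672066 113.06818757  86.19115424] [0.28783725 1.09659138 1.87941044] 20.814478772434192
```

>>> {"api": "drive_tool", "payload": {
  "deltas": [
    [215, -0.005, 0, 0, 0, 0, 0],
    [215, -0.015, 0, 0, 0, 0, 0],
    [215, -0.027, 0, 0, 0, 0, 0],
    [215, -0.04, 0, 0, 0, 0, 0],
    [215, -0.055, 0, 0, 0, 0, 0],
    [215, -0.07, 0, 0, 0, 0, 0],
    [215, -0.09, 0, 0, 0, 0, 0],
    [215, -0.11, 0, 0, 0, 0, 0],
    [215, -0.125, 0, 0, 0, 0, 0],
    [215, -0.125, -0.005, 0.012, 0, 0, 0]
  ]
}}

```text
time: 69.22
tool_pos: [423.6, 104.0, 215.6]
tcp_rot: [42.0, 89.7, 14.0]
ft_force: [1.4, -0.0, -1.1]
finger_gap: 20.9
```

>>> {"api": "drive_tool", "payload": {
  "deltas": [
    [215, 0, -0.013, 0.03, 0, 0, 0],
    [215, 0, -0.026, 0.06, 0, 0, 0],
    [215, 0, -0.04, 0.092, 0, 0, 0],
    [215, 0, -0.054, 0.124, 0, 0, 0],
    [215, 0, -0.068, 0.155, 0, 0, 0],
    [215, 0, -0.082, 0.186, 0, 0, 0],
    [215, 0, -0.094, 0.215, 0, 0, 0],
    [215, 0, -0.104, 0.238, 0, 0, 0],
    [215, 0, -0.1098, 0.248, 0, 0, 0],
    [215, 0, -0.1098, 0.248, 0, 0, 0]
  ]
}}

```text
time: 70.05
tool_pos: [590.4, -112.6, 211.0]
tcp_rot: [-118.2, 90.0, -146.3]
ft_force: [-0.1, 0.0, -1.1]
finger_gap: 20.7
```

>>> {"api": "drive_tool", "payload": {
  "deltas": [
    [215, 0.01, 0, 0, 0, 0, 0],
    [215, 0.02, 0, 0, 0, 0, 0],
    [215, 0.03, 0, 0, 0, 0, 0],
    [215, 0.038, 0, 0, 0, 0, 0],
    [215, 0.042, 0, 0, 0, 0, 0],
    [215, 0.042, 0, 0, 0, 0, 0],
    [215, 0.042, 0, 0, 0, 0, 0],
    [215, 0.042, 0, 0, 0, 0, 0],
    [215, 0.042, 0, 0, 0, 0, 0],
    [215, 0.042, 0, 0, 0, 0, 0]
  ]
}}

```text
time: 70.88
tool_pos: [590.4, -110.6, 169.7]
tcp_rot: [11.5, 89.9, -16.5]
ft_force: [0.2, 0.4, -0.4]
finger_gap: 20.8
```

```bash
python3 plan.py done -0.125 -0.005 0.012 0 done 0 -0.1098 0.248 0 done 0.042 0 0 0; python3 - <<'E'
from m2 import *
s=sense();print(s['tool_pos'],s['ft_force'],s['finger_gap'])
d=snapshot("side")
crop(d,240,180,120,110,6,'pics/s24.png')
E
```

```text
cmd [ 589.99 -110.48  168.99] 62.0
[ 590.41289172 -110.59597013  169.71330957] [ 0.15178104  0.3544922  -0.37642807] 20.754976893036616
```

View pics/s24.png

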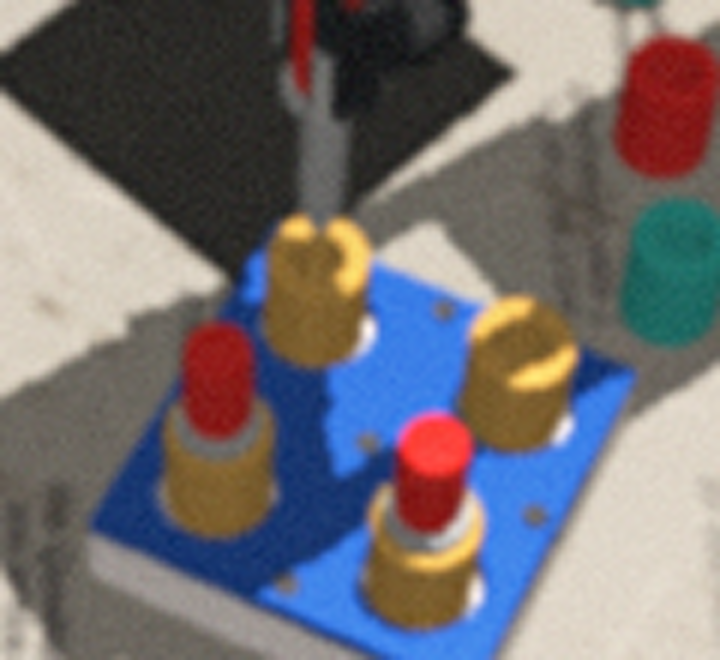

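>>> {"api": "drive_tool", "payload": {
  "deltas": [
    [215, 0.007, 0, 0, 0, 0, 0],
    [215, 0.014, 0, 0, 0, 0, 0],
    [215, 0.021, 0, 0, 0, 0, 0],
    [215, 0.028, 0, 0, 0, 0, 0],
    [215, 0.035, 0, 0, 0, 0, 0],
    [215, 0.042, 0, 0, 0, 0, 0],
    [215, 0.049, 0, 0, 0, 0, 0],
    [215, 0.054, 0, 0, 0, 0, 0],
    [215, 0.057, 0, 0, 0, 0, 0],
    [215, 0.057, 0, 0, 0, 0, 0]
  ]
}}

```text
time: 71.77
tool_pos: [589.5, -110.3, 110.9]
tcp_rot: [-166.8, 89.9, 165.2]
ft_force: [-0.0, -0.3, -1.7]
finger_gap: 20.7
```

>>> {"api": "drive_tool", "payload": {
  "deltas": [
    [215, 0.002, 0, 0, 0, 0, 0],
    [215, 0.005, 0, 0, 0, 0, 0],
    [215, 0.008, 0, 0, 0, 0, 0],
    [215, 0.012, 0, 0, 0, 0, 0],
    [215, 0.016, 0, 0, 0, 0, 0],
    [215, 0.02, 0, 0, 0, 0, 0],
    [215, 0.024, 0, 0, 0, 0, 0],
    [215, 0.027, 0, 0, 0, 0, 0],
    [215, 0.028, 0, 0, 0, 0, 0],
    [215, 0.028, 0, 0, 0, 0, 0]
  ]
}}

```text
time: 72.6
tool_pos: [589.7, -110.4, 83.4]
tcp_rot: [-167.1, 90.0, 164.9]
ft_force: [0.2, -0.1, -1.0]
finger_gap: 20.9
```

>>> {"api": "drive_tool", "payload": {
  "deltas": [
    [215, 0.001, 0, 0, 0, 0, 0],
    [215, 0.002, 0, 0, 0, 0, 0],
    [215, 0.0025, 0, 0, 0, 0, 0],
    [215, 0.003, 0, 0, 0, 0, 0],
    [215, 0.003, 0, 0, 0, 0, 0],
    [215, 0.003, 0, 0, 0, 0, 0],
    [215, 0.003, 0, 0, 0, 0, 0],
    [215, 0.003, 0, 0, 0, 0, 0],
    [215, 0.003, 0, 0, 0, 0, 0],
    [215, 0.003, 0, 0, 0, 0, 0]
  ]
}}

```text
time: 73.43
tool_pos: [590.2, -110.5, 81.2]
tcp_rot: [7.1, 90.0, -20.9]
ft_force: [-0.7, 0.6, 1.5]
finger_gap: 20.8
```

>>> {"api": "drive_tool", "payload": {
  "deltas": [
    [135, 0, 0, 0, 0, 0, 0],
    [135, 0, 0, 0, 0, 0, 0],
    [135, 0, 0, 0, 0, 0, 0],
    [135, 0, 0, 0, 0, 0, 0],
    [135, 0, 0, 0, 0, 0, 0],
    [135, -0.015, 0, 0, 0, 0, 0],
    [135, -0.035, 0, 0, 0, 0, 0],
    [135, -0.06, 0, 0, 0, 0, 0],
    [135, -0.085, 0, 0, 0, 0, 0],
    [135, -0.1, 0, 0, 0, 0, 0]
  ]
}}

```text
time: 74.27
tool_pos: [591.0, -110.7, 184.1]
tcp_rot: [12.4, 89.8, -15.6]
ft_force: [0.5, 0.4, 1.0]
finger_gap: 40.0
```

```bash
python3 plan.py done 0.057 0 0 0 done 0.028 0 0 0 done 0.003 0 0 0 done -0.1 0 0 0 to 469.8 129.4 181 62; python3 - <<'E'
from m2 import *
d=snapshot("side")
crop(d,240,130,200,150,4,'pics/s25.png')
E
```

```text
delta m [-0.      0.1554 -0.2187] rx -0.0 dist 268.0 turn -0.0
cmd [ 589.99 -110.48  180.99] 62.0
```

View pics/s25.png

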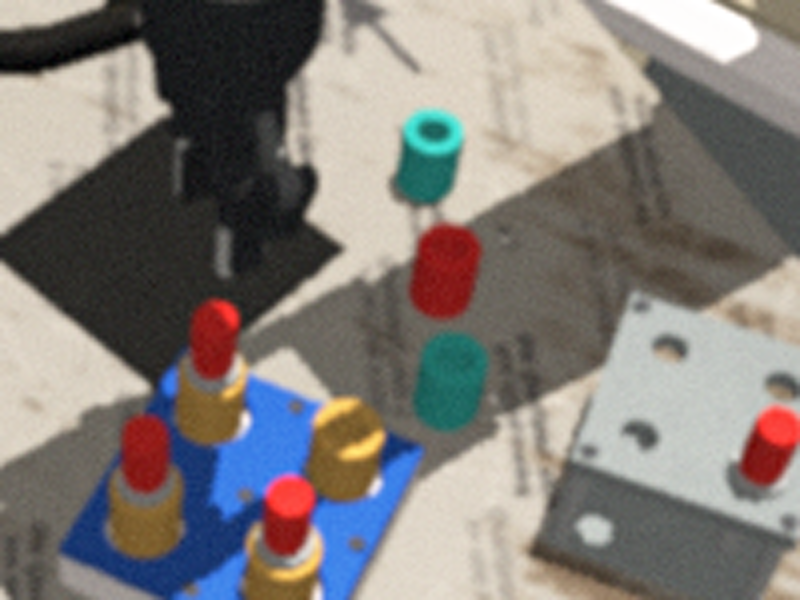

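Three seated. Now the last mandrel, M0.

>>> {"api": "drive_tool", "payload": {
  "deltas": [
    [135, 0, 0.016, -0.022, 0, 0, 0],
    [135, 0, 0.036, -0.05, 0, 0, 0],
    [135, 0, 0.056, -0.08, 0, 0, 0],
    [135, 0, 0.076, -0.108, 0, 0, 0],
    [135, 0, 0.098, -0.138, 0, 0, 0],
    [135, 0, 0.118, -0.166, 0, 0, 0],
    [135, 0, 0.138, -0.194, 0, 0, 0],
    [135, 0, 0.15, -0.212, 0, 0, 0],
    [135, 0, 0.1554, -0.2187, 0, 0, 0],
    [135, 0, 0.1554, -0.2187, 0, 0, 0]
  ]
}}

```text
time: 75.15
tool_pos: [469.1, 130.9, 180.7]
tcp_rot: [156.6, 90.0, 128.7]
ft_force: [0.3, -0.0, -0.8]
finger_gap: 40.2
```

>>> {"api": "drive_tool", "payload": {
  "deltas": [
    [135, 0.01, 0, 0, 0, 0, 0],
    [135, 0.022, 0, 0, 0, 0, 0],
    [135, 0.03, 0, 0, 0, 0, 0],
    [135, 0.035, 0, 0, 0, 0, 0],
    [135, 0.035, 0, 0, 0, 0, 0],
    [135, 0.035, 0, 0, 0, 0, 0],
    [135, 0.035, 0, 0, 0, 0, 0],
    [135, 0.035, 0, 0, 0, 0, 0],
    [135, 0.035, 0, 0, 0, 0, 0],
    [135, 0.035, 0, 0, 0, 0, 0]
  ]
}}

```text
time: 75.98
tool_pos: [470.2, 129.5, 146.5]
tcp_rot: [37.1, 89.9, 9.1]
ft_force: [-0.6, -0.3, 0.2]
finger_gap: 40.2
```

```bash
python3 plan.py done 0 0.1554 -0.2187 0 done 0.035 0 0 0; python3 - <<'E'
from m4 import *
s=sense();print(s['tool_pos'],s['finger_gap'])
d=snapshot("side")
crop(d,350,150,130,110,6,'pics/s26.png')
print(topdisc(d,(0,120,185),(9,255,255),(471.5,130),11,124))
E
```

```text
cmd [469.85 129.41 145.99] 62.0
[470.17548415 129.48464564 146.48654342] 40.16825331929637Traceback (most recent call last):
  File "<stdin>", line 5, in <module>
  File "m4.py", line 6, in topdisc
    c=max(cv2.findContours(m,0,cv2.CHAIN_APPROX_NONE)[0],key=cv2.contourArea);c=cv2.convexHull(c)
ValueError: max() iterable argument is empty
```

View pics/s26.png

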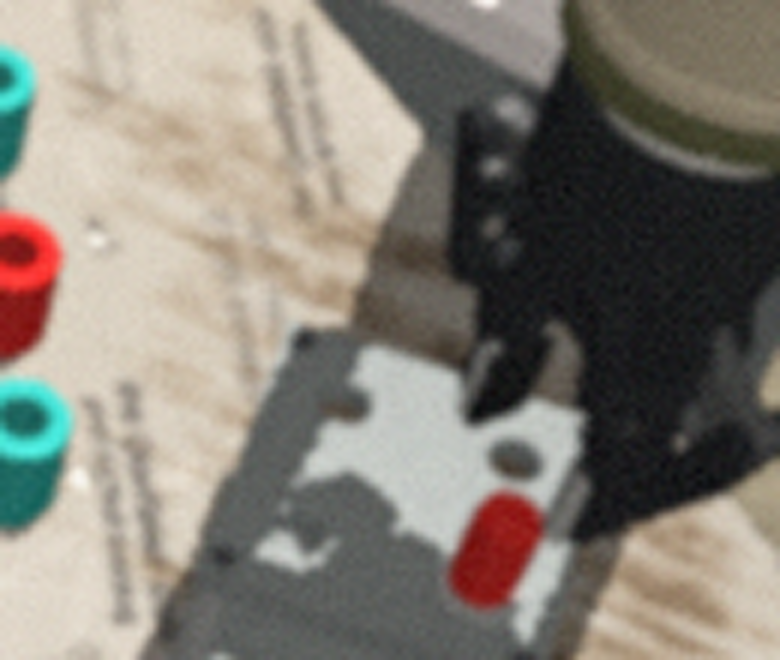

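>>> {"api": "drive_tool", "payload": {
  "deltas": [
    [135, 0.008, 0, 0, 0, 0, 0],
    [135, 0.018, 0, 0, 0, 0, 0],
    [135, 0.028, 0, 0, 0, 0, 0],
    [135, 0.038, 0, 0, 0, 0, 0],
    [135, 0.048, 0, 0, 0, 0, 0],
    [135, 0.056, 0, 0, 0, 0, 0],
    [135, 0.06, 0, 0, 0, 0, 0],
    [135, 0.06, 0, 0, 0, 0, 0],
    [135, 0.06, 0, 0, 0, 0, 0],
    [135, 0.06, 0, 0, 0, 0, 0]
  ]
}}

```text
time: 76.87
tool_pos: [470.3, 129.5, 86.5]
tcp_rot: [34.6, 89.9, 6.6]
ft_force: [0.3, -1.1, 0.1]
finger_gap: 40.3
```

>>> {"api": "drive_tool", "payload": {
  "deltas": [
    [215, 0, 0, 0, 0, 0, 0],
    [215, 0, 0, 0, 0, 0, 0],
    [215, 0, 0, 0, 0, 0, 0],
    [215, 0, 0, 0, 0, 0, 0],
    [215, 0, 0, 0, 0, 0, 0],
    [215, 0, 0, 0, 0, 0, 0],
    [135, 0, 0, 0, 0, 0, 0],
    [135, 0, 0, 0, 0, 0, 0],
    [135, 0, 0, 0, 0, 0, 0],
    [135, 0, 0, 0, 0.1, 0, 0]
  ],
  "squeeze": 20
}}

```text
time: 77.7
tool_pos: [469.5, 129.3, 85.6]
tcp_rot: [-134.9, 90.0, -168.6]
ft_force: [0.5, -0.5, -0.0]
finger_gap: 40.0
```

>>> {"api": "drive_tool", "payload": {
  "deltas": [
    [135, 0, 0, 0, 0.12, 0, 0],
    [135, 0, 0, 0, 0.24, 0, 0],
    [135, 0, 0, 0, 0.36, 0, 0],
    [135, 0, 0, 0, 0.48, 0, 0],
    [135, 0, 0, 0, 0.6, 0, 0],
    [135, 0, 0, 0, 0.72, 0, 0],
    [135, 0, 0, 0, 0.84, 0, 0],
    [135, 0, 0, 0, 0.96, 0, 0],
    [135, 0, 0, 0, 1.08, 0, 0],
    [135, 0, 0, 0, 1.2, 0, 0]
  ]
}}

```text
time: 78.53
tool_pos: [469.5, 129.3, 85.6]
tcp_rot: [-66.5, 90.0, -169.3]
ft_force: [0.1, 0.3, -0.1]
finger_gap: 40.1
```

>>> {"api": "drive_tool", "payload": {
  "deltas": [
    [135, 0, 0, 0, 0.12, 0, 0],
    [135, 0, 0, 0, 0.22, 0, 0],
    [135, 0, 0, 0, 0.2708, 0, 0],
    [135, 0, 0, 0, 0.2708, 0, 0],
    [215, 0, 0, 0, 0.2708, 0, 0],
    [215, 0, 0, 0, 0.2708, 0, 0],
    [215, 0, 0, 0, 0.2708, 0, 0],
    [215, 0, 0, 0, 0.2708, 0, 0],
    [215, 0, 0, 0, 0.2708, 0, 0],
    [215, 0, 0, 0, 0.2708, 0, 0]
  ],
  "squeeze": 50
}}

```text
time: 79.37
tool_pos: [470.0, 129.5, 86.2]
tcp_rot: [131.7, 90.0, 13.8]
ft_force: [-1.0, 0.1, 3.2]
finger_gap: 20.9
```

```bash
python3 plan.py done 0.06 0 0 0 done 0 0 0 0.1 done 0 0 0 1.2 done 0 0 0 0.2708 to 572.85 -37.65 211 -28; python3 - <<'E'
from m2 import *
s=sense();print(s['tool_pos'],s['ft_force'],s['finger_gap'])
E
```

```text
delta m [-0.125   0.1694  0.0991] rx -0.0 dist 233.0 turn -0.0
cmd [469.85 129.41  85.99] -28.001
[469.98293793 129.46950841  86.18172482] [-0.9781081   0.05974134  3.19853836] 20.932019336991857
```

>>> {"api": "drive_tool", "payload": {
  "deltas": [
    [215, -0.005, 0, 0, 0, 0, 0],
    [215, -0.015, 0, 0, 0, 0, 0],
    [215, -0.027, 0, 0, 0, 0, 0],
    [215, -0.04, 0, 0, 0, 0, 0],
    [215, -0.055, 0, 0, 0, 0, 0],
    [215, -0.07, 0, 0, 0, 0, 0],
    [215, -0.09, 0, 0, 0, 0, 0],
    [215, -0.11, 0, 0, 0, 0, 0],
    [215, -0.125, 0, 0, 0, 0, 0],
    [215, -0.125, 0.009, 0.005, 0, 0, 0]
  ]
}}

```text
time: 80.2
tool_pos: [477.3, 121.9, 216.3]
tcp_rot: [131.3, 89.6, 13.4]
ft_force: [0.8, 0.5, -0.4]
finger_gap: 21.0
```

>>> {"api": "drive_tool", "payload": {
  "deltas": [
    [215, 0, 0.018, 0.011, 0, 0, 0],
    [215, 0, 0.038, 0.022, 0, 0, 0],
    [215, 0, 0.06, 0.035, 0, 0, 0],
    [215, 0, 0.082, 0.048, 0, 0, 0],
    [215, 0, 0.104, 0.061, 0, 0, 0],
    [215, 0, 0.126, 0.074, 0, 0, 0],
    [215, 0, 0.146, 0.086, 0, 0, 0],
    [215, 0, 0.1575, 0.0925, 0, 0, 0],
    [215, 0, 0.1604, 0.0941, 0, 0, 0],
    [215, 0, 0.1604, 0.0941, 0, 0, 0]
  ]
}}

```text
time: 81.03
tool_pos: [572.9, -38.4, 210.6]
tcp_rot: [-78.2, 89.9, 163.7]
ft_force: [-0.6, 0.6, -0.5]
finger_gap: 21.0
```

>>> {"api": "drive_tool", "payload": {
  "deltas": [
    [215, 0.01, 0, 0, 0, 0, 0],
    [215, 0.02, 0, 0, 0, 0, 0],
    [215, 0.03, 0, 0, 0, 0, 0],
    [215, 0.038, 0, 0, 0, 0, 0],
    [215, 0.042, 0, 0, 0, 0, 0],
    [215, 0.042, 0, 0, 0, 0, 0],
    [215, 0.042, 0, 0, 0, 0, 0],
    [215, 0.042, 0, 0, 0, 0, 0],
    [215, 0.042, 0, 0, 0, 0, 0],
    [215, 0.042, 0, 0, 0, 0, 0]
  ]
}}

```text
time: 81.87
tool_pos: [573.3, -37.7, 169.7]
tcp_rot: [107.4, 89.9, -10.6]
ft_force: [-0.4, 0.4, -0.1]
finger_gap: 20.8
```

```bash
python3 plan.py done -0.125 0.009 0.005 0 done 0 0.1604 0.0941 0 done 0.042 0 0 0; python3 - <<'E'
from m2 import *
s=sense();print(s['tool_pos'],s['ft_force'],s['finger_gap'])
d=snapshot("side")
crop(d,240,180,120,110,6,'pics/s27.png')
E
```

```text
cmd [572.89 -37.62 168.99] -28.001
[573.32590692 -37.69832449 169.6905611 ] [-0.35993035  0.41920219 -0.08826986] 20.75374255090127
```

View pics/s27.png

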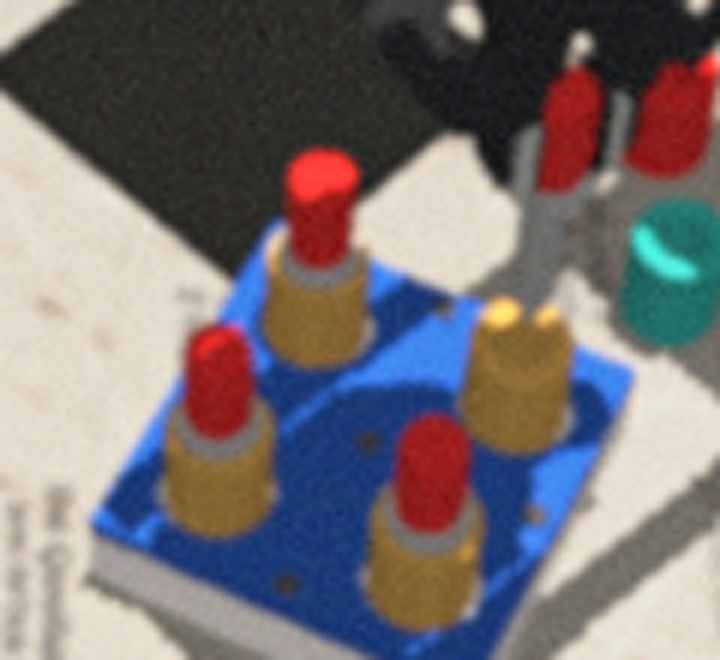

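>>> {"api": "drive_tool", "payload": {
  "deltas": [
    [215, 0.007, 0, 0, 0, 0, 0],
    [215, 0.014, 0, 0, 0, 0, 0],
    [215, 0.021, 0, 0, 0, 0, 0],
    [215, 0.028, 0, 0, 0, 0, 0],
    [215, 0.035, 0, 0, 0, 0, 0],
    [215, 0.042, 0, 0, 0, 0, 0],
    [215, 0.049, 0, 0, 0, 0, 0],
    [215, 0.054, 0, 0, 0, 0, 0],
    [215, 0.057, 0, 0, 0, 0, 0],
    [215, 0.057, 0, 0, 0, 0, 0]
  ]
}}

```text
time: 82.75
tool_pos: [572.3, -37.5, 111.0]
tcp_rot: [-70.5, 89.9, 171.5]
ft_force: [0.1, 0.3, -0.2]
finger_gap: 20.9
```

>>> {"api": "drive_tool", "payload": {
  "deltas": [
    [215, 0.002, 0, 0, 0, 0, 0],
    [215, 0.005, 0, 0, 0, 0, 0],
    [215, 0.008, 0, 0, 0, 0, 0],
    [215, 0.012, 0, 0, 0, 0, 0],
    [215, 0.016, 0, 0, 0, 0, 0],
    [215, 0.02, 0, 0, 0, 0, 0],
    [215, 0.024, 0, 0, 0, 0, 0],
    [215, 0.027, 0, 0, 0, 0, 0],
    [215, 0.028, 0, 0, 0, 0, 0],
    [215, 0.028, 0, 0, 0, 0, 0]
  ]
}}

```text
time: 83.58
tool_pos: [572.6, -37.6, 83.5]
tcp_rot: [-72.0, 90.0, 170.0]
ft_force: [0.1, 0.1, -1.2]
finger_gap: 20.7
```

>>> {"api": "drive_tool", "payload": {
  "deltas": [
    [215, 0.001, 0, 0, 0, 0, 0],
    [215, 0.002, 0, 0, 0, 0, 0],
    [215, 0.0025, 0, 0, 0, 0, 0],
    [215, 0.003, 0, 0, 0, 0, 0],
    [215, 0.003, 0, 0, 0, 0, 0],
    [215, 0.003, 0, 0, 0, 0, 0],
    [215, 0.003, 0, 0, 0, 0, 0],
    [215, 0.003, 0, 0, 0, 0, 0],
    [215, 0.003, 0, 0, 0, 0, 0],
    [215, 0.003, 0, 0, 0, 0, 0]
  ]
}}

```text
time: 84.42
tool_pos: [573.1, -37.6, 81.2]
tcp_rot: [108.8, 90.0, -9.2]
ft_force: [0.0, -0.2, 1.4]
finger_gap: 20.7
```

Release, lift, then retreat for a clear view.

>>> {"api": "drive_tool", "payload": {
  "deltas": [
    [135, 0, 0, 0, 0, 0, 0],
    [135, 0, 0, 0, 0, 0, 0],
    [135, 0, 0, 0, 0, 0, 0],
    [135, 0, 0, 0, 0, 0, 0],
    [135, 0, 0, 0, 0, 0, 0],
    [135, -0.015, 0, 0, 0, 0, 0],
    [135, -0.035, 0, 0, 0, 0, 0],
    [135, -0.06, 0, 0, 0, 0, 0],
    [135, -0.085, 0, 0, 0, 0, 0],
    [135, -0.11, 0, 0, 0, 0, 0]
  ]
}}

```text
time: 85.25
tool_pos: [572.6, -37.6, 191.9]
tcp_rot: [-68.4, 90.0, 173.6]
ft_force: [0.7, 0.5, -0.1]
finger_gap: 39.8
```

```bash
python3 plan.py done 0.057 0 0 0 done 0.028 0 0 0 done 0.003 0 0 0 done -0.11 0 0 0 to 440 -200 191 -28
```

```text
delta m [-0.     -0.0411  0.2058] rx -0.0 dist 210.0 turn -0.0
cmd [572.89 -37.62 190.99] -28.001
```

>>> {"api": "drive_tool", "payload": {
  "deltas": [
    [135, 0, -0.006, 0.03, 0, 0, 0],
    [135, 0, -0.012, 0.06, 0, 0, 0],
    [135, 0, -0.018, 0.09, 0, 0, 0],
    [135, 0, -0.024, 0.12, 0, 0, 0],
    [135, 0, -0.03, 0.15, 0, 0, 0],
    [135, 0, -0.036, 0.18, 0, 0, 0],
    [135, 0, -0.041, 0.205, 0, 0, 0],
    [135, 0, -0.041, 0.205, 0, 0, 0],
    [135, 0, -0.041, 0.205, 0, 0, 0],
    [135, 0, -0.041, 0.205, 0, 0, 0]
  ]
}}

```text
time: 86.08
tool_pos: [440.7, -199.2, 191.1]
tcp_rot: [141.7, 90.0, 23.7]
ft_force: [0.6, 0.4, 0.1]
finger_gap: 40.3
```

```bash
python3 plan.py done 0 -0.041 0.205 0; python3 - <<'E'
from m4 import *
t=snapshot("top");d=snapshot("side")
crop(t,145,150,200,150,4,'pics/t28.png');crop(d,235,190,130,110,6,'pics/s28.png');cv2.imwrite('pics/s28f.png',d["frame"])
for x,y in((572.5,-39.4),(589.7,-112),(645.1,-22.3),(662.3,-94.8)):
    try:print("top grip z119",topdisc(t,(0,120,150),(9,255,255),(x,y),11,119))
    except Exception as e:print(e)
for x,y in((577.1,-35.9),(594.3,-108.5),(649.9,-18.8),(666.9,-91.4)):
    try:print("side",topdisc(d,(0,120,185),(9,255,255),(x,y),11,119))
    except Exception as e:print(e)
E
```

```text
cmd [ 440.45 -199.38  190.99] -28.001
top grip z119 (array([571.2, -39.3]), np.float64(10.5))
top grip z119 (array([ 588.3, -112.8]), np.float64(10.6))
top grip z119 (array([645.2, -22.4]), np.float64(11.2))
top grip z119 (array([661.3, -94.2]), np.float64(11.6))
side (array([576.4, -36. ]), np.float64(10.8))
side (array([ 593.1, -109.7]), np.float64(11.1))
side (array([649.5, -18.6]), np.float64(9.8))
side (array([667.3, -92.5]), np.float64(10.2))
```

View pics/t28.png

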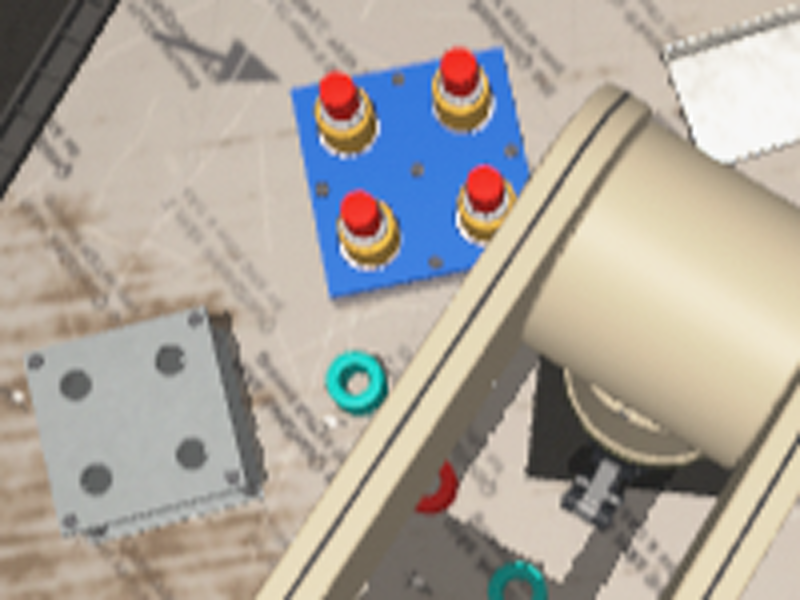

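View pics/s28.png

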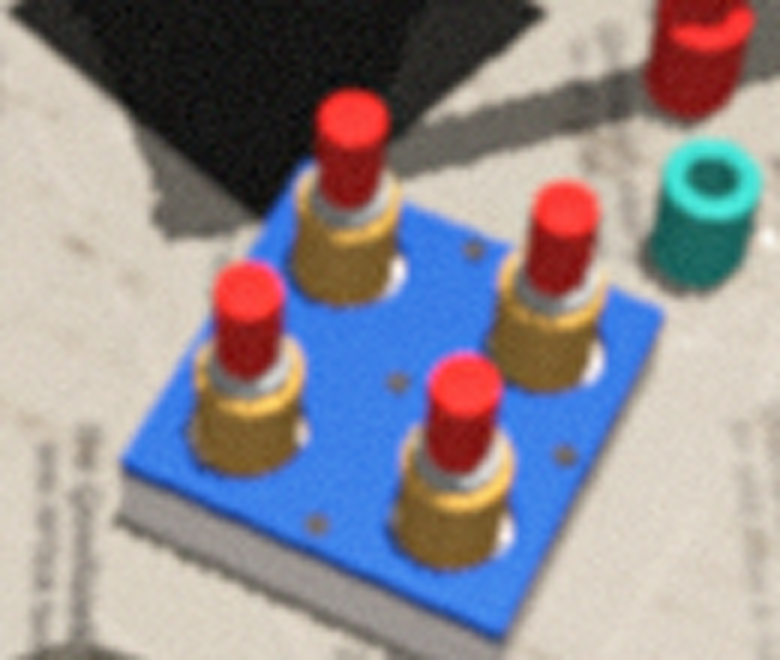

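View pics/s28f.png

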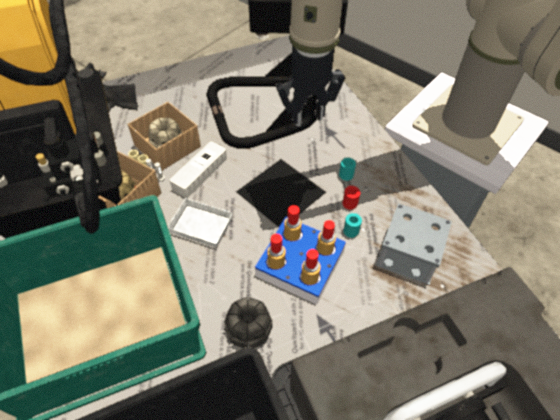

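All four sleeves are seated with their mandrels in and collars on the brass: the grips sit at side-view pixels (293,215), (328,232), (276,245) and (312,262). The mat and stand are empty. The tin, carton, die and look-alikes have not moved, and the arm touches nothing.

```bash
python3 -c "
from bench import *
print(sense()['ft_force']);print(hand_in())"
```

```text
[-0.39776989 -0.05230918  0.68305403]
the job is handed in; nothing more can be done
None
```

I handed in the job at about 86 s. All four brass sleeves stand in their own nests, and each has a mandrel from the stand passed down through it. There were four sleeves, so all four mandrels were needed and the stand is now empty.

**Stand:** it was knocked a few centimetres while I was working on the sleeves. I measured it again before taking any mandrels.

**Last checks:**
- **Sleeves:** each was lowered until the wrist force showed the nest floor. The side view shows all four upright and down in their nests.
- **Mandrels:** every insertion ran without side force and ended with 1–2 N of contact at the expected collar height. With each grip's top assumed at its seated height, the fitted positions came within about 1.5 mm of the nest centres in both views, and the grips stand upright.
- **Surroundings:** the tin, carton, die and turquoise and red look-alikes look unmoved. The arm was clear, with no force on it.

**What disagreed:**
- The two cameras differ by 3–5 mm at the block, so I found the nest positions by touch.
- Touch-probing with the third sleeve suggested a nest centre about 2 mm off. Camera fits after release showed that sleeve within 1 mm of centre, and its mandrel went in freely.

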